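# Stack the spent reagent-kit cases under the extraction hood

### The arm

A 6-joint arm with a two-finger parallel gripper is mounted at the origin on the work surface. World frame = base frame: x ahead of the robot, y to its left, z up, the work surface at z = 0. Lengths are in m, angles in rad, forces in N, time in s.
With the tool pointing down it reaches from about 0.3 to 0.775 m from the base axis. Payload 14.6 kg.
Tool frame: the origin (TCP) lies at the very end of the fingers, on their centre line; the grasp point (between the pads) lies 19 mm behind it; z points along the fingers, y is the direction in which the jaws open and shut (so a half turn about z gives the same grasp; the last joint's range is limited). The gripper opens to 94 mm and grips with 3 to 60 N. Pads are 16 mm wide; open, the fingers measure 119 mm over their backs; the gripper's body (75 mm by 177 mm) begins 78 mm behind the grasp point.
Start: joints at [-1.347, 0.3, 1.521, -0, 1.321, -0.067], TCP at [0.158, -0.527, 0.205] pointing down, gripper open.
Joint ranges: [-3.03, 3.03], [-0.79, 2.21], [0.23, 2.52], [-1.04, 4.18], [0, 3.07], [-2.55, 2.55]. Speed limits (rad/s): [2.22, 2.22, 2.57, 3.14, 3.14, 3.14].

### API

Orientations are given as [roll, pitch, yaw] about the fixed x, y, z axes, in that order (R = Rz(yaw) Ry(pitch) Rx(roll)).
In Python, from station import ctrl, vision, ticket gives the robot as it stands.
- The arm moves only by the tool step_arm, never from a script. Its argument "steps" is a list of rows, each an object of numbers: "x", "y", "z": the shift along the tool's x, y, z in m; "ax", "ay", "az": the turn, a rotation vector about the tool's x, y, z in degrees; "claw": the finger opening in m, from 0 to 0.094. A call has 1 to 5 rows; each row shifts and turns the pose as measured when the row begins, along the tool's axes as they then stand; what a row does not reach is not made up. A row lasts 1/12 s, in which the tool goes at most 41.7 mm and 7.16 degrees, less where a joint would pass 70% of its speed; a pose out of reach is approached as far as the arm can. A call with a gripper value outside its range is refused whole. The fingers move at their own pace and stop on an object; "grip_force" is the grip in N (left out, the last holds). Time passes only in rows, so rows that do not move let the fingers close. It gives the time, the measured TCP pose, the force and the opening at its end, in the units of the state.
- ctrl.get_obs(): the state, without advancing time (a new reading comes with each control period).
- vision.camera(name): name is "scene" or "top" or "wrist"; returns (picture, depth): 480x640x3 uint8, red, green, blue; 480x640 float32, m along the optical axis (not along the pixel's ray), 0 where there is no reading.
- vision.camera_params(name): a dict with "fov_y" (degrees; the focal length in pixels is half the picture's height over the tangent of half this angle, whatever the lens; pixels are square), "cx", "cy" (the principal point, pixels), "origin" and "attitude" of the camera in the world; the wrist camera has in their place "mount" (4x4, takes a point from camera to tool coordinates, whose origin is the TCP and whose axes are the flange's). Camera axes: x right, y up, looking along -z (the intrinsics and any distortion apply to the point x, -y, -z); pixel columns grow to the right and rows downward; lengths in m; the calibration is good to about 2 mm. The wrist camera is an equidistant fisheye: a pixel r from the principal point sees the ray r / f radians off the axis. A picture is of the moment at which its call begins: read the wrist's pose just before it. camera_params takes no time and is no camera call.
- ticket.hand_in(): hands the job in, once; it reports no verdict.
The state is a dict: "time_s": time; "qpos": joint angles; "joint_vel": joint speeds; "tau": joint torques, N m; "ee_pos": TCP position; "eef_rot": TCP orientation; "force": force on the tool from outside, world axes, zero at the start; "moment": the same for the moment, N m; "grip_width": finger opening in m.
Only numpy, scipy, OpenCV 4.12 (cv2) and the standard library are available. Lean on these libraries where they do the work, as an engineer would, in place of code of your own. Each camera call takes 0.05 s, during which the arm holds its last target.

### The job

Put the spent reagent-kit cases to vent. First swing the jointed extraction hood well clear of the small steel plate, more than 20 cm to one side; then stack every closed kit case flat (either face up) on the plate as one square column centred on the plate with the long sides along the plate's long sides. Then swing the hood back so that it hangs centred over the column, and last push the damper lever fully over to its open side; leave the other things on the bench where they stand.

Things in the scene. Friction and masses are not known exactly. Their poses are not given: they have to be found in the camera images.
- plate_top (a point): Centre of the upper face of the fixed bright steel spill plate, a bare slab 136 x 90 x 8 mm (upper face 8 mm above the bench); its x axis runs along the long side. The kit cases are stacked here.
- hood_knob (a point): Point on the upright round black knob (24 mm across, 64 mm tall, top 338 mm above the bench) on top of the white extraction hood, on the hood's vertical axis, 313 mm above the bench. Hood: dome 140 mm across, rim 213 mm and crown 274 mm above the bench; never changes height. Grasp the knob from above at any yaw (it may turn between the fingers) and draw the hood sideways with 3 to 8 N.
- elbow (a joint): Elbow of the extraction arm, rad, about 0 with the hood over the plate, folding as it grows; -0.55 to 2.0. A fixed white post (about 350 mm beyond and left of the plate), an elbow left of the line post-plate and the hood are joined by two level links, 200 mm each, 26 mm thick, 258 mm above the bench. Both joints are stiff (0.5 N m) and stay where left; the hood's free room is left (+y) of the plate.
- damper (a joint): Damper lever angle, rad: 0 leaning fully to its box's -x side (shut), 1.0 leaning fully to the +x side (open). It stays where it is left.
- damper_tip (a point): Tip of the black damper lever, 80 mm long, on a small grey box; a push of a few newtons at the tip, level and along the +x of the box, swings it; over its full swing the tip travels about 77 mm, from about 38 mm on the -x side of the box centre to 38 mm on its +x side.
- damper_base: The fixed grey lever box; origin under its centre at bench level. The lever swings in its x-z plane, from -x (shut) to +x (open).
- case0_center (a point): Centre (half-way up) of a closed grey plastic kit case, thin kind: 110 mm long (x), 66 mm wide (y), 30 mm high (z up, paper label on the lid; either face may end up on top), 220 g nominal. It starts lying flat on the bench. May be absent.
- case1_center (a point): Centre (half-way up) of a closed grey plastic kit case, thin kind: 110 mm long (x), 66 mm wide (y), 30 mm high (z up, paper label on the lid; either face may end up on top), 220 g nominal. It starts lying flat on the bench. May be absent.
- case2_center (a point): Centre (half-way up) of a closed grey plastic kit case, thin kind: 110 mm long (x), 66 mm wide (y), 30 mm high (z up, paper label on the lid; either face may end up on top), 220 g nominal. It starts lying flat on the bench. May be absent.
- case3_center (a point): Centre (half-way up) of a closed grey plastic kit case, thick kind: 110 mm long (x), 66 mm wide (y), 42 mm high (z up, paper label on the lid; either face may end up on top), 300 g nominal. It starts lying flat on the bench. May be absent.
- case4_center (a point): Centre (half-way up) of a closed grey plastic kit case, thick kind: 110 mm long (x), 66 mm wide (y), 42 mm high (z up, paper label on the lid; either face may end up on top), 300 g nominal. It starts lying flat on the bench. May be absent.
- flask: Conical glass flask, 130 mm tall, 80 mm across its foot; bystander, to be left alone. Origin at the centre of its underside.
- beaker: Small glass beaker, 48 mm tall and 48 mm across, among the cases; bystander, to be left alone. Origin at the centre of its underside.
- amber: Amber glass jar with black cap, 90 mm tall, 44 mm across; bystander, to be left alone. Origin at the centre of its underside.
- washbottle: White plastic bottle, 170 mm tall, 66 mm across; bystander, to be left alone. Origin at the centre of its underside.
- meter: White hand-held meter lying flat, 150 x 70 x 26 mm; bystander, to be left alone. Origin at the centre of its underside.
Things that resemble listed ones, but are neither listed nor needed, are in the scene too. Leave any purple or yellow look-alike of the part that bears case4_center alone.

How it is judged:
By the outcome, as a careful person would: the job done as asked, in the order asked, and still so for the second after the job is handed in, with the robot touching nothing.
Of case0, case1, case2, case3, case4 only 3 to 5 are there at a start; the rules pass over those that are not, and their reading is None.
At some moment in a run one of case0, case1, case2, case3, case4 may be knocked a few centimetres aside while the robot is not near it.
Once in a run the grip may slacken for a moment while it holds something.
It also fails if it takes over 210 s, if anything falls off the work surface, if the arm or the gripper's body presses on something with over 40 N, if the wrist force passes 120 N, or if a joint passes its speed limit or range.

## Working session

There is one attempt and no reset: what is moved stays moved. The work goes in short steps, Python scripts to look and compute and a tool call to move; the robot and the scene stay as the last step left them, time stands still between calls to the robot, and variables do not carry over. Pictures are saved under pics/ and viewed, and the job is handed in when it is done.

Besides the shell and the picture viewer there is one more tool, called after "Call:" as name(argument=value, ...), one argument or row to a line, values as JSON. step_arm: Moves the arm, as the interface text tells. Its arguments: {"type":"object","properties":{"steps":{"type":"array"},"grip_force":{"type":"number"}},"required":["steps"]}

```bash
ls; mkdir -p pics; cat > h.py <<'E'
import numpy as np, cv2
from station import ctrl, vision, ticket
from scipy.spatial.transform import Rotation as Ro
def par(n): return vision.camera_params(n)
def snap(n,fn=None):
    im,d=vision.camera(n)
    if fn: cv2.imwrite('pics/'+fn,im[:,:,::-1])
    return im,d
E
python3 - <<'E'
from h import *
print(ctrl.get_obs())
for n in ['scene','top','wrist']:
    print(n,par(n)); snap(n,n+'0.png')
E
```

```text
pics
{'time_s': 0.0, 'qpos': array([-1.34660337e+00,  3.00483623e-01,  1.52163118e+00, -6.16943001e-05,
        1.32070753e+00, -6.66234729e-02]), 'joint_vel': array([ 0.00116951,  0.00041868, -0.00060996,  0.00020428,  0.00060408,
       -0.00146858]), 'tau': array([ 4.31590797e-05, -5.31808662e+01, -3.52734590e+01,  7.08745932e-02,
        2.44126737e-02, -7.24643428e-05]), 'ee_pos': array([ 0.15760917, -0.52663376,  0.20485828]), 'eef_rot': array([-3.14036172e+00, -2.22412859e-05,  2.90831718e-01]), 'force': array([-0.14344272, -0.24270002,  0.86439332]), 'moment': array([-0.01905914,  0.03977836,  0.04612163]), 'grip_width': 0.09401495490577559}
scene {'fov_y': 47.716571733597284, 'cx': 310.7301066561207, 'cy': 235.06901987354502, 'origin': array([ 1.51605312, -0.09103618,  0.92368713]), 'attitude': array([0.95040089, 0.01604001, 1.5405661 ])}
top {'fov_y': 45.01474609681165, 'cx': 308.7320201435798, 'cy': 251.6591147704015, 'origin': array([ 0.29383439, -0.07392843,  1.43652215]), 'attitude': array([ 0.19105347,  0.01445685, -1.55501249])}
wrist {'fov_y': 65.70646984690485, 'cx': 322.47314687424256, 'cy': 234.9395548187923, 'mount': array([[-4.13950585e-04,  9.58104780e-01,  2.86417630e-01,
         8.40206461e-02],
       [ 9.99998431e-01,  8.89911355e-04, -1.53160400e-03,
        -9.64935183e-04],
       [-1.72232342e-03,  2.86416546e-01, -9.58103645e-01,
        -1.78994463e-01],
       [ 0.00000000e+00,  0.00000000e+00,  0.00000000e+00,
         1.00000000e+00]])}
```

View pics/scene0.png

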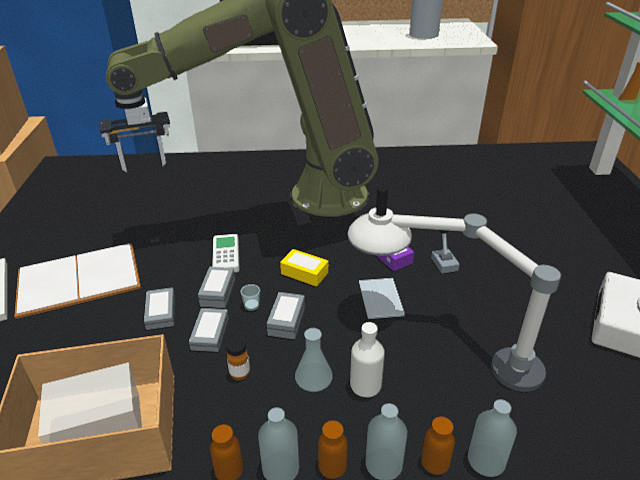

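View pics/top0.png

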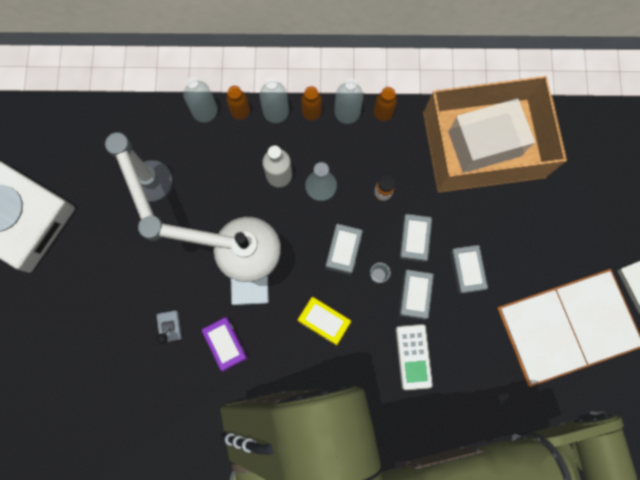

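View pics/wrist0.png

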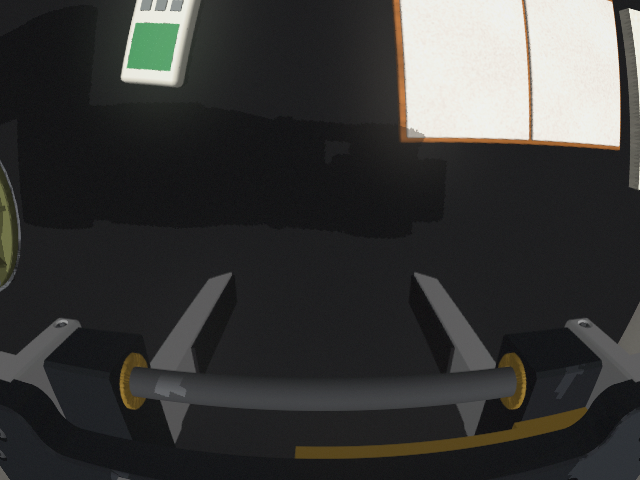

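```bash
cat >> h.py <<'E'
def cam(n):
    p=par(n); f=240/np.tan(np.radians(p['fov_y']/2))
    if 'mount' in p:
        o=ctrl.get_obs(); R=Ro.from_euler('xyz',o['eef_rot']).as_matrix(); M=p['mount']
        return f,p['cx'],p['cy'],R@M[:3,3]+o['ee_pos'],R@M[:3,:3]
    return f,p['cx'],p['cy'],np.array(p['origin']),Ro.from_euler('xyz',p['attitude']).as_matrix()
def rays(n,uv,C=None):
    f,cx,cy,o,R=C or cam(n); uv=np.atleast_2d(np.asarray(uv,float))
    x=uv[:,0]-cx; y=uv[:,1]-cy
    if n=='wrist':
        r=np.hypot(x,y)+1e-9; th=r/f
        d=np.c_[np.sin(th)*x/r,-np.sin(th)*y/r,-np.cos(th)]
    else: d=np.c_[x/f,-y/f,-np.ones(len(x))]
    return o,d@R.T,d
def onplane(n,uv,z,C=None):
    o,d,_=rays(n,uv,C); return o+d*((z-o[2])/d[:,2])[:,None]
def cloud(n,dep,C=None):
    v,u=np.mgrid[0:480,0:640]; o,d,l=rays(n,np.c_[u.ravel(),v.ravel()],C)
    P=o+d*(dep.ravel()/-l[:,2])[:,None]; P[dep.ravel()<=0]=np.nan
    return P.reshape(480,640,3)
def proj(n,P,C=None):
    f,cx,cy,o,R=C or cam(n); q=(np.atleast_2d(P)-o)@R
    if n=='wrist':
        r=np.hypot(q[:,0],q[:,1])+1e-9; th=np.arctan2(r,-q[:,2]); return np.c_[cx+f*th*q[:,0]/r,cy-f*th*q[:,1]/r]
    return np.c_[cx-f*q[:,0]/q[:,2],cy+f*q[:,1]/q[:,2]]
def rects(im,P,mask,amin=200):
    n,L,S,c=cv2.connectedComponentsWithStats(mask.astype(np.uint8)); out=[]
    for i in range(1,n):
        if S[i,4]>=amin: out.append((i,S[i,4],c[i]))
    return L,out
E
python3 - <<'E'
from h import *
im,d=snap('top'); P=cloud('top',d); np.save('P_top.npy',P); cv2.imwrite('pics/t1.png',im[:,:,::-1])
for u,v in [(344,248),(416,237),(417,294),(470,269),(324,320),(224,344),(413,357),(380,272),(249,290),(560,420),(300,250),(240,240),(149,227),(117,143),(168,326),(245,245),(130,185),(167,320),(235,228),(384,186),(321,165),(277,160)]:
    print((u,v),im[v,u],P[v,u].round(3))
# white label mask
hsv=cv2.cvtColor(im,cv2.COLOR_RGB2HSV)
for name,(u0,v0,u1,v1) in dict(A=(315,210,372,285),B=(395,205,438,267),C=(395,264,440,325),D=(448,240,495,300),Y=(290,290,355,350),Pu=(195,310,250,375),M=(390,318,435,395)).items():
    Z=P[v0:v1,u0:u1,2]; m=(Z>0.012)
    L,o=rects(im,P,m); i=max(o,key=lambda a:a[1])[0]
    Q=P[v0:v1,u0:u1][L==i]; zt=np.median(Q[Q[:,2]>np.percentile(Q[:,2],50)][:,2])
    T=Q[Q[:,2]>zt-0.006]
    r=cv2.minAreaRect((T[:,:2]*1000).astype(np.float32)); print(name,zt.round(4),r)
E
```

```text
(344, 248) [233 235 231] [ 0.574 -0.136  0.037]
(416, 237) [233 234 231] [ 0.608 -0.316  0.021]
(417, 294) [232 234 230] [ 0.462 -0.312  0.044]
(470, 269) [233 234 231] [ 0.527 -0.444  0.033]
(324, 320) [233 235 231] [ 0.397 -0.089  0.04 ]
(224, 344) [233 234 230] [0.336 0.149 0.044]
(413, 357) [232 235 235] [ 0.313 -0.303  0.026]
(380, 272) [146 151 155] [ 0.522 -0.228  0.001]
(249, 290) [205 216 220] [0.471 0.098 0.009]
(560, 420) [39 40 42] [ 0.171 -0.654 -0.002]
(300, 250) [39 40 43] [ 0.575 -0.027  0.003]
(240, 240) [51 52 55] [0.527 0.079 0.341]
(149, 227) [146 155 157] [0.566 0.278 0.274]
(117, 143) [143 152 154] [0.748 0.358 0.276]
(168, 326) [ 93  97 102] [0.378 0.288 0.032]
(245, 245) [20 23 22] [0.526 0.074 0.298]
(130, 185) [218 218 213] [0.656 0.324 0.273]
(167, 320) [133 143 150] [0.393 0.293 0.025]
(235, 228) [201 202 195] [0.572 0.103 0.249]
(384, 186) [46 47 50] [ 0.717 -0.229  0.093]
(321, 165) [150 154 160] [ 0.754 -0.077  0.134]
(277, 160) [114 115 111] [0.762 0.027 0.142]
A 0.0434 ((574.675537109375, -134.7355194091797), (65.82925415039062, 111.37537384033203), 76.33414459228516)
B 0.0314 ((607.7964477539062, -314.0152893066406), (66.29550170898438, 110.4715576171875), 83.46607208251953)
C 0.043 ((464.14508056640625, -310.8171081542969), (66.00080108642578, 110.37715911865234), 82.1166000366211)
D 0.031 ((529.6688842773438, -443.6304931640625), (110.54521942138672, 66.24700164794922), 8.901211738586426)
Y 0.0433 ((397.3834228515625, -88.01435089111328), (109.70320892333984, 65.7344970703125), 59.00535583496094)
Pu 0.0434 ((338.18267822265625, 151.57684326171875), (109.72147369384766, 66.18768310546875), 28.671232223510742)
M 0.027 ((314.9007568359375, -304.0379943847656), (149.51504516601562, 69.80746459960938), 5.535412788391113)
```

```bash
cat >> h.py <<'E'
def go(x,y,z,yaw=None,n=None):
    o=ctrl.get_obs(); p=o['ee_pos']; r=o['eef_rot']; R=Ro.from_euler('xyz',r)
    d=np.array([x,y,z])-p; t=R.inv().apply(d)
    print('t',round(o['time_s'],2),'at',p.round(4),'rpy deg',np.degrees(r).round(2),'F',o['force'].round(1),'w',round(o['grip_width'],4))
    print('tool delta mm',(t*1000).round(1),'rows>=',np.ceil(np.linalg.norm(t)/0.0417))
    if yaw is not None:
        Rt=Ro.from_euler('xyz',[np.pi,0,np.radians(yaw)]); print('rotvec tool deg',np.degrees((R.inv()*Rt).as_rotvec()).round(2))
E
python3 - <<'E'
from h import *
im,d=snap('scene'); P=cloud('scene',d); np.save('P_scene.npy',P)
Pt=np.load('P_top.npy')
K=Pt[220:260,220:270].reshape(-1,3); K=K[K[:,2]>0.30]; print('knob top',len(K),K.mean(0),K.min(0),K.max(0))
T=K[K[:,2]>.33]; print(cv2.minEnclosingCircle((T[:,:2]*1000).astype(np.float32)))
K=P[180:225,365:400].reshape(-1,3); K=K[(K[:,2]>0.285)]; print('knob scene',K.mean(0),K.min(0),K.max(0))
# dome circle from rim in top: 
D=Pt[200:300,200:290].reshape(-1,3); D=D[(D[:,2]>.2)&(D[:,2]<.24)]; 
print('dome',cv2.minEnclosingCircle((D[:,:2]*1000).astype(np.float32)))
# plate in scene
hsv=cv2.cvtColor(im,cv2.COLOR_RGB2HSV)
m=np.zeros((480,640),np.uint8); m[270:325,350:412]=(im[270:325,350:412].min(2)>110)
c=max(cv2.findContours(m,0,2)[0],key=cv2.contourArea)[:,0]
w=onplane('scene',c,0.008); r=cv2.minAreaRect((w[:,:2]*1000).astype(np.float32)); print('plate',r,cv2.boxPoints(r))
big=cv2.resize(im[180:330,340:480],None,fx=5,fy=4)[:,:,::-1]; cv2.imwrite('pics/s1.png',cv2.resize(im[185:330,340:480],(700,560),interpolation=2)[:,:,::-1])
it=cv2.imread('pics/t1.png'); cv2.imwrite('pics/t2.png',cv2.resize(it[220:370,130:290],(800,600),interpolation=2)) if False else cv2.imwrite('pics/t2.png',cv2.resize(it[300:360,130:210],(800,600),interpolation=2))
E
```

```text
knob top 160 [0.53086495 0.07936952 0.3309941 ] [0.52118572 0.06907416 0.30040435] [0.5437102  0.0916166  0.34380202]
((532.8458251953125, 80.80951690673828), 11.828497886657715)
knob scene [0.54065618 0.07860957 0.31564265] [0.52251456 0.06783916 0.285308  ] [0.54980055 0.09057889 0.33923741]
dome ((534.0455932617188, 81.71814727783203), 71.80104064941406)
plate ((509.1090087890625, 99.45701599121094), (142.79014587402344, 90.35326385498047), 3.5183041095733643) [[435.0761   140.16716 ]
 [440.62085   49.9842  ]
 [583.1419    58.746872]
 [577.59717  148.92984 ]]
```

View pics/s1.png

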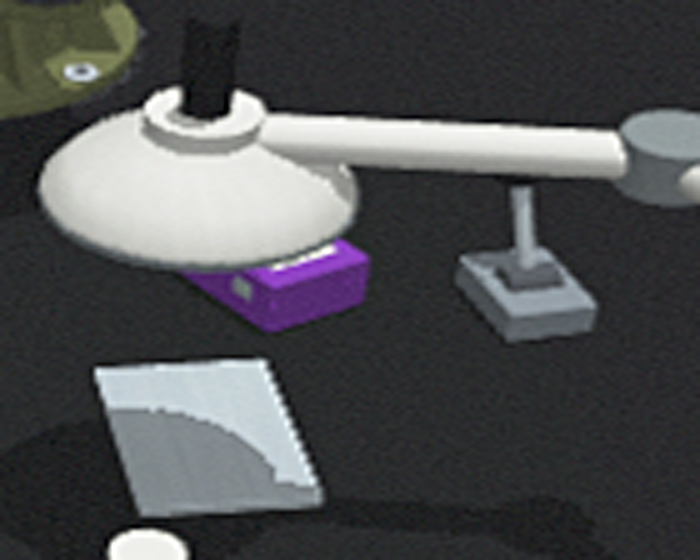

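View pics/t2.png

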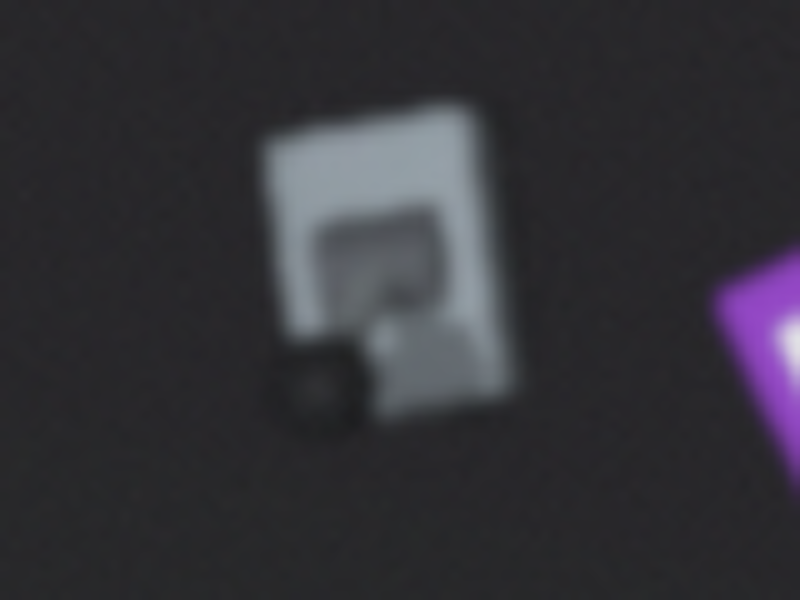

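```bash
python3 - <<'E'
from h import *
go(.533,.081,.38,0)
E
```

```text
t 0.25 at [ 0.1577 -0.5268  0.2052] rpy deg [-179.97   -0.     16.66] F [-0.3  0.1 -0.2] w 0.094
tool delta mm [ 533.8 -474.8 -174.6] rows>= 18.0
rotvec tool deg [-0.03  0.   16.66]
```

Call:
step_arm(
  steps=[
    {"z": -0.04, "az": 5.6, "claw": 0.06},
    {"z": -0.04, "az": 5.6, "claw": 0.06},
    {"z": -0.04, "az": 5.4, "claw": 0.06},
    {"z": -0.04, "claw": 0.06},
    {"z": -0.03, "claw": 0.06},
  ],
)

```text
validation failed for argument at $.st...
```

```bash
python3 - <<'E'
from h import *
go(.533,.081,.38,0)
E
```

```text
t 0.25 at [ 0.1577 -0.5268  0.2052] rpy deg [-179.97   -0.     16.66] F [-0.3  0.1 -0.2] w 0.094
tool delta mm [ 533.8 -474.8 -174.6] rows>= 18.0
rotvec tool deg [-0.03  0.   16.66]
```

Call:
step_arm(
  steps=[
    {"x": 0, "y": 0, "z": -0.04, "ax": 0, "ay": 0, "az": 5.6, "claw": 0.06},
    {"x": 0, "y": 0, "z": -0.04, "ax": 0, "ay": 0, "az": 5.6, "claw": 0.06},
    {"x": 0, "y": 0, "z": -0.04, "ax": 0, "ay": 0, "az": 5.4, "claw": 0.06},
    {"x": 0, "y": 0, "z": -0.04, "ax": 0, "ay": 0, "az": 0, "claw": 0.06},
    {"x": 0, "y": 0, "z": -0.03, "ax": 0, "ay": 0, "az": 0, "claw": 0.06},
  ],
)

```text
time_s: 0.67
ee_pos: [0.1572, -0.5247, 0.3947]
eef_rot: [-3.126, 0.004, -0.013]
force: [0.8, 1.1, 0.9]
grip_width: 0.0643
```

Call:
step_arm(
  steps=[
    {"x": 0.02, "y": -0.034, "z": 0, "ax": 0, "ay": 0, "az": 0, "claw": 0.06},
    {"x": 0.02, "y": -0.034, "z": 0, "ax": 0, "ay": 0, "az": 0, "claw": 0.06},
    {"x": 0.02, "y": -0.034, "z": 0, "ax": 0, "ay": 0, "az": 0, "claw": 0.06},
    {"x": 0.02, "y": -0.034, "z": 0, "ax": 0, "ay": 0, "az": 0, "claw": 0.06},
    {"x": 0.02, "y": -0.034, "z": 0, "ax": 0, "ay": 0, "az": 0, "claw": 0.06},
  ],
)

```text
time_s: 1.08
ee_pos: [0.2599, -0.3562, 0.4025]
eef_rot: [-3.136, 0.001, -0.023]
force: [0.8, -0.8, -0.0]
grip_width: 0.0598
```

Call:
step_arm(
  steps=[
    {"x": 0.02, "y": -0.034, "z": 0, "ax": 0, "ay": 0, "az": 0, "claw": 0.06},
    {"x": 0.02, "y": -0.034, "z": 0, "ax": 0, "ay": 0, "az": 0, "claw": 0.06},
    {"x": 0.02, "y": -0.034, "z": 0, "ax": 0, "ay": 0, "az": 0, "claw": 0.06},
    {"x": 0.02, "y": -0.034, "z": 0, "ax": 0, "ay": 0, "az": 0, "claw": 0.06},
    {"x": 0.02, "y": -0.034, "z": 0, "ax": 0, "ay": 0, "az": 0, "claw": 0.06},
  ],
)

```text
time_s: 1.5
ee_pos: [0.3658, -0.1792, 0.4038]
eef_rot: [-3.137, -0.001, -0.025]
force: [0.0, -1.2, -0.2]
grip_width: 0.0601
```

```bash
python3 - <<'E'
from h import *
go(.533,.081,.38,0)
E
```

```text
t 1.5 at [ 0.3658 -0.1792  0.4038] rpy deg [-1.7976e+02 -5.0000e-02 -1.4300e+00] F [ 0.  -1.2 -0.2] w 0.0601
tool delta mm [ 160.6 -264.2   25.1] rows>= 8.0
rotvec tool deg [-0.24 -0.05 -1.43]
```

Call:
step_arm(
  steps=[
    {"x": 0.02, "y": -0.033, "z": 0, "ax": 0, "ay": 0, "az": -1.4, "claw": 0.06},
    {"x": 0.02, "y": -0.033, "z": 0, "ax": 0, "ay": 0, "az": 0, "claw": 0.06},
    {"x": 0.02, "y": -0.033, "z": 0, "ax": 0, "ay": 0, "az": 0, "claw": 0.06},
    {"x": 0.02, "y": -0.033, "z": 0, "ax": 0, "ay": 0, "az": 0, "claw": 0.06},
    {"x": 0.02, "y": -0.033, "z": 0, "ax": 0, "ay": 0, "az": 0, "claw": 0.06},
  ],
)

```text
time_s: 1.92
ee_pos: [0.469, -0.0042, 0.4056]
eef_rot: [-3.138, -0.003, 0.001]
force: [0.2, -0.8, -0.5]
grip_width: 0.06
```

Call:
step_arm(
  steps=[
    {"x": 0.02, "y": -0.033, "z": 0, "ax": 0, "ay": 0, "az": 0, "claw": 0.06},
    {"x": 0.02, "y": -0.033, "z": 0, "ax": 0, "ay": 0, "az": 0, "claw": 0.06},
    {"x": 0.015, "y": -0.025, "z": 0, "ax": 0, "ay": 0, "az": 0, "claw": 0.06},
    {"x": 0, "y": 0, "z": 0, "ax": 0, "ay": 0, "az": 0, "claw": 0.06},
  ],
)

```text
time_s: 2.25
ee_pos: [0.527, 0.0979, 0.4044]
eef_rot: [-3.138, -0.001, 0.006]
force: [0.1, -0.1, -0.4]
grip_width: 0.0601
```

```bash
python3 - <<'E'
from h import *
go(.533,.081,.297,0)
im,d=snap('wrist','w1.png')
E
```

```text
t 2.25 at [0.527  0.0979 0.4044] rpy deg [-1.7978e+02 -8.0000e-02  3.7000e-01] F [ 0.1 -0.1 -0.4] w 0.0601
tool delta mm [  5.7  17.3 107.3] rows>= 3.0
rotvec tool deg [-0.22 -0.08  0.37]
```

View pics/w1.png

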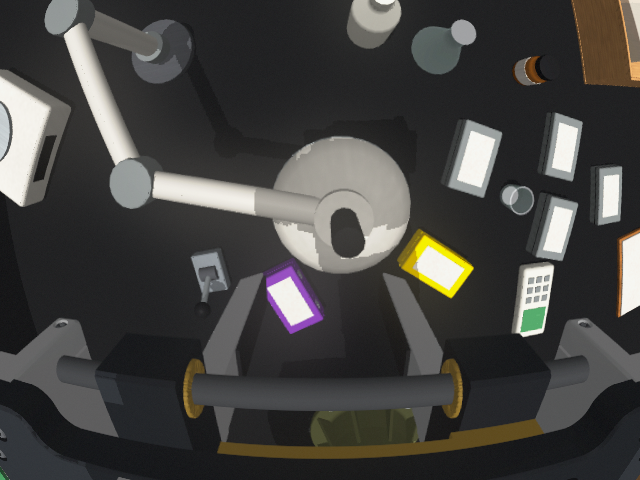

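```bash
python3 - <<'E'
from h import *
print(proj('wrist',[[.533,.081,.338],[.533,.081,.28],[.533,.081,.213]]))
E
```

```text
[[345.81935514 240.38827388]
 [341.78216052 219.84286301]
 [338.57667982 203.69847142]]
```

Call:
step_arm(
  steps=[
    {"x": 0.005, "y": 0.017, "z": 0, "ax": 0, "ay": 0, "az": 0, "claw": 0.06},
    {"x": 0, "y": 0, "z": 0.035, "ax": 0, "ay": 0, "az": 0, "claw": 0.06},
  ],
)

```text
time_s: 2.47
ee_pos: [0.5323, 0.0791, 0.3742]
eef_rot: [-3.138, -0.01, 0.008]
force: [0.5, -1.1, -0.4]
grip_width: 0.0603
```

```bash
python3 - <<'E'
from h import *
go(.533,.081,.297,0)
E
```

```text
t 2.47 at [0.5323 0.0791 0.3742] rpy deg [-179.79   -0.58    0.48] F [ 0.5 -1.1 -0.4] w 0.0603
tool delta mm [-0.  -1.7 77.2] rows>= 2.0
rotvec tool deg [-0.21 -0.58  0.48]
```

Call:
step_arm(
  steps=[
    {"x": 0, "y": -0.001, "z": 0.03, "ax": 0, "ay": -0.5, "az": 0.5, "claw": 0.06},
    {"x": 0, "y": 0, "z": 0.025, "ax": 0, "ay": 0, "az": 0, "claw": 0.06},
    {"x": 0, "y": 0, "z": 0.018, "ax": 0, "ay": 0, "az": 0, "claw": 0.05},
    {"x": 0, "y": 0, "z": 0, "ax": 0, "ay": 0, "az": 0, "claw": 0.03},
    {"x": 0, "y": 0, "z": 0, "ax": 0, "ay": 0, "az": 0, "claw": 0.01},
  ],
  grip_force=25,
)

```text
time_s: 2.88
ee_pos: [0.5293, 0.0745, 0.2946]
eef_rot: [-3.139, 0.004, -0.006]
force: [0.5, -0.9, 1.3]
grip_width: 0.0435
```

Call:
step_arm(
  steps=[
    {"x": 0, "y": 0, "z": 0, "ax": 0, "ay": 0, "az": 0, "claw": 0.01},
    {"x": 0, "y": 0, "z": 0, "ax": 0, "ay": 0, "az": 0, "claw": 0.01},
    {"x": 0, "y": 0, "z": 0, "ax": 0, "ay": 0, "az": 0, "claw": 0.01},
  ],
)

```text
time_s: 3.13
ee_pos: [0.5299, 0.0745, 0.298]
eef_rot: [-3.136, -0.001, -0.006]
force: [3.8, 2.1, -4.7]
grip_width: 0.0236
```

Call:
step_arm(
  steps=[
    {"x": -0.002, "y": -0.008, "z": 0, "ax": 0, "ay": 0, "az": 0, "claw": 0.01},
    {"x": -0.004, "y": -0.015, "z": 0, "ax": 0, "ay": 0, "az": 0, "claw": 0.01},
    {"x": -0.005, "y": -0.019, "z": 0, "ax": 0, "ay": 0, "az": 0, "claw": 0.01},
    {"x": -0.005, "y": -0.019, "z": 0, "ax": 0, "ay": 0, "az": 0, "claw": 0.01},
    {"x": -0.005, "y": -0.019, "z": 0, "ax": 0, "ay": 0, "az": 0, "claw": 0.01},
  ],
)

```text
time_s: 3.55
ee_pos: [0.5064, 0.1485, 0.2984]
eef_rot: [3.134, 0.01, -0.016]
force: [-4.5, -7.0, -8.5]
grip_width: 0.0232
```

Call:
step_arm(
  steps=[
    {"x": -0.005, "y": -0.02, "z": 0, "ax": 0, "ay": 0, "az": 0, "claw": 0.01},
    {"x": -0.005, "y": -0.02, "z": 0, "ax": 0, "ay": 0, "az": 0, "claw": 0.01},
    {"x": -0.005, "y": -0.02, "z": 0, "ax": 0, "ay": 0, "az": 0, "claw": 0.01},
    {"x": -0.005, "y": -0.02, "z": 0, "ax": 0, "ay": 0, "az": 0, "claw": 0.01},
    {"x": -0.005, "y": -0.02, "z": 0, "ax": 0, "ay": 0, "az": 0, "claw": 0.01},
  ],
)

```text
time_s: 3.97
ee_pos: [0.4793, 0.2489, 0.2981]
eef_rot: [3.125, 0.018, -0.022]
force: [-4.6, -5.9, -6.2]
grip_width: 0.0217
```

```bash
python3 - <<'E'
from h import *
C=cam('wrist'); im,d=snap('wrist','w2.png'); P=cloud('wrist',d,C)
go(.45,.36,.298,0)
im,d=snap('top'); P=cloud('top',d); K=P.reshape(-1,3); K=K[(K[:,2]>.2)&(K[:,2]<.29)&(abs(K[:,0]-.48)<.09)&(abs(K[:,1]-.25)<.11)]
print(len(K)); cv2.imwrite('pics/t3.png',cv2.resize(im[150:320,100:300],(800,680)[:2])[:,:,::-1][:600])
E
```

```text
t 4.02 at [0.4784 0.252  0.2981] rpy deg [179.11   1.07  -1.14] F [-2.6  4.8 -6.8] w 0.0214
tool delta mm [ -30.5 -107.4   -1. ] rows>= 3.0
rotvec tool deg [ 0.88  1.08 -1.13]
1182
```

View pics/w2.png

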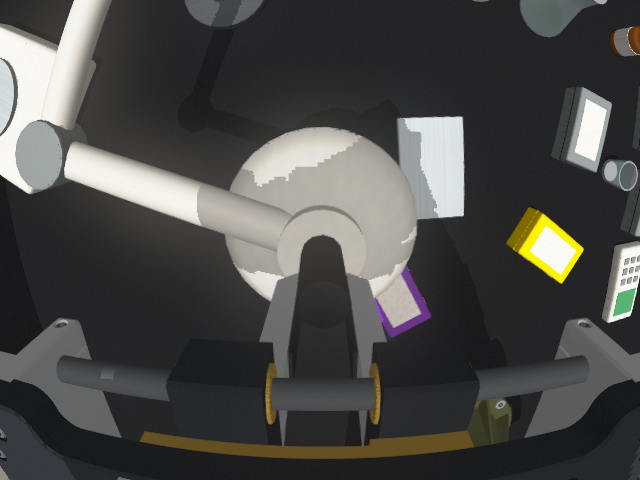

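View pics/t3.png

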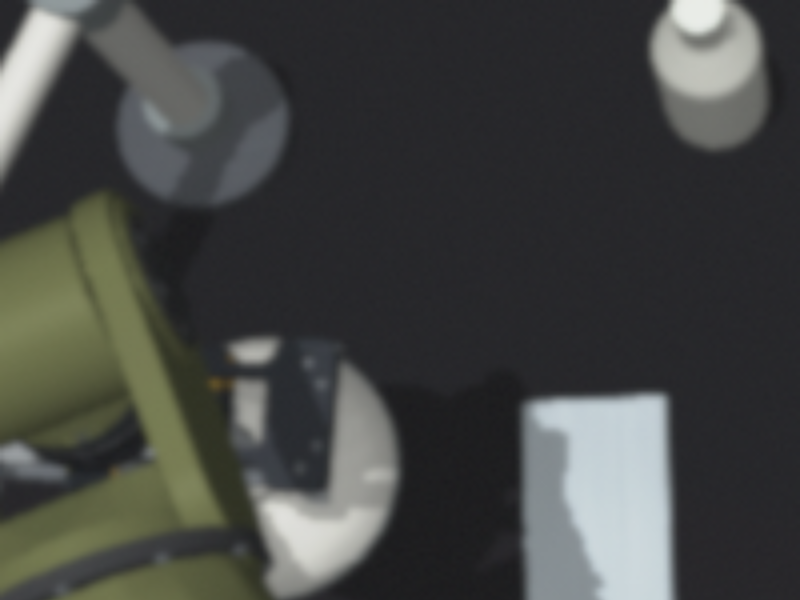

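Call:
step_arm(
  steps=[
    {"x": 0, "y": 0, "z": 0, "ax": 0, "ay": 0, "az": 0, "claw": 0.035},
    {"x": 0, "y": 0, "z": 0, "ax": 0.8, "ay": 1, "az": -1, "claw": 0.035},
    {"x": 0, "y": 0, "z": 0, "ax": 0, "ay": 0, "az": 0, "claw": 0.035},
  ],
)

```text
time_s: 4.32
ee_pos: [0.4799, 0.2505, 0.3005]
eef_rot: [-3.14, -0.005, 0.001]
force: [-0.4, -1.0, 0.1]
grip_width: 0.0347
```

```bash
python3 - <<'E'
from h import *
C=cam('wrist'); im,d=snap('wrist','w3.png'); P=cloud('wrist',d,C)
go(.45,.36,.298,0)
K=P.reshape(-1,3); K=K[(K[:,2]>.213)&(K[:,2]<.25)]
col=im.reshape(-1,3)[(P[...,2].ravel()>.213)&(P[...,2].ravel()<.25)]
m=(col.min(1)>120); K=K[m]; K=K[(abs(K[:,0]-.49)<.1)&(abs(K[:,1]-.25)<.1)]
# fit circle axis for each height using dome profile: least squares centre via radius const at z band
K=K[(K[:,2]<.232)]
A=np.c_[2*K[:,:2],np.ones(len(K))]; s=np.linalg.lstsq(A,(K[:,:2]**2).sum(1),rcond=None)[0]; print(len(K),s[:2],np.sqrt(s[2]+s[0]**2+s[1]**2))
# knob dark top
Q=P.reshape(-1,3); dk=im.reshape(-1,3).max(1)<70
Q=Q[dk&(Q[:,2]>.30)&(Q[:,2]<.35)]; Q=Q[(abs(Q[:,0]-.49)<.04)&(abs(Q[:,1]-.25)<.04)]; print(len(Q),Q.mean(0),Q.min(0),Q.max(0))
E
```

```text
t 4.37 at [0.4799 0.2504 0.3007] rpy deg [-1.7996e+02 -2.4000e-01  1.0000e-02] F [-0.3 -0.6  0.7] w 0.0352
tool delta mm [ -29.9 -109.6    2.6] rows>= 3.0
rotvec tool deg [-0.04 -0.24  0.01]
2788 [0.49191816 0.25111952] 0.0665065058182196
4243 [0.49249294 0.25133836 0.33076975] [0.47132609 0.23253287 0.30002569] [0.5038941  0.27005312 0.34993969]
```

View pics/w3.png

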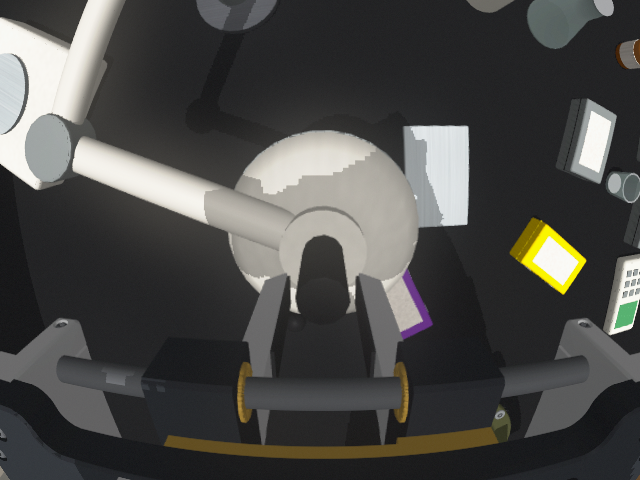

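Hood centre is at (0.492, 0.251); the knob sat 12 mm forward of the fingers. Re-centre and regrip harder.

Call:
step_arm(
  steps=[
    {"x": 0.013, "y": -0.001, "z": 0, "ax": 0, "ay": 0, "az": 0, "claw": 0.035},
    {"x": 0, "y": 0, "z": 0.003, "ax": 0, "ay": 0, "az": 0, "claw": 0.02},
    {"x": 0, "y": 0, "z": 0, "ax": 0, "ay": 0, "az": 0, "claw": 0.01},
    {"x": 0, "y": 0, "z": 0, "ax": 0, "ay": 0, "az": 0, "claw": 0.01},
    {"x": 0, "y": 0, "z": 0, "ax": 0, "ay": 0, "az": 0, "claw": 0.01},
  ],
  grip_force=45,
)

```text
time_s: 4.78
ee_pos: [0.494, 0.2497, 0.2997]
eef_rot: [-3.138, -0.01, -0.003]
force: [3.5, 4.1, -1.8]
grip_width: 0.0236
```

Call:
step_arm(
  steps=[
    {"x": -0.002, "y": -0.008, "z": 0, "ax": 0, "ay": 0, "az": 0, "claw": 0.01},
    {"x": -0.003, "y": -0.012, "z": 0, "ax": 0, "ay": 0, "az": 0, "claw": 0.01},
    {"x": -0.003, "y": -0.016, "z": 0, "ax": 0, "ay": 0, "az": 0, "claw": 0.01},
    {"x": -0.003, "y": -0.016, "z": 0, "ax": 0, "ay": 0, "az": 0, "claw": 0.01},
    {"x": -0.003, "y": -0.016, "z": 0, "ax": 0, "ay": 0, "az": 0, "claw": 0.01},
  ],
)

```text
time_s: 5.2
ee_pos: [0.4776, 0.3157, 0.2996]
eef_rot: [3.137, -0.004, -0.012]
force: [-1.2, -3.9, 1.1]
grip_width: 0.0236
```

Call:
step_arm(
  steps=[
    {"x": -0.003, "y": -0.016, "z": 0, "ax": 0, "ay": 0, "az": 0, "claw": 0.01},
    {"x": -0.003, "y": -0.016, "z": 0, "ax": 0, "ay": 0, "az": 0, "claw": 0.01},
    {"x": -0.002, "y": -0.01, "z": 0, "ax": 0, "ay": 0, "az": 0, "claw": 0.01},
    {"x": 0, "y": 0, "z": 0, "ax": 0, "ay": 0, "az": 0, "claw": 0.01},
  ],
)

```text
time_s: 5.53
ee_pos: [0.4681, 0.3619, 0.2996]
eef_rot: [3.135, -0.004, -0.012]
force: [3.2, 0.7, -0.7]
grip_width: 0.0232
```

Call:
step_arm(
  steps=[
    {"x": 0, "y": 0, "z": 0, "ax": 0, "ay": 0, "az": 0, "claw": 0.05},
    {"x": 0, "y": 0, "z": 0, "ax": 0, "ay": 0, "az": 0, "claw": 0.05},
    {"x": 0, "y": 0, "z": -0.03, "ax": 0, "ay": 0, "az": 0, "claw": 0.06},
    {"x": 0, "y": 0, "z": -0.03, "ax": 0.3, "ay": 0, "az": 0, "claw": 0.08},
    {"x": 0, "y": 0, "z": -0.03, "ax": 0, "ay": 0, "az": 0, "claw": 0.082},
  ],
)

```text
time_s: 5.95
ee_pos: [0.466, 0.3601, 0.3856]
eef_rot: [3.133, 0.007, -0.011]
force: [0.6, -1.1, -0.3]
grip_width: 0.0533
```

Call:
step_arm(
  steps=[
    {"x": 0.005, "y": 0.04, "z": 0, "ax": 0, "ay": 0, "az": 0, "claw": 0.082},
    {"x": 0.005, "y": 0.04, "z": 0, "ax": 0, "ay": 0, "az": 0, "claw": 0.082},
    {"x": 0.005, "y": 0.04, "z": 0, "ax": 0, "ay": 0, "az": 0, "claw": 0.082},
    {"x": 0.005, "y": 0.04, "z": 0, "ax": 0, "ay": 0, "az": 0, "claw": 0.082},
    {"x": 0.005, "y": 0.04, "z": 0, "ax": 0, "ay": 0, "az": 0, "claw": 0.082},
  ],
)

```text
time_s: 6.37
ee_pos: [0.4884, 0.1572, 0.3937]
eef_rot: [3.14, -0.001, -0.003]
force: [-0.3, 0.0, 0.6]
grip_width: 0.082
```

Call:
step_arm(
  steps=[
    {"x": 0.01, "y": 0.04, "z": 0, "ax": 0, "ay": 0, "az": 0, "claw": 0.082},
    {"x": 0.01, "y": 0.04, "z": 0, "ax": 0, "ay": 0, "az": 0, "claw": 0.082},
    {"x": 0.01, "y": 0.04, "z": 0, "ax": 0, "ay": 0, "az": 0, "claw": 0.082},
    {"x": 0, "y": 0, "z": 0, "ax": 0, "ay": 0, "az": 0, "claw": 0.082},
  ],
)

```text
time_s: 6.7
ee_pos: [0.5152, 0.029, 0.3951]
eef_rot: [3.139, -0.003, -0.009]
force: [-0.7, -0.3, 0.0]
grip_width: 0.0819
```

```bash
cat >> h.py <<'E'
def boxes(names=('A','B','C','D'),im=None,P=None,verbose=True):
    """find raised rectangular blobs in top view below z .06 excluding purple/yellow by colour"""
    out=[]
    Z=P[...,2]; m=((Z>0.012)&(Z<0.06)).astype(np.uint8)
    n,L,S,c=cv2.connectedComponentsWithStats(m)
    for i in range(1,n):
        if S[i,4]<600: continue
        Q=P[L==i]; zt=np.percentile(Q[:,2],60); T=Q[Q[:,2]>zt-0.006]
        (x,y),(w,h),a=cv2.minAreaRect((T[:,:2]*1000).astype(np.float32))
        if w<h: a+=90; w,h=h,w
        a=(a+90)%180-90
        if 95<w<125 and 55<h<75:
            out.append((x,y,a,zt)); print('px',c[i].round(0),'xy',round(x,1),round(y,1),'yaw',round(a,1),'size',round(w,1),round(h,1),'z',(zt*1000).round(1),'col',np.median(im[L==i],0))
    return out
E
python3 - <<'E'
from h import *
go(.575,-.135,.15,-13.7)
im,d=snap('top','t4.png'); P=cloud('top',d); np.save('P_top.npy',P)
boxes(im=im,P=P)
C=cam('wrist');im,d=snap('wrist','w4.png')
E
```

```text
t 6.7 at [0.5152 0.029  0.3951] rpy deg [ 1.7986e+02 -1.5000e-01 -5.4000e-01] F [-0.7 -0.3  0. ] w 0.0819
tool delta mm [ 60.7 162.8 245.7] rows>= 8.0
rotvec tool deg [ 0.12 -0.16 13.16]
px [415. 237.] xy 608.0 -313.8 yaw -6.4 size 111.4 66.4 z 30.1 col [180. 188. 186.]
px [343. 249.] xy 575.1 -134.8 yaw -13.8 size 111.4 65.9 z 42.1 col [177.  183.  182.5]
px [469. 269.] xy 529.7 -443.3 yaw 8.9 size 110.6 66.9 z 29.7 col [178. 186. 185.]
px [416. 294.] xy 464.1 -311.1 yaw -8.1 size 110.5 66.8 z 41.7 col [179. 186. 186.]
px [324. 320.] xy 397.5 -88.1 yaw 58.7 size 109.8 65.9 z 42.2 col [193. 174. 104.]
```

View pics/t4.png

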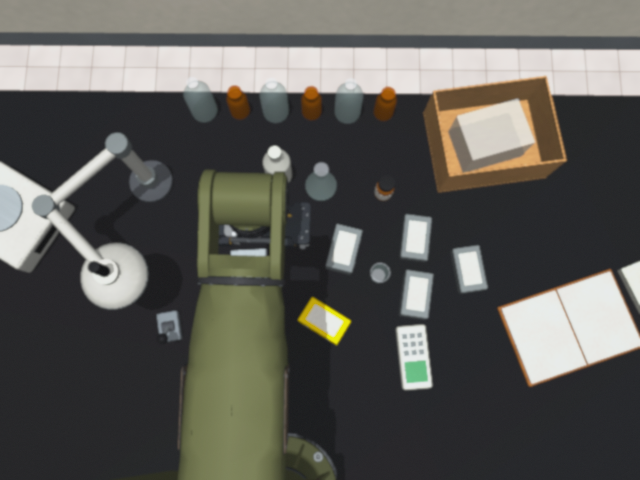

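View pics/w4.png

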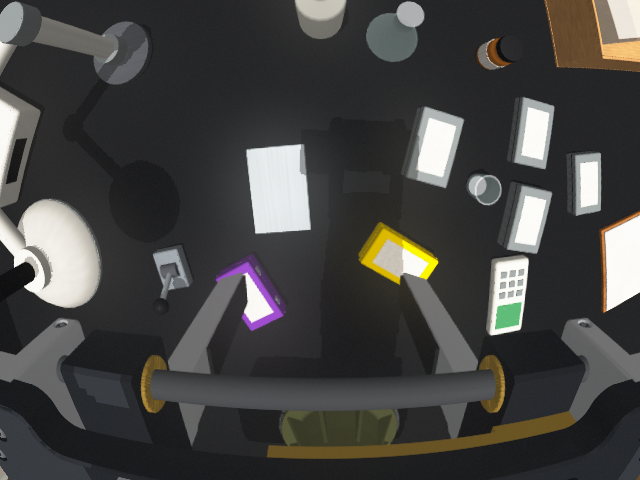

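```bash
cat > plate.py <<'E'
from h import *
def plate(n,im,box,z=0.008,thr=150):
    u0,v0,u1,v1=box; m=np.zeros((480,640),np.uint8); m[v0:v1,u0:u1]=(im[v0:v1,u0:u1].min(2)>thr)
    m=cv2.morphologyEx(m,cv2.MORPH_CLOSE,np.ones((5,5)))
    c=max(cv2.findContours(m,0,cv2.CHAIN_APPROX_NONE)[0],key=cv2.contourArea)[:,0]
    w=onplane(n,c,z); r=cv2.minAreaRect((w[:,:2]*1000).astype(np.float32)); print(n,'plate',np.round(r[0],1),np.round(r[1],1),round(r[2],2)); return r
E
python3 - <<'E'
from plate import *
im=cv2.imread('pics/w4.png')[:,:,::-1]; plate('wrist',im,(235,135,325,245),thr=120)
E
```

```text
wrist plate [504.6 101.1] [136.2  90.2] 3.89
```

Call:
step_arm(
  steps=[
    {"x": 0.01, "y": 0.036, "z": 0, "ax": 0, "ay": 0, "az": 4.5, "claw": 0.082},
    {"x": 0.01, "y": 0.036, "z": 0, "ax": 0, "ay": 0, "az": 4.5, "claw": 0.082},
    {"x": 0.018, "y": 0.036, "z": 0, "ax": 0, "ay": 0, "az": 4, "claw": 0.082},
    {"x": 0.02, "y": 0.03, "z": 0.02, "ax": 0, "ay": 0, "az": 0, "claw": 0.082},
    {"x": 0, "y": 0, "z": 0.04, "ax": 0, "ay": 0, "az": 0, "claw": 0.082},
  ],
)

```text
time_s: 7.22
ee_pos: [0.5579, -0.1112, 0.3426]
eef_rot: [-3.141, -0.017, -0.235]
force: [1.1, 0.6, -1.3]
grip_width: 0.0816
```

```bash
python3 - <<'E'
from plate import *
go(.575,-.135,.15,-13.8)
im,d=snap('top','t5.png')
plate('top',im,(220,240,285,315),thr=120)
E
```

```text
t 7.22 at [ 0.5579 -0.1112  0.3426] rpy deg [-179.94   -0.95  -13.45] F [ 1.1  0.6 -1.3] w 0.0816
tool delta mm [ 18.9  19.4 192.9] rows>= 5.0
rotvec tool deg [-0.06 -0.95  0.35]
top plate [505.6  99.2] [137.7  90.1] 2.37
```

View pics/t5.png

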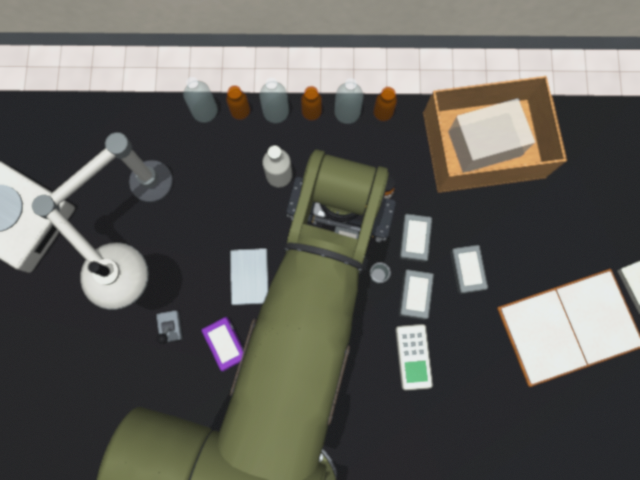

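```bash
python3 - <<'E'
from h import *
im,d=snap('wrist'); uv=proj('wrist',[.575,-.135,.042])[0]; print(uv)
u,v=int(uv[0]),int(uv[1]); u=min(max(u,160),480); v=min(max(v,120),360); cv2.imwrite('pics/w5.png',cv2.resize(im[v-120:v+120,u-160:u+160],(800,600))[:,:,::-1])
E
```

```text
[340.90500674 172.81649256]
```

View pics/w5.png

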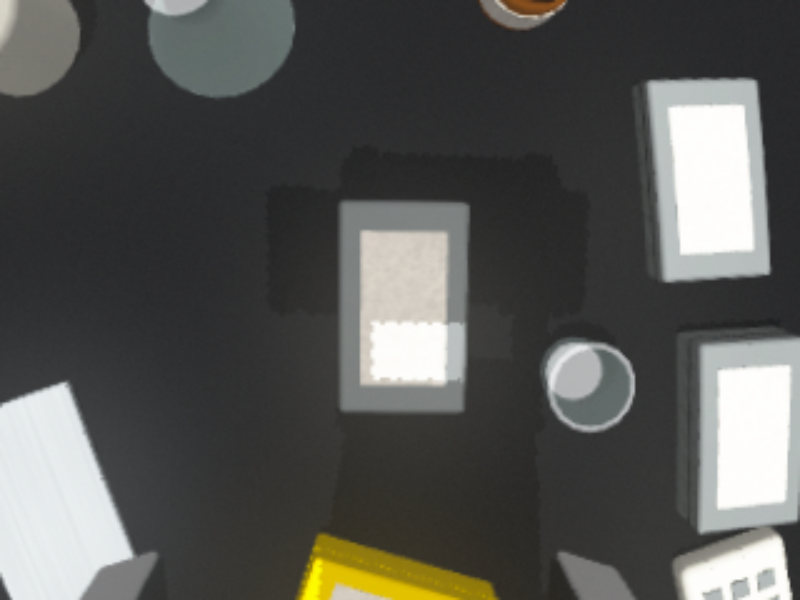

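Call:
step_arm(
  steps=[
    {"x": 0.012, "y": 0.012, "z": 0.035, "ax": 0, "ay": -0.9, "az": 0.35, "claw": 0.084},
    {"x": 0.004, "y": 0.005, "z": 0.04, "ax": 0, "ay": 0, "az": 0, "claw": 0.084},
    {"x": 0, "y": 0, "z": 0.04, "ax": 0, "ay": 0, "az": 0, "claw": 0.084},
    {"x": 0, "y": 0, "z": 0.04, "ax": 0, "ay": 0, "az": 0, "claw": 0.084},
    {"x": 0, "y": 0, "z": 0.03, "ax": 0, "ay": 0, "az": 0, "claw": 0.084},
  ],
)

```text
time_s: 7.73
ee_pos: [0.5707, -0.1188, 0.1631]
eef_rot: [-3.139, -0.005, -0.228]
force: [0.9, 0.1, -0.1]
grip_width: 0.0842
```

```bash
python3 - <<'E'
from h import *
go(.575,-.135,.006,-13.8)
E
```

```text
t 7.73 at [ 0.5707 -0.1188  0.1631] rpy deg [-179.84   -0.31  -13.09] F [ 0.9  0.1 -0.1] w 0.0842
tool delta mm [  7.   15.2 157.1] rows>= 4.0
rotvec tool deg [-0.16 -0.31  0.71]
```

Call:
step_arm(
  steps=[
    {"x": 0.006, "y": 0.014, "z": 0.01, "ax": 0, "ay": -0.3, "az": 0.7, "claw": 0.084},
    {"x": 0, "y": 0, "z": 0.03, "ax": 0, "ay": 0, "az": 0, "claw": 0.084},
    {"x": 0, "y": 0, "z": 0.03, "ax": 0, "ay": 0, "az": 0, "claw": 0.084},
  ],
)

```text
time_s: 7.98
ee_pos: [0.5766, -0.1282, 0.0962]
eef_rot: [-3.138, -0.004, -0.233]
force: [0.2, -0.1, -0.1]
grip_width: 0.0841
```

```bash
python3 - <<'E'
from h import *
go(.575,-.135,.006,-13.8)
E
```

```text
t 7.98 at [ 0.5766 -0.1282  0.0962] rpy deg [-179.8    -0.25  -13.36] F [ 0.2 -0.1 -0.1] w 0.0841
tool delta mm [-0.3  7.3 90.1] rows>= 3.0
rotvec tool deg [-0.2  -0.25  0.44]
```

Call:
step_arm(
  steps=[
    {"x": 0, "y": 0.007, "z": 0.005, "ax": 0, "ay": -0.2, "az": 0.4, "claw": 0.084},
    {"x": 0, "y": 0.001, "z": 0.025, "ax": 0, "ay": 0, "az": 0, "claw": 0.084},
    {"x": 0, "y": 0, "z": 0.025, "ax": 0, "ay": 0, "az": 0, "claw": 0.084},
    {"x": 0, "y": 0, "z": 0.02, "ax": 0, "ay": 0, "az": 0, "claw": 0.084},
    {"x": 0, "y": 0, "z": 0.01, "ax": 0, "ay": 0, "az": 0, "claw": 0.084},
  ],
)

```text
time_s: 8.4
ee_pos: [0.5808, -0.131, 0.0176]
eef_rot: [-3.138, -0.007, -0.232]
force: [-0.8, -0.2, -0.0]
grip_width: 0.084
```

```bash
python3 - <<'E'
from h import *
go(.575,-.135,.006,-13.8)
E
```

```text
t 8.4 at [ 0.5808 -0.131   0.0176] rpy deg [-179.78   -0.41  -13.31] F [-0.8 -0.2 -0. ] w 0.084
tool delta mm [-4.8  5.3 11.5] rows>= 1.0
rotvec tool deg [-0.22 -0.41  0.49]
```

Call:
step_arm(
  steps=[
    {"x": -0.005, "y": 0.005, "z": 0.007, "ax": 0, "ay": -0.4, "az": 0.5, "claw": 0.084},
    {"x": 0, "y": 0, "z": 0.003, "ax": 0, "ay": 0, "az": 0, "claw": 0.084},
    {"x": 0, "y": 0, "z": 0, "ax": 0, "ay": 0, "az": 0, "claw": 0.084},
  ],
)

```text
time_s: 8.65
ee_pos: [0.5766, -0.134, 0.0106]
eef_rot: [-3.138, -0.002, -0.24]
force: [-0.2, -0.6, 1.1]
grip_width: 0.0841
```

```bash
python3 - <<'E'
from h import *
go(.575,-.135,.006,-13.8)
E
```

```text
t 8.65 at [ 0.5766 -0.134   0.0106] rpy deg [-1.7977e+02 -1.2000e-01 -1.3730e+01] F [-0.2 -0.6  1.1] w 0.0841
tool delta mm [-1.4  1.4  4.6] rows>= 1.0
rotvec tool deg [-0.23 -0.12  0.07]
```

Call:
step_arm(
  steps=[
    {"x": -0.001, "y": 0.001, "z": 0.004, "ax": -0.2, "ay": 0, "az": 0, "claw": 0.06},
    {"x": 0, "y": 0, "z": 0, "ax": 0, "ay": 0, "az": 0, "claw": 0.05},
    {"x": 0, "y": 0, "z": 0, "ax": 0, "ay": 0, "az": 0, "claw": 0.05},
    {"x": 0, "y": 0, "z": 0, "ax": 0, "ay": 0, "az": 0, "claw": 0.05},
  ],
  grip_force=40,
)

```text
time_s: 8.98
ee_pos: [0.5772, -0.1353, 0.0103]
eef_rot: [3.141, -0.007, -0.24]
force: [-1.0, 0.5, -1.6]
grip_width: 0.0656
```

Call:
step_arm(
  steps=[
    {"x": 0, "y": 0, "z": -0.02, "ax": 0, "ay": 0, "az": 0, "claw": 0.05},
    {"x": 0, "y": 0, "z": -0.03, "ax": 0, "ay": 0, "az": 0, "claw": 0.05},
    {"x": 0, "y": 0, "z": -0.03, "ax": 0, "ay": 0, "az": 0, "claw": 0.05},
  ],
)

```text
time_s: 9.23
ee_pos: [0.5732, -0.1341, 0.0864]
eef_rot: [-3.141, 0.005, -0.24]
force: [1.6, -0.5, -3.3]
grip_width: 0.0655
```

```bash
python3 - <<'E'
from h import *
go(.505,.1,.05,3)
E
```

```text
t 9.23 at [ 0.5732 -0.1341  0.0864] rpy deg [-179.97    0.3   -13.74] F [ 1.6 -0.5 -3.3] w 0.0655
tool delta mm [-121.7 -211.2   37.1] rows>= 6.0
rotvec tool deg [ -0.07   0.3  -16.74]
```

Call:
step_arm(
  steps=[
    {"x": -0.015, "y": -0.03, "z": -0.01, "ax": 0, "ay": 0, "az": -5, "claw": 0.05},
    {"x": -0.015, "y": -0.034, "z": 0, "ax": 0, "ay": 0, "az": -5, "claw": 0.05},
    {"x": -0.01, "y": -0.036, "z": 0, "ax": 0, "ay": 0, "az": -4, "claw": 0.05},
    {"x": -0.01, "y": -0.036, "z": 0, "ax": 0, "ay": 0, "az": -2, "claw": 0.05},
    {"x": -0.01, "y": -0.036, "z": 0, "ax": 0, "ay": 0, "az": 0, "claw": 0.05},
  ],
)

```text
time_s: 9.65
ee_pos: [0.5287, 0.0419, 0.1049]
eef_rot: [3.14, -0.007, 0.044]
force: [1.0, 1.3, -2.4]
grip_width: 0.0657
```

```bash
python3 - <<'E'
from h import *
go(.507,.1,.05,3)
E
```

```text
t 9.65 at [0.5287 0.0419 0.1049] rpy deg [179.91  -0.42   2.5 ] F [ 1.   1.3 -2.4] w 0.0657
tool delta mm [-19.6 -59.1  54.7] rows>= 2.0
rotvec tool deg [ 0.09 -0.42 -0.5 ]
```

Call:
step_arm(
  steps=[
    {"x": -0.011, "y": -0.032, "z": 0, "ax": 0, "ay": 0, "az": -0.5, "claw": 0.05},
    {"x": -0.008, "y": -0.02, "z": 0.01, "ax": 0, "ay": -0.4, "az": 0, "claw": 0.05},
    {"x": 0, "y": 0, "z": 0.02, "ax": 0, "ay": 0, "az": 0, "claw": 0.05},
    {"x": 0, "y": 0, "z": 0.01, "ax": 0, "ay": 0, "az": 0, "claw": 0.05},
    {"x": 0, "y": 0, "z": 0, "ax": 0, "ay": 0, "az": 0, "claw": 0.05},
  ],
)

```text
time_s: 10.07
ee_pos: [0.5039, 0.102, 0.0655]
eef_rot: [3.141, -0.003, 0.061]
force: [0.1, 0.8, -3.1]
grip_width: 0.0655
```

```bash
python3 - <<'E'
from h import *
go(.507,.1,.019,3)
C=cam('wrist'); im,d=snap('wrist','w6.png')
E
```

```text
t 10.07 at [0.5039 0.102  0.0655] rpy deg [ 1.7998e+02 -1.6000e-01  3.4800e+00] F [ 0.1  0.8 -3.1] w 0.0655
tool delta mm [ 2.8  2.2 46.5] rows>= 2.0
rotvec tool deg [ 0.02 -0.16  0.48]
```

View pics/w6.png

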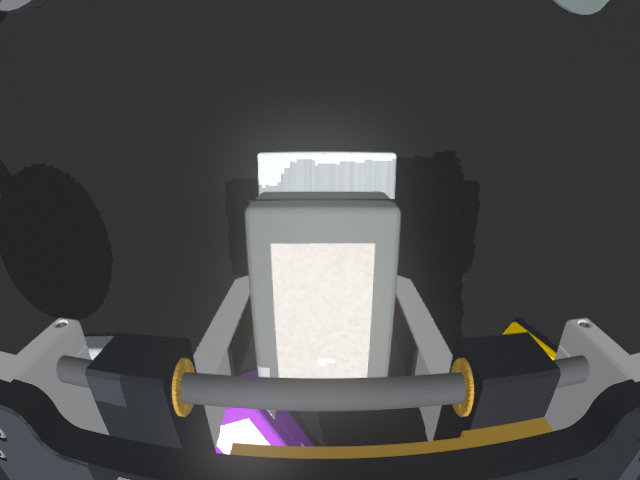

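```bash
python3 - <<'E'
from h import *
print(onplane('wrist',[[258,154],[395,154]],.008).round(4))
print('case top front',onplane('wrist',[[248,206],[399,206]],.0972).round(4))
f=[[505.3+68*np.cos(.052)-45*s*np.sin(.052),100+68*np.sin(.052)+45*s*np.cos(.052)] for s in (1,-1)]; print('plate pred front',np.round(f,1))
E
```

```text
[[0.569  0.1477 0.008 ]
 [0.5744 0.0598 0.008 ]]
case top front [[0.5542 0.1363 0.0972]
 [0.5579 0.0741 0.0972]]
plate pred front [[570.9 148.5]
 [575.5  58.6]]
```

Call:
step_arm(
  steps=[
    {"x": 0.003, "y": 0.002, "z": 0.015, "ax": 0, "ay": 0, "az": 0.2, "claw": 0.05},
    {"x": 0, "y": 0, "z": 0.015, "ax": 0, "ay": 0, "az": 0, "claw": 0.05},
    {"x": 0, "y": 0, "z": 0, "ax": 0, "ay": 0, "az": 0, "claw": 0.05},
  ],
)

```text
time_s: 10.37
ee_pos: [0.5098, 0.0981, 0.038]
eef_rot: [3.141, -0.007, 0.054]
force: [-0.5, -0.2, -1.8]
grip_width: 0.0656
```

```bash
python3 - <<'E'
from h import *
go(.507,.1002,.018,3.3)
E
```

```text
t 10.37 at [0.5098 0.0981 0.038 ] rpy deg [179.99  -0.39   3.09] F [-0.5 -0.2 -1.8] w 0.0656
tool delta mm [-2.8 -2.2 20. ] rows>= 1.0
rotvec tool deg [ 0.02 -0.39 -0.21]
```

Call:
step_arm(
  steps=[
    {"x": -0.003, "y": -0.002, "z": 0.008, "ax": 0, "ay": -0.3, "az": -0.2, "claw": 0.05},
    {"x": 0, "y": 0, "z": 0, "ax": 0, "ay": 0, "az": 0, "claw": 0.05},
    {"x": 0, "y": 0, "z": 0, "ax": 0, "ay": 0, "az": 0, "claw": 0.05},
  ],
)

```text
time_s: 10.62
ee_pos: [0.508, 0.0987, 0.0316]
eef_rot: [3.141, -0.003, 0.055]
force: [-0.2, -0.3, -1.9]
grip_width: 0.0656
```

```bash
python3 - <<'E'
from h import *
go(.507,.1002,.018,3.3)
E
```

```text
t 10.62 at [0.508  0.0987 0.0316] rpy deg [ 1.7999e+02 -1.7000e-01  3.1700e+00] F [-0.2 -0.3 -1.9] w 0.0656
tool delta mm [-0.9 -1.5 13.6] rows>= 1.0
rotvec tool deg [ 0.01 -0.17 -0.13]
```

Call:
step_arm(
  steps=[
    {"x": -0.001, "y": -0.002, "z": 0.007, "ax": 0, "ay": -0.2, "az": -0.1, "claw": 0.05},
    {"x": 0, "y": 0, "z": 0.005, "ax": 0, "ay": 0, "az": 0, "claw": 0.05},
    {"x": 0, "y": 0, "z": 0.002, "ax": 0, "ay": 0, "az": 0, "claw": 0.05},
    {"x": 0, "y": 0, "z": 0, "ax": 0, "ay": 0, "az": 0, "claw": 0.05},
  ],
)

```text
time_s: 10.95
ee_pos: [0.5077, 0.1008, 0.0181]
eef_rot: [3.142, -0.002, 0.057]
force: [0.1, -0.4, -0.7]
grip_width: 0.0661
```

```bash
python3 - <<'E'
from h import *
go(.507,.1002,.018,3.3)
E
```

```text
t 10.95 at [0.5077 0.1008 0.0181] rpy deg [ 1.80e+02 -1.10e-01  3.26e+00] F [ 0.1 -0.4 -0.7] w 0.0661
tool delta mm [-0.8  0.6  0.1] rows>= 1.0
rotvec tool deg [ 0.   -0.11 -0.04]
```

Call:
step_arm(
  steps=[
    {"x": 0, "y": 0, "z": 0, "ax": 0, "ay": 0, "az": 0, "claw": 0.075},
    {"x": 0, "y": 0, "z": 0, "ax": 0, "ay": 0, "az": 0, "claw": 0.082},
    {"x": 0, "y": 0, "z": -0.02, "ax": 0, "ay": 0, "az": 0, "claw": 0.084},
    {"x": 0, "y": 0, "z": -0.04, "ax": 0, "ay": 0, "az": 0, "claw": 0.084},
    {"x": 0, "y": 0, "z": -0.04, "ax": 0, "ay": 0, "az": 0, "claw": 0.084},
  ],
)

```text
time_s: 11.37
ee_pos: [0.5042, 0.1004, 0.1146]
eef_rot: [3.141, 0.011, 0.057]
force: [0.8, 0.0, -0.2]
grip_width: 0.0841
```

```bash
python3 - <<'E'
from h import *
go(.464,-.311,.12,-8.1)
E
```

```text
t 11.37 at [0.5042 0.1004 0.1146] rpy deg [179.95   0.62   3.27] F [ 0.8  0.  -0.2] w 0.0841
tool delta mm [-63.7 408.5  -4.3] rows>= 10.0
rotvec tool deg [ 0.11  0.61 11.37]
```

Call:
step_arm(
  steps=[
    {"x": -0.004, "y": 0.03, "z": -0.025, "ax": 0, "ay": 0.6, "az": 2, "claw": 0.084},
    {"x": -0.004, "y": 0.04, "z": -0.01, "ax": 0, "ay": 0, "az": 2, "claw": 0.084},
    {"x": -0.004, "y": 0.04, "z": 0, "ax": 0, "ay": 0, "az": 2, "claw": 0.084},
    {"x": -0.004, "y": 0.04, "z": 0, "ax": 0, "ay": 0, "az": 2, "claw": 0.084},
    {"x": -0.004, "y": 0.04, "z": 0, "ax": 0, "ay": 0, "az": 2, "claw": 0.084},
  ],
)

```text
time_s: 11.78
ee_pos: [0.485, -0.0899, 0.1631]
eef_rot: [-3.141, -0.019, -0.113]
force: [0.8, -0.0, -0.5]
grip_width: 0.084
```

Call:
step_arm(
  steps=[
    {"x": 0, "y": 0.04, "z": 0, "ax": 0, "ay": 0, "az": 1.4, "claw": 0.084},
    {"x": 0, "y": 0.04, "z": 0, "ax": 0, "ay": 0, "az": 0, "claw": 0.084},
    {"x": 0, "y": 0.04, "z": 0, "ax": 0, "ay": 0, "az": 0, "claw": 0.084},
    {"x": 0, "y": 0.04, "z": 0, "ax": 0, "ay": 0, "az": 0, "claw": 0.084},
  ],
)

```text
time_s: 12.12
ee_pos: [0.4617, -0.2553, 0.166]
eef_rot: [3.141, -0.025, -0.141]
force: [1.1, 0.2, 0.4]
grip_width: 0.0842
```

```bash
python3 - <<'E'
from plate import *
go(.464,-.311,.12,-8.1)
im,d=snap('top','t6.png'); P=cloud('top',d)
boxes(im=im,P=P)
plate('top',im,(220,240,285,315),thr=120)
im,d=snap('wrist','w7.png')
E
```

```text
t 12.12 at [ 0.4617 -0.2553  0.166 ] rpy deg [179.96  -1.41  -8.05] F [1.1 0.2 0.4] w 0.0842
tool delta mm [ 8.9 54.8 46.3] rows>= 2.0
rotvec tool deg [ 0.04 -1.41  0.05]
px [469. 268.] xy 529.8 -443.5 yaw 9.4 size 109.8 67.9 z 29.8 col [190.5 197.  194. ]
px [247. 275.] xy 506.1 101.4 yaw 3.1 size 110.4 65.7 z 50.0 col [172. 180. 181.]
px [321. 318.] xy 400.1 -83.5 yaw 58.8 size 99.1 66.1 z 42.0 col [233. 234. 196.]
px [224. 343.] xy 338.4 151.5 yaw 28.1 size 110.0 66.3 z 42.0 col [178. 142. 211.]
px [419. 369.] xy 300.6 -306.4 yaw 5.5 size 120.2 68.1 z 25.8 col [173. 199. 178.]
top plate [505.5  99.1] [137.7  90.1] 2.37
```

View pics/t6.png

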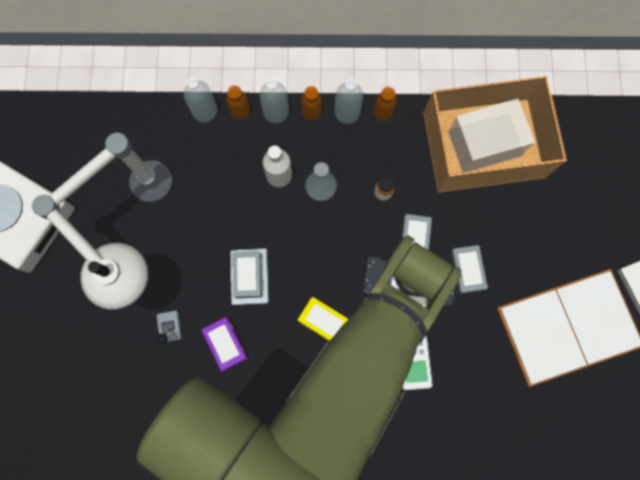

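View pics/w7.png

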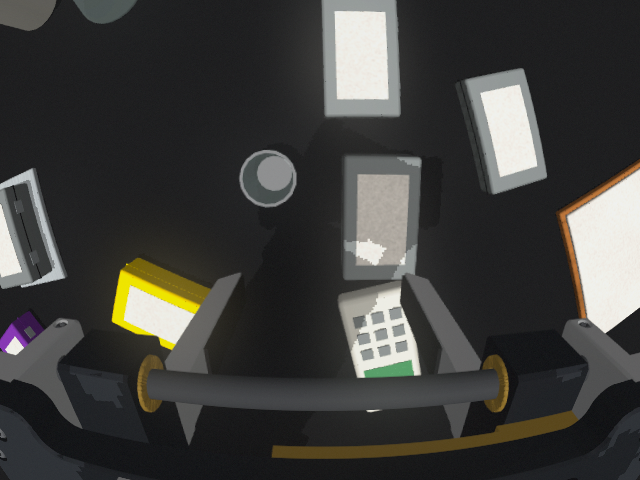

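```bash
cat >> h.py <<'E'
def quad(n,px,z):
    w=onplane(n,px,z)[:,:2]*1000; (x,y),(a,b),t=cv2.minAreaRect(w.astype(np.float32))
    if a<b: t+=90;a,b=b,a
    print('quad',round(x,1),round(y,1),'size',round(a,1),round(b,1),'yaw',round((t+90)%180-90,1))
E
python3 - <<'E'
from h import *
quad('wrist',[[343,155],[421,157],[417,280],[343,280]],.042)
E
```

```text
quad 462.7 -309.4 size 110.7 67.3 yaw -7.6
```

Call:
step_arm(
  steps=[
    {"x": 0.004, "y": 0.03, "z": 0, "ax": 0, "ay": -1.4, "az": 0, "claw": 0.084},
    {"x": 0.004, "y": 0.024, "z": 0, "ax": 0, "ay": 0, "az": 0, "claw": 0.084},
    {"x": 0, "y": 0, "z": 0.02, "ax": 0, "ay": 0, "az": 0, "claw": 0.084},
    {"x": 0, "y": 0, "z": 0.03, "ax": 0, "ay": 0, "az": 0, "claw": 0.084},
  ],
)

```text
time_s: 12.55
ee_pos: [0.4632, -0.3171, 0.1212]
eef_rot: [3.135, -0.009, -0.148]
force: [0.9, -0.1, -0.6]
grip_width: 0.0838
```

```bash
python3 - <<'E'
from plate import *
go(.464,-.311,.01,-8.1)
E
```

```text
t 12.55 at [ 0.4632 -0.3171  0.1212] rpy deg [179.64  -0.51  -8.48] F [ 0.9 -0.1 -0.6] w 0.0838
tool delta mm [ -1.1  -6.9 111.2] rows>= 3.0
rotvec tool deg [ 0.37 -0.51 -0.38]
```

Call:
step_arm(
  steps=[
    {"x": 0, "y": -0.006, "z": 0.01, "ax": 0.3, "ay": -0.5, "az": -0.3, "claw": 0.084},
    {"x": 0, "y": -0.001, "z": 0.025, "ax": 0, "ay": 0, "az": 0, "claw": 0.084},
    {"x": -0.001, "y": 0, "z": 0.025, "ax": 0, "ay": 0, "az": 0, "claw": 0.084},
    {"x": -0.001, "y": 0, "z": 0.02, "ax": 0, "ay": 0, "az": 0, "claw": 0.084},
    {"x": 0, "y": 0, "z": 0, "ax": 0, "ay": 0, "az": 0, "claw": 0.084},
  ],
)

```text
time_s: 12.97
ee_pos: [0.4624, -0.3051, 0.0363]
eef_rot: [-3.139, 0.005, -0.14]
force: [-0.7, 0.3, -0.5]
grip_width: 0.084
```

```bash
python3 - <<'E'
from plate import *
go(.464,-.311,.008,-8.1)
E
```

```text
t 12.97 at [ 0.4624 -0.3051  0.0363] rpy deg [-179.86    0.3    -8.01] F [-0.7  0.3 -0.5] w 0.084
tool delta mm [ 2.6  5.6 28.3] rows>= 1.0
rotvec tool deg [-0.14  0.3   0.09]
```

Call:
step_arm(
  steps=[
    {"x": 0.002, "y": 0.006, "z": 0.008, "ax": 0, "ay": 0, "az": 0, "claw": 0.084},
    {"x": 0, "y": 0, "z": 0.01, "ax": 0, "ay": 0, "az": 0, "claw": 0.084},
    {"x": 0, "y": 0, "z": 0.007, "ax": 0, "ay": 0, "az": 0, "claw": 0.084},
    {"x": 0, "y": 0, "z": 0, "ax": 0, "ay": 0, "az": 0, "claw": 0.084},
  ],
)

```text
time_s: 13.3
ee_pos: [0.4659, -0.3112, 0.0132]
eef_rot: [-3.141, 0.002, -0.137]
force: [0.0, -0.3, -0.3]
grip_width: 0.0842
```

```bash
python3 - <<'E'
from plate import *
go(.464,-.311,.008,-8.1)
E
```

```text
t 13.3 at [ 0.4659 -0.3112  0.0132] rpy deg [-1.7995e+02  1.3000e-01 -7.8800e+00] F [ 0.  -0.3 -0.3] w 0.0842
tool delta mm [-2.   0.   5.2] rows>= 1.0
rotvec tool deg [-0.05  0.13  0.22]
```

Call:
step_arm(
  steps=[
    {"x": -0.002, "y": 0, "z": 0.005, "ax": 0, "ay": 0, "az": 0, "claw": 0.07},
    {"x": 0, "y": 0, "z": 0, "ax": 0, "ay": 0, "az": 0, "claw": 0.05},
    {"x": 0, "y": 0, "z": 0, "ax": 0, "ay": 0, "az": 0, "claw": 0.05},
    {"x": 0, "y": 0, "z": 0, "ax": 0, "ay": 0, "az": 0, "claw": 0.05},
  ],
)

```text
time_s: 13.63
ee_pos: [0.4645, -0.3115, 0.0093]
eef_rot: [3.141, 0.0, -0.138]
force: [0.2, -0.1, -3.2]
grip_width: 0.0657
```

Call:
step_arm(
  steps=[
    {"x": 0, "y": 0, "z": -0.02, "ax": 0, "ay": 0, "az": 0, "claw": 0.05},
    {"x": 0, "y": 0, "z": -0.035, "ax": 0, "ay": 0, "az": 0, "claw": 0.05},
    {"x": 0, "y": 0, "z": -0.035, "ax": 0, "ay": 0, "az": 0, "claw": 0.05},
    {"x": 0, "y": 0, "z": -0.035, "ax": 0, "ay": 0, "az": 0, "claw": 0.05},
  ],
)

```text
time_s: 13.97
ee_pos: [0.4609, -0.3088, 0.1309]
eef_rot: [-3.134, 0.014, -0.138]
force: [0.7, -0.3, -2.2]
grip_width: 0.0656
```

```bash
python3 - <<'E'
from plate import *
go(.506,.1003,.12,3.1)
E
```

```text
t 13.97 at [ 0.4609 -0.3088  0.1309] rpy deg [-179.55    0.82   -7.9 ] F [ 0.7 -0.3 -2.2] w 0.0656
tool delta mm [ -11.4 -411.3   14.3] rows>= 10.0
rotvec tool deg [ -0.53   0.77 -11.01]
```

Call:
step_arm(
  steps=[
    {"x": 0.002, "y": -0.03, "z": 0, "ax": 0, "ay": 0.8, "az": -2, "claw": 0.05},
    {"x": 0.003, "y": -0.04, "z": 0, "ax": 0, "ay": 0, "az": -3, "claw": 0.05},
    {"x": 0.003, "y": -0.04, "z": 0, "ax": 0, "ay": 0, "az": -3, "claw": 0.05},
    {"x": 0.003, "y": -0.04, "z": 0, "ax": 0, "ay": 0, "az": -3, "claw": 0.05},
    {"x": 0.003, "y": -0.04, "z": 0, "ax": 0, "ay": 0, "az": 0, "claw": 0.05},
  ],
)

```text
time_s: 14.38
ee_pos: [0.4852, -0.1214, 0.1414]
eef_rot: [3.14, -0.015, 0.053]
force: [1.0, -0.5, -2.8]
grip_width: 0.0659
```

Call:
step_arm(
  steps=[
    {"x": 0.004, "y": -0.04, "z": 0, "ax": 0, "ay": 0, "az": 0, "claw": 0.05},
    {"x": 0.004, "y": -0.04, "z": 0, "ax": 0, "ay": 0, "az": 0, "claw": 0.05},
    {"x": 0.004, "y": -0.04, "z": 0, "ax": 0, "ay": 0, "az": 0, "claw": 0.05},
    {"x": 0.004, "y": -0.04, "z": 0, "ax": 0, "ay": 0, "az": 0, "claw": 0.05},
  ],
)

```text
time_s: 14.72
ee_pos: [0.4908, 0.0455, 0.1425]
eef_rot: [3.14, -0.016, 0.053]
force: [0.7, -0.2, -2.2]
grip_width: 0.066
```

```bash
python3 - <<'E'
from plate import *
go(.5064,.1003,.075,3.1)
E
```

```text
t 14.72 at [0.4908 0.0455 0.1425] rpy deg [179.89  -0.92   3.01] F [ 0.7 -0.2 -2.2] w 0.066
tool delta mm [ 17.4 -54.1  67.7] rows>= 3.0
rotvec tool deg [ 0.11 -0.92 -0.09]
```

Call:
step_arm(
  steps=[
    {"x": 0.009, "y": -0.03, "z": 0, "ax": 0, "ay": -0.9, "az": 0, "claw": 0.05},
    {"x": 0.006, "y": -0.012, "z": 0.015, "ax": 0, "ay": 0, "az": 0, "claw": 0.05},
    {"x": 0, "y": 0, "z": 0.02, "ax": 0, "ay": 0, "az": 0, "claw": 0.05},
    {"x": 0, "y": 0, "z": 0.015, "ax": 0, "ay": 0, "az": 0, "claw": 0.05},
    {"x": 0, "y": 0, "z": 0, "ax": 0, "ay": 0, "az": 0, "claw": 0.05},
  ],
)

```text
time_s: 15.13
ee_pos: [0.5029, 0.0992, 0.0928]
eef_rot: [3.141, -0.003, 0.062]
force: [-0.1, 0.6, -2.8]
grip_width: 0.0662
```

```bash
python3 - <<'E'
from plate import *
go(.5064,.1003,.0593,3.1)
snap('wrist','w8.png')
E
```

```text
t 15.13 at [0.5029 0.0992 0.0928] rpy deg [ 1.7997e+02 -1.7000e-01  3.5400e+00] F [-0.1  0.6 -2.8] w 0.0662
tool delta mm [ 3.4 -0.9 33.5] rows>= 1.0
rotvec tool deg [ 0.03 -0.17  0.44]
```

View pics/w8.png

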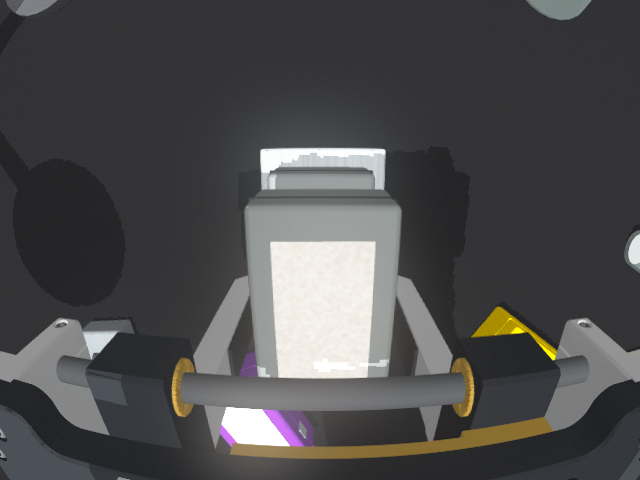

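Call:
step_arm(
  steps=[
    {"x": 0.004, "y": -0.001, "z": 0.005, "ax": 0, "ay": 0, "az": 0.3, "claw": 0.05},
    {"x": 0, "y": 0, "z": 0.008, "ax": 0, "ay": 0, "az": 0, "claw": 0.05},
    {"x": 0, "y": 0, "z": 0.008, "ax": 0, "ay": 0, "az": 0, "claw": 0.05},
    {"x": 0, "y": 0, "z": 0, "ax": 0, "ay": 0, "az": 0, "claw": 0.05},
  ],
)

```text
time_s: 15.52
ee_pos: [0.5093, 0.0997, 0.0745]
eef_rot: [3.141, -0.008, 0.054]
force: [-0.3, -0.6, -3.2]
grip_width: 0.0657
```

```bash
python3 - <<'E'
from plate import *
go(.5064,.1003,.0593,3.1)
E
```

```text
t 15.52 at [0.5093 0.0997 0.0745] rpy deg [179.99  -0.48   3.1 ] F [-0.3 -0.6 -3.2] w 0.0657
tool delta mm [-2.9 -0.8 15.1] rows>= 1.0
rotvec tool deg [ 0.01 -0.48  0.  ]
```

Call:
step_arm(
  steps=[
    {"x": -0.003, "y": -0.001, "z": 0.006, "ax": 0, "ay": -0.4, "az": 0, "claw": 0.05},
    {"x": 0, "y": 0, "z": 0.005, "ax": 0, "ay": 0, "az": 0, "claw": 0.05},
    {"x": 0, "y": 0, "z": 0.004, "ax": 0, "ay": 0, "az": 0, "claw": 0.05},
    {"x": 0, "y": 0, "z": 0, "ax": 0, "ay": 0, "az": 0, "claw": 0.05},
  ],
)

```text
time_s: 15.85
ee_pos: [0.5066, 0.1002, 0.0589]
eef_rot: [3.142, -0.002, 0.053]
force: [0.1, 0.1, 0.9]
grip_width: 0.0661
```

```bash
python3 - <<'E'
from plate import *
go(.5064,.1003,.0593,3.1)
E
```

```text
t 15.85 at [0.5066 0.1002 0.0589] rpy deg [ 1.80e+02 -1.40e-01  3.05e+00] F [0.1 0.1 0.9] w 0.0661
tool delta mm [-0.2 -0.2 -0.4] rows>= 1.0
rotvec tool deg [ 0.   -0.14 -0.05]
```

Call:
step_arm(
  steps=[
    {"x": 0, "y": 0, "z": 0, "ax": 0, "ay": 0, "az": 0, "claw": 0.075},
    {"x": 0, "y": 0, "z": 0, "ax": 0, "ay": 0, "az": 0, "claw": 0.082},
    {"x": 0, "y": 0, "z": -0.02, "ax": 0, "ay": 0, "az": 0, "claw": 0.084},
    {"x": 0, "y": 0, "z": -0.04, "ax": 0, "ay": 0, "az": 0, "claw": 0.084},
    {"x": 0, "y": 0, "z": -0.03, "ax": 0, "ay": 0, "az": 0, "claw": 0.084},
  ],
)

```text
time_s: 16.27
ee_pos: [0.5038, 0.0997, 0.146]
eef_rot: [3.141, 0.008, 0.053]
force: [1.2, -0.0, 0.2]
grip_width: 0.0838
```

```bash
python3 - <<'E'
from h import *
go(.608,-.314,.15,-6.4)
E
```

```text
t 16.27 at [0.5038 0.0997 0.146 ] rpy deg [179.95   0.45   3.03] F [ 1.2 -0.   0.2] w 0.0838
tool delta mm [ 82.1 418.6  -4.3] rows>= 11.0
rotvec tool deg [0.08 0.44 9.43]
```

Call:
step_arm(
  steps=[
    {"x": 0.008, "y": 0.03, "z": 0, "ax": 0, "ay": 0, "az": 2, "claw": 0.084},
    {"x": 0.008, "y": 0.04, "z": 0, "ax": 0, "ay": 0, "az": 3, "claw": 0.084},
    {"x": 0.008, "y": 0.04, "z": 0, "ax": 0, "ay": 0, "az": 3, "claw": 0.084},
    {"x": 0.01, "y": 0.04, "z": 0, "ax": 0, "ay": 0, "az": 2, "claw": 0.084},
    {"x": 0.013, "y": 0.039, "z": 0, "ax": 0, "ay": 0, "az": 0, "claw": 0.084},
  ],
)

```text
time_s: 16.68
ee_pos: [0.5472, -0.0901, 0.1558]
eef_rot: [-3.141, -0.008, -0.119]
force: [1.4, 0.8, -0.3]
grip_width: 0.084
```

Call:
step_arm(
  steps=[
    {"x": 0.013, "y": 0.039, "z": 0, "ax": 0, "ay": 0, "az": 0, "claw": 0.084},
    {"x": 0.013, "y": 0.039, "z": 0, "ax": 0, "ay": 0, "az": 0, "claw": 0.084},
    {"x": 0.013, "y": 0.039, "z": 0, "ax": 0, "ay": 0, "az": 0, "claw": 0.084},
    {"x": 0.013, "y": 0.039, "z": 0, "ax": 0, "ay": 0, "az": 0, "claw": 0.084},
  ],
)

```text
time_s: 17.02
ee_pos: [0.5794, -0.2539, 0.1575]
eef_rot: [3.141, -0.011, -0.119]
force: [0.9, 0.2, 0.7]
grip_width: 0.0841
```

```bash
cat >> h.py <<'E'
def stack(P,im,u0=215,v0=230,u1=290,v1=320,zmin=.03):
    Q=P[v0:v1,u0:u1].reshape(-1,3); Q=Q[Q[:,2]>zmin]; zt=np.percentile(Q[:,2],70)
    for lo,hi in [(zt-.006,zt+.01)]:
        T=Q[(Q[:,2]>lo)&(Q[:,2]<hi)]; r=cv2.minAreaRect((T[:,:2]*1000).astype(np.float32)); print('stack top z',round(zt,4),np.round(r[0],1),np.round(r[1],1),round(r[2],1))
E
python3 - <<'E'
from h import *
go(.608,-.314,.15,-6.4)
im,d=snap('top','t7.png'); P=cloud('top',d); boxes(im=im,P=P); stack(P,im)
im,d=snap('wrist','w9.png')
E
```

```text
t 17.02 at [ 0.5794 -0.2539  0.1575] rpy deg [179.98  -0.62  -6.85] F [0.9 0.2 0.7] w 0.0841
tool delta mm [35.4 56.3  7.9] rows>= 2.0
rotvec tool deg [ 0.02 -0.62 -0.45]
px [469. 269.] xy 529.6 -443.7 yaw 9.2 size 110.6 67.8 z 29.8 col [179. 187. 186.]
stack top z 0.092 [458.8  93.2] [109.9  65.7] 2.3
```

View pics/w9.png

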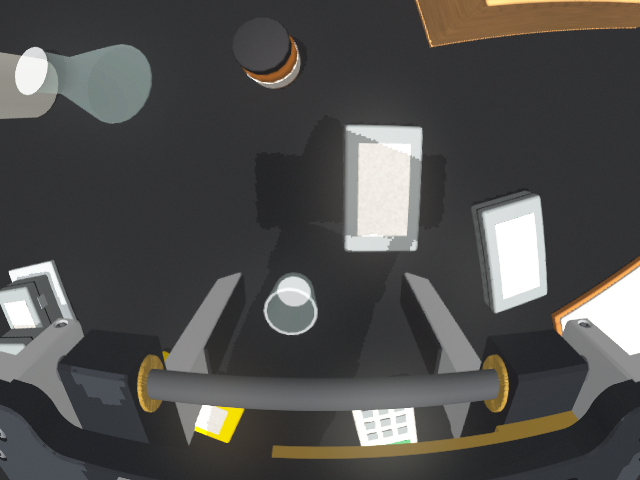

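```bash
python3 - <<'E'
import cv2
im=cv2.imread('pics/t7.png'); cv2.imwrite('pics/t7c.png',cv2.resize(im[200:360,150:350],(800,600)))
E
```

```text
(no output)
```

View pics/t7c.png

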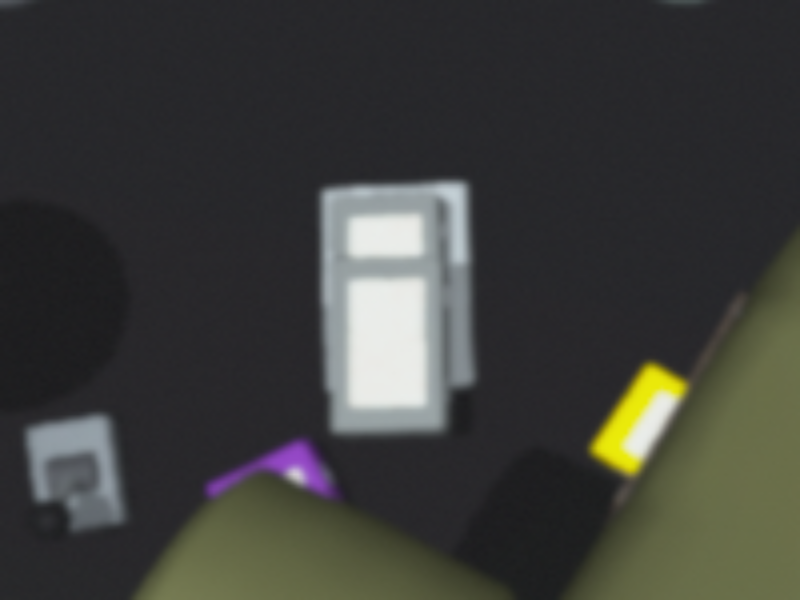

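```bash
python3 - <<'E'
from h import *
go(.459,.0932,.15,2.5)
E
```

```text
t 17.12 at [ 0.5792 -0.2568  0.1567] rpy deg [179.95  -0.6   -7.11] F [-0.3  0.5 -0.7] w 0.0841
tool delta mm [-162.7 -332.5    4.7] rows>= 9.0
rotvec tool deg [ 0.1  -0.59 -9.61]
```

Call:
step_arm(
  steps=[
    {"x": -0.01, "y": -0.03, "z": 0, "ax": 0, "ay": 0, "az": -2, "claw": 0.084},
    {"x": -0.014, "y": -0.038, "z": 0, "ax": 0, "ay": 0, "az": -3, "claw": 0.084},
    {"x": -0.014, "y": -0.038, "z": 0, "ax": 0, "ay": 0, "az": -3, "claw": 0.084},
    {"x": -0.014, "y": -0.038, "z": 0, "ax": 0, "ay": 0, "az": -1.4, "claw": 0.084},
    {"x": -0.013, "y": -0.038, "z": 0, "ax": 0, "ay": 0, "az": 0, "claw": 0.084},
  ],
)

```text
time_s: 17.53
ee_pos: [0.5189, -0.0735, 0.1532]
eef_rot: [3.139, -0.01, 0.036]
force: [0.8, 0.6, 0.5]
grip_width: 0.084
```

Call:
step_arm(
  steps=[
    {"x": -0.013, "y": -0.038, "z": 0, "ax": 0, "ay": 0, "az": 0, "claw": 0.084},
    {"x": -0.013, "y": -0.038, "z": 0, "ax": 0, "ay": 0, "az": 0, "claw": 0.084},
    {"x": -0.013, "y": -0.038, "z": 0, "ax": 0, "ay": 0, "az": 0, "claw": 0.084},
    {"x": 0, "y": 0, "z": 0, "ax": 0, "ay": 0, "az": 0, "claw": 0.084},
  ],
)

```text
time_s: 17.87
ee_pos: [0.4703, 0.0477, 0.1531]
eef_rot: [3.14, -0.011, 0.042]
force: [0.2, -0.6, 0.0]
grip_width: 0.084
```

```bash
python3 - <<'E'
from h import *
go(.459,.0932,.06,2.5)
im,d=snap('wrist','w10.png'); 
E
```

```text
t 17.87 at [0.4703 0.0477 0.1531] rpy deg [179.91  -0.65   2.4 ] F [ 0.2 -0.6  0. ] w 0.084
tool delta mm [-10.4 -46.1  92.9] rows>= 3.0
rotvec tool deg [ 0.1  -0.65 -0.11]
```

View pics/w10.png

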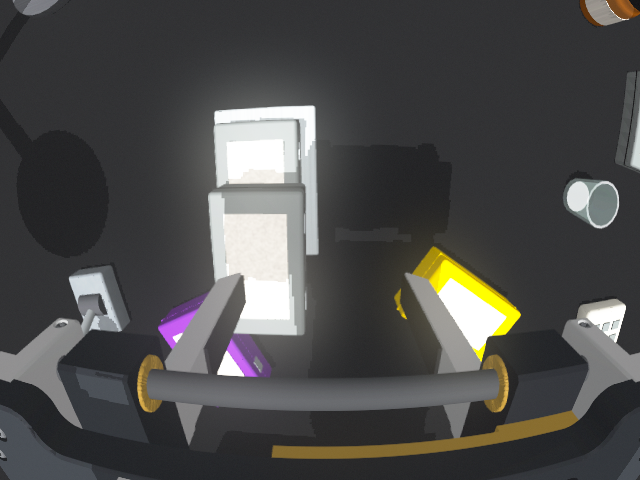

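```bash
python3 - <<'E'
from h import *
print('plate front',onplane('wrist',[[216,111],[315,106],[318,253]],.008).round(4)[:,:2])
print('caseA front',onplane('wrist',[[215,124],[299,120.5],[300,180]],.05).round(4)[:,:2])
print('caseC',onplane('wrist',[[209,190],[305,186],[305,334]],.092).round(4)[:,:2])
quad('wrist',[[209,191],[304,186],[305,334],[216,333]],.092)
im=cv2.imread('pics/w10.png'); cv2.imwrite('pics/w10c.png',cv2.resize(im[90:350,180:340],(480,780)[:2]))
E
```

```text
plate front [[0.57   0.1442]
 [0.5751 0.0568]
 [0.4426 0.049 ]]
caseA front [[0.5576 0.1327]
 [0.5607 0.0676]
 [0.5152 0.0653]]
caseC [[0.5125 0.1248]
 [0.5169 0.0597]
 [0.4063 0.0568]]
quad 459.5 93.0 size 112.6 69.0 yaw 1.9
```

View pics/w10c.png

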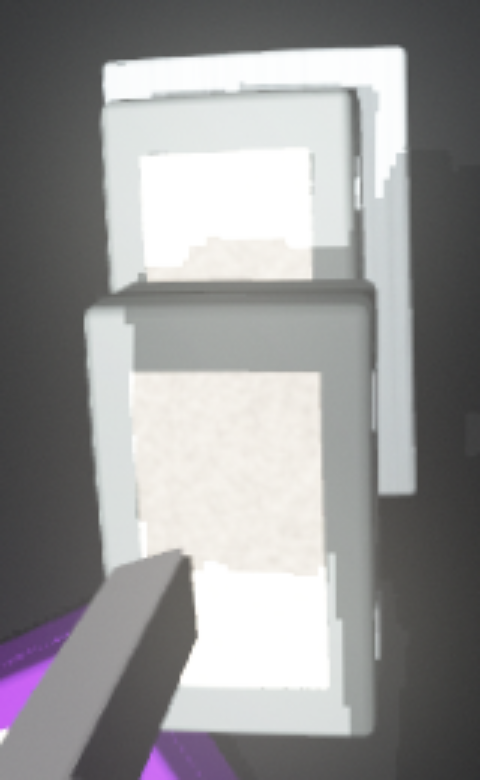

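Call:
step_arm(
  steps=[
    {"x": -0.008, "y": -0.03, "z": 0, "ax": 0, "ay": -0.6, "az": 0, "claw": 0.084},
    {"x": -0.004, "y": -0.018, "z": 0, "ax": 0, "ay": 0, "az": 0, "claw": 0.084},
    {"x": 0, "y": 0, "z": 0.01, "ax": 0, "ay": 0, "az": 0, "claw": 0.084},
    {"x": 0, "y": 0, "z": 0.015, "ax": 0, "ay": 0, "az": 0, "claw": 0.084},
    {"x": 0, "y": 0, "z": 0, "ax": 0, "ay": 0, "az": 0, "claw": 0.084},
  ],
)

```text
time_s: 18.33
ee_pos: [0.458, 0.0937, 0.1278]
eef_rot: [3.139, -0.005, 0.043]
force: [0.1, -0.5, -0.3]
grip_width: 0.0843
```

```bash
python3 - <<'E'
from h import *
go(.459,.0935,.06,2.4)
E
```

```text
t 18.33 at [0.458  0.0937 0.1278] rpy deg [179.85  -0.31   2.47] F [ 0.1 -0.5 -0.3] w 0.0843
tool delta mm [ 0.6  0.1 67.8] rows>= 2.0
rotvec tool deg [ 0.15 -0.31  0.07]
```

Call:
step_arm(
  steps=[
    {"x": 0, "y": 0, "z": 0.02, "ax": 0, "ay": -0.3, "az": 0, "claw": 0.084},
    {"x": 0, "y": 0, "z": 0.02, "ax": 0, "ay": 0, "az": 0, "claw": 0.084},
    {"x": 0, "y": 0, "z": 0.014, "ax": 0, "ay": 0, "az": 0, "claw": 0.084},
    {"x": 0, "y": 0, "z": 0, "ax": 0, "ay": 0, "az": 0, "claw": 0.084},
  ],
)

```text
time_s: 18.67
ee_pos: [0.4601, 0.0898, 0.0724]
eef_rot: [3.139, -0.002, 0.04]
force: [0.4, 0.1, 0.2]
grip_width: 0.0841
```

```bash
python3 - <<'E'
from h import *
go(.459,.0935,.06,2.4)
E
```

```text
t 18.67 at [0.4601 0.0898 0.0724] rpy deg [ 1.7983e+02 -9.0000e-02  2.3100e+00] F [0.4 0.1 0.2] w 0.0841
tool delta mm [-0.9 -3.8 12.4] rows>= 1.0
rotvec tool deg [ 0.17 -0.09 -0.09]
```

Call:
step_arm(
  steps=[
    {"x": -0.001, "y": -0.004, "z": 0.006, "ax": 0.2, "ay": 0, "az": 0, "claw": 0.084},
    {"x": 0, "y": 0, "z": 0.004, "ax": 0, "ay": 0, "az": 0, "claw": 0.084},
    {"x": 0, "y": 0, "z": 0, "ax": 0, "ay": 0, "az": 0, "claw": 0.075},
    {"x": 0, "y": 0, "z": 0, "ax": 0, "ay": 0, "az": 0, "claw": 0.06},
    {"x": 0, "y": 0, "z": 0, "ax": 0, "ay": 0, "az": 0, "claw": 0.05},
  ],
)

```text
time_s: 19.08
ee_pos: [0.4606, 0.0923, 0.0638]
eef_rot: [-3.141, -0.004, 0.038]
force: [0.2, 2.0, -0.2]
grip_width: 0.0679
```

Call:
step_arm(
  steps=[
    {"x": 0, "y": 0, "z": 0, "ax": 0, "ay": 0, "az": 0, "claw": 0.05},
    {"x": 0, "y": 0, "z": 0, "ax": 0, "ay": 0, "az": 0, "claw": 0.05},
  ],
)

```text
time_s: 19.25
ee_pos: [0.4608, 0.0923, 0.0645]
eef_rot: [-3.141, -0.005, 0.038]
force: [-0.3, -0.3, -2.2]
grip_width: 0.0659
```

Call:
step_arm(
  steps=[
    {"x": 0, "y": 0, "z": -0.01, "ax": 0, "ay": 0, "az": 0, "claw": 0.05},
    {"x": 0, "y": 0, "z": -0.01, "ax": 0, "ay": 0, "az": 0, "claw": 0.05},
    {"x": 0, "y": 0, "z": -0.01, "ax": 0, "ay": 0, "az": 0, "claw": 0.05},
  ],
)

```text
time_s: 19.5
ee_pos: [0.4595, 0.0922, 0.0954]
eef_rot: [-3.141, -0.001, 0.039]
force: [0.8, -0.8, -2.9]
grip_width: 0.0656
```

```bash
python3 - <<'E'
from h import *
go(.507,.1003,.09,3.1)
im,d=snap('wrist','w11.png');
E
```

```text
t 19.5 at [0.4595 0.0922 0.0954] rpy deg [-1.7996e+02 -7.0000e-02  2.2100e+00] F [ 0.8 -0.8 -2.9] w 0.0656
tool delta mm [47.7 -6.3  5.5] rows>= 2.0
rotvec tool deg [-0.04 -0.07 -0.89]
```

View pics/w11.png

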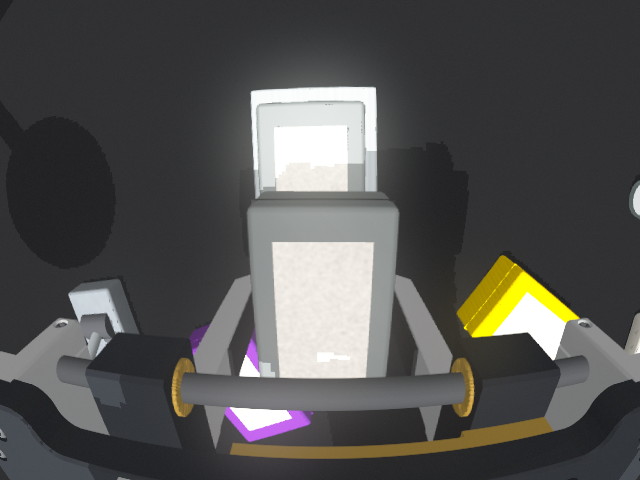

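Call:
step_arm(
  steps=[
    {"x": 0.02, "y": -0.003, "z": 0, "ax": 0, "ay": 0, "az": -0.9, "claw": 0.05},
    {"x": 0.02, "y": -0.003, "z": 0, "ax": 0, "ay": 0, "az": 0, "claw": 0.05},
    {"x": 0.008, "y": -0.001, "z": 0, "ax": 0, "ay": 0, "az": 0, "claw": 0.05},
    {"x": 0, "y": 0, "z": 0, "ax": 0, "ay": 0, "az": 0, "claw": 0.05},
  ],
)

```text
time_s: 19.88
ee_pos: [0.5105, 0.102, 0.1017]
eef_rot: [-3.14, -0.009, 0.055]
force: [-0.1, 0.2, -2.9]
grip_width: 0.0656
```

```bash
python3 - <<'E'
from h import *
go(.5068,.1003,.0645,3.1)
E
```

```text
t 19.88 at [0.5105 0.102  0.1017] rpy deg [-179.93   -0.53    3.16] F [-0.1  0.2 -2.9] w 0.0656
tool delta mm [-4.1  1.6 37.2] rows>= 1.0
rotvec tool deg [-0.07 -0.53  0.06]
```

Call:
step_arm(
  steps=[
    {"x": -0.004, "y": 0.002, "z": 0.01, "ax": 0, "ay": -0.4, "az": 0, "claw": 0.05},
    {"x": 0, "y": 0, "z": 0.01, "ax": 0, "ay": 0, "az": 0, "claw": 0.05},
    {"x": 0, "y": 0, "z": 0.008, "ax": 0, "ay": 0, "az": 0, "claw": 0.05},
    {"x": 0, "y": 0, "z": 0, "ax": 0, "ay": 0, "az": 0, "claw": 0.05},
  ],
)

```text
time_s: 20.22
ee_pos: [0.5037, 0.0992, 0.0704]
eef_rot: [-3.141, 0.001, 0.055]
force: [-0.3, 0.1, -2.8]
grip_width: 0.0656
```

```bash
python3 - <<'E'
from h import *
go(.5068,.1003,.0645,3.1)
E
```

```text
t 20.22 at [0.5037 0.0992 0.0704] rpy deg [-1.7994e+02  4.0000e-02  3.1500e+00] F [-0.3  0.1 -2.8] w 0.0656
tool delta mm [ 3.2 -0.9  5.9] rows>= 1.0
rotvec tool deg [-0.06  0.04  0.05]
```

Call:
step_arm(
  steps=[
    {"x": 0.004, "y": -0.001, "z": -0.001, "ax": 0, "ay": 0, "az": 0, "claw": 0.05},
    {"x": 0, "y": 0, "z": 0.003, "ax": 0, "ay": 0, "az": 0, "claw": 0.05},
    {"x": 0, "y": 0, "z": 0, "ax": 0, "ay": 0, "az": 0, "claw": 0.05},
  ],
)

```text
time_s: 20.47
ee_pos: [0.5068, 0.1003, 0.0673]
eef_rot: [-3.141, 0.003, 0.055]
force: [-1.0, 0.4, -3.3]
grip_width: 0.066
```

```bash
python3 - <<'E'
from h import *
go(.5068,.1003,.0645,3.1)
E
```

```text
t 20.47 at [0.5068 0.1003 0.0673] rpy deg [-1.7996e+02  1.6000e-01  3.1400e+00] F [-1.   0.4 -3.3] w 0.066
tool delta mm [0.  0.  2.8] rows>= 1.0
rotvec tool deg [-0.04  0.16  0.04]
```

Call:
step_arm(
  steps=[
    {"x": 0, "y": 0, "z": 0.003, "ax": 0, "ay": 0, "az": 0, "claw": 0.05},
    {"x": 0, "y": 0, "z": 0.002, "ax": 0, "ay": 0, "az": 0, "claw": 0.05},
    {"x": 0, "y": 0, "z": 0, "ax": 0, "ay": 0, "az": 0, "claw": 0.05},
  ],
)

```text
time_s: 20.72
ee_pos: [0.5073, 0.1004, 0.0644]
eef_rot: [-3.141, 0.001, 0.055]
force: [-0.3, -0.0, -2.9]
grip_width: 0.0657
```

Call:
step_arm(
  steps=[
    {"x": 0, "y": 0, "z": 0, "ax": 0, "ay": 0, "az": 0, "claw": 0.075},
    {"x": 0, "y": 0, "z": 0, "ax": 0, "ay": 0, "az": 0, "claw": 0.082},
    {"x": 0, "y": 0, "z": -0.02, "ax": 0, "ay": 0, "az": 0, "claw": 0.084},
    {"x": 0, "y": 0, "z": -0.03, "ax": 0, "ay": 0, "az": 0, "claw": 0.084},
    {"x": 0, "y": 0, "z": -0.03, "ax": 0, "ay": 0, "az": 0, "claw": 0.084},
  ],
)

```text
time_s: 21.13
ee_pos: [0.5051, 0.1001, 0.1418]
eef_rot: [-3.141, 0.009, 0.055]
force: [0.3, 1.0, 0.9]
grip_width: 0.0842
```

Call:
step_arm(
  steps=[
    {"x": 0.008, "y": 0.03, "z": 0, "ax": 0, "ay": 0, "az": 2, "claw": 0.084},
    {"x": 0.008, "y": 0.04, "z": 0, "ax": 0, "ay": 0, "az": 3, "claw": 0.084},
    {"x": 0.008, "y": 0.04, "z": 0, "ax": 0, "ay": 0, "az": 3, "claw": 0.084},
    {"x": 0.01, "y": 0.04, "z": 0, "ax": 0, "ay": 0, "az": 1.5, "claw": 0.084},
    {"x": 0.013, "y": 0.039, "z": 0, "ax": 0, "ay": 0, "az": 0, "claw": 0.084},
  ],
)

```text
time_s: 21.55
ee_pos: [0.5494, -0.0895, 0.1503]
eef_rot: [-3.14, -0.005, -0.108]
force: [0.7, 0.3, -0.2]
grip_width: 0.0845
```

Call:
step_arm(
  steps=[
    {"x": 0.015, "y": 0.039, "z": 0, "ax": 0, "ay": 0, "az": 0, "claw": 0.084},
    {"x": 0.015, "y": 0.039, "z": 0, "ax": 0, "ay": 0, "az": 0, "claw": 0.084},
    {"x": 0.015, "y": 0.039, "z": 0, "ax": 0, "ay": 0, "az": 0, "claw": 0.084},
    {"x": 0.015, "y": 0.038, "z": 0, "ax": 0, "ay": 0, "az": 0, "claw": 0.084},
    {"x": 0.01, "y": 0.035, "z": 0, "ax": 0, "ay": 0, "az": 0, "claw": 0.084},
  ],
)

```text
time_s: 21.97
ee_pos: [0.5975, -0.2894, 0.1512]
eef_rot: [-3.141, -0.008, -0.109]
force: [0.8, -0.2, -0.5]
grip_width: 0.0842
```

```bash
python3 - <<'E'
from h import *
go(.608,-.314,.1,-6.4)
im,d=snap('top','t8.png'); P=cloud('top',d); boxes(im=im,P=P); stack(P,im)
im,d=snap('wrist','w12.png')
E
```

```text
t 21.97 at [ 0.5975 -0.2894  0.1512] rpy deg [-179.98   -0.48   -6.24] F [ 0.8 -0.2 -0.5] w 0.0842
tool delta mm [12.7 23.3 51.3] rows>= 2.0
rotvec tool deg [-0.02 -0.48  0.16]
px [469. 269.] xy 529.8 -444.1 yaw 9.8 size 110.0 67.5 z 29.8 col [180. 188. 187.]
stack top z 0.0943 [504.8 101.2] [110.3  66. ] 3.8
```

View pics/t8.png

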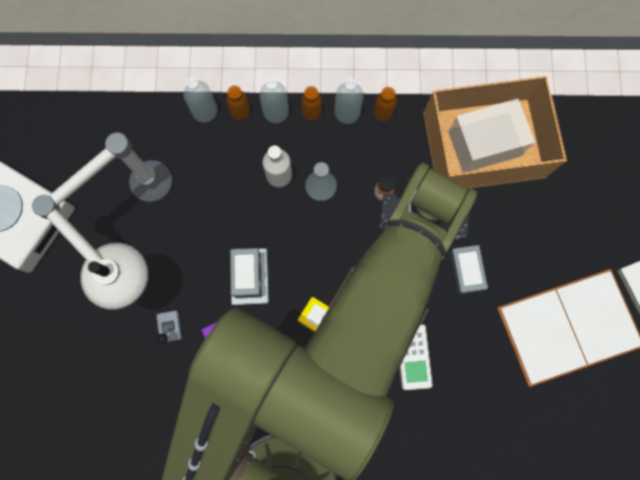

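View pics/w12.png

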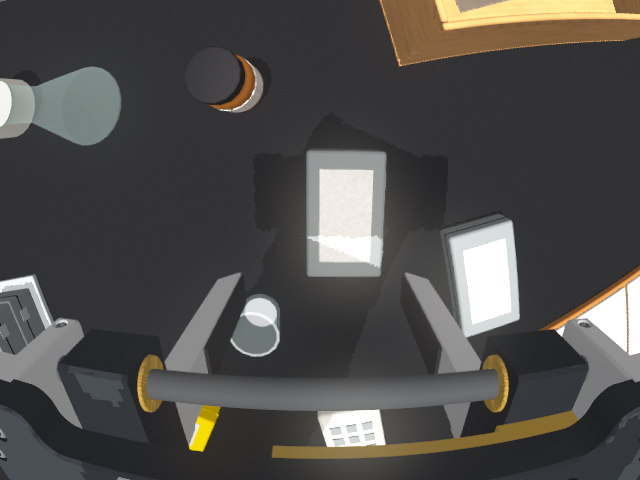

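```bash
python3 - <<'E'
from h import *
quad('wrist',[[306,151],[386,151],[381,276],[306,276]],.03)
P=None
E
```

```text
quad 606.4 -311.3 size 108.3 65.8 yaw -6.5
```

Call:
step_arm(
  steps=[
    {"x": 0.008, "y": 0.014, "z": 0, "ax": 0, "ay": -0.4, "az": 0, "claw": 0.084},
    {"x": 0.004, "y": 0.008, "z": 0.01, "ax": 0, "ay": 0, "az": 0, "claw": 0.084},
    {"x": 0, "y": 0, "z": 0.025, "ax": 0, "ay": 0, "az": 0, "claw": 0.084},
    {"x": 0, "y": 0, "z": 0.02, "ax": 0, "ay": 0, "az": 0, "claw": 0.084},
    {"x": 0, "y": 0, "z": 0, "ax": 0, "ay": 0, "az": 0, "claw": 0.084},
  ],
)

```text
time_s: 22.48
ee_pos: [0.6068, -0.3164, 0.0915]
eef_rot: [3.141, -0.003, -0.115]
force: [0.7, 0.1, -0.8]
grip_width: 0.0838
```

```bash
python3 - <<'E'
from h import *
go(.608,-.3135,.008,-6.4)
E
```

```text
t 22.48 at [ 0.6068 -0.3164  0.0915] rpy deg [ 1.7999e+02 -1.5000e-01 -6.5700e+00] F [ 0.7  0.1 -0.8] w 0.0838
tool delta mm [ 0.6 -3.  83.5] rows>= 3.0
rotvec tool deg [ 0.01 -0.15 -0.17]
```

Call:
step_arm(
  steps=[
    {"x": 0, "y": -0.003, "z": 0.015, "ax": 0, "ay": 0, "az": 0, "claw": 0.084},
    {"x": 0, "y": -0.001, "z": 0.025, "ax": 0, "ay": 0, "az": 0, "claw": 0.084},
    {"x": 0, "y": 0, "z": 0.02, "ax": 0, "ay": 0, "az": 0, "claw": 0.084},
    {"x": 0, "y": 0, "z": 0, "ax": 0, "ay": 0, "az": 0, "claw": 0.084},
  ],
)

```text
time_s: 22.82
ee_pos: [0.6084, -0.3098, 0.0309]
eef_rot: [3.141, -0.004, -0.112]
force: [-0.7, 1.0, 0.4]
grip_width: 0.0838
```

```bash
python3 - <<'E'
from h import *
go(.608,-.3135,.008,-6.4)
E
```

```text
t 22.82 at [ 0.6084 -0.3098  0.0309] rpy deg [179.98  -0.26  -6.43] F [-0.7  1.   0.4] w 0.0838
tool delta mm [-0.1  3.7 22.9] rows>= 1.0
rotvec tool deg [ 0.02 -0.26 -0.03]
```

Call:
step_arm(
  steps=[
    {"x": 0, "y": 0.004, "z": 0.005, "ax": 0, "ay": -0.2, "az": 0, "claw": 0.084},
    {"x": 0, "y": 0, "z": 0.01, "ax": 0, "ay": 0, "az": 0, "claw": 0.084},
    {"x": 0, "y": 0, "z": 0.005, "ax": 0, "ay": 0, "az": 0, "claw": 0.084},
    {"x": 0, "y": 0, "z": 0, "ax": 0, "ay": 0, "az": 0, "claw": 0.084},
  ],
)

```text
time_s: 23.15
ee_pos: [0.6096, -0.3138, 0.0133]
eef_rot: [3.14, -0.004, -0.111]
force: [-0.3, -1.0, -0.1]
grip_width: 0.084
```

Call:
step_arm(
  steps=[
    {"x": 0, "y": 0, "z": 0.002, "ax": 0, "ay": 0, "az": 0, "claw": 0.07},
    {"x": 0, "y": 0, "z": 0, "ax": 0, "ay": 0, "az": 0, "claw": 0.05},
    {"x": 0, "y": 0, "z": 0, "ax": 0, "ay": 0, "az": 0, "claw": 0.05},
    {"x": 0, "y": 0, "z": 0, "ax": 0, "ay": 0, "az": 0, "claw": 0.05},
  ],
)

```text
time_s: 23.48
ee_pos: [0.6103, -0.3144, 0.0131]
eef_rot: [3.139, -0.007, -0.111]
force: [0.7, -0.2, -2.1]
grip_width: 0.0657
```

Call:
step_arm(
  steps=[
    {"x": 0, "y": 0, "z": -0.02, "ax": 0, "ay": 0, "az": 0, "claw": 0.05},
    {"x": 0, "y": 0, "z": -0.035, "ax": 0, "ay": 0, "az": 0, "claw": 0.05},
    {"x": 0, "y": 0, "z": -0.035, "ax": 0, "ay": 0, "az": 0, "claw": 0.05},
    {"x": 0, "y": 0, "z": -0.035, "ax": 0, "ay": 0, "az": 0, "claw": 0.05},
    {"x": 0, "y": 0, "z": -0.035, "ax": 0, "ay": 0, "az": 0, "claw": 0.05},
  ],
)

```text
time_s: 23.9
ee_pos: [0.6057, -0.3117, 0.169]
eef_rot: [-3.137, 0.01, -0.111]
force: [-0.1, -0.4, -1.6]
grip_width: 0.0654
```

```bash
python3 - <<'E'
from h import *
go(.505,.1003,.15,3.1)
E
```

```text
t 23.9 at [ 0.6057 -0.3117  0.169 ] rpy deg [-179.74    0.55   -6.37] F [-0.1 -0.4 -1.6] w 0.0654
tool delta mm [-145.6 -398.2   22.2] rows>= 11.0
rotvec tool deg [-0.3   0.53 -9.47]
```

Call:
step_arm(
  steps=[
    {"x": -0.01, "y": -0.028, "z": 0, "ax": 0, "ay": 0.5, "az": -2, "claw": 0.05},
    {"x": -0.012, "y": -0.038, "z": 0, "ax": 0, "ay": 0, "az": -3, "claw": 0.05},
    {"x": -0.012, "y": -0.038, "z": 0, "ax": 0, "ay": 0, "az": -3, "claw": 0.05},
    {"x": -0.012, "y": -0.038, "z": 0, "ax": 0, "ay": 0, "az": -1.4, "claw": 0.05},
    {"x": -0.008, "y": -0.038, "z": 0, "ax": 0, "ay": 0, "az": 0, "claw": 0.05},
  ],
)

```text
time_s: 24.32
ee_pos: [0.5562, -0.1324, 0.179]
eef_rot: [3.137, -0.015, 0.052]
force: [0.5, -0.3, -1.6]
grip_width: 0.0655
```

Call:
step_arm(
  steps=[
    {"x": -0.008, "y": -0.038, "z": 0, "ax": 0, "ay": 0, "az": 0, "claw": 0.05},
    {"x": -0.008, "y": -0.038, "z": 0, "ax": 0, "ay": 0, "az": 0, "claw": 0.05},
    {"x": -0.008, "y": -0.038, "z": 0, "ax": 0, "ay": 0, "az": 0, "claw": 0.05},
    {"x": -0.008, "y": -0.038, "z": 0, "ax": 0, "ay": 0, "az": 0, "claw": 0.05},
    {"x": 0, "y": 0, "z": 0, "ax": 0, "ay": 0, "az": 0, "claw": 0.05},
  ],
)

```text
time_s: 24.73
ee_pos: [0.5106, 0.0294, 0.1791]
eef_rot: [3.138, -0.017, 0.056]
force: [0.1, 0.1, -1.6]
grip_width: 0.0657
```

```bash
python3 - <<'E'
from h import *
go(.5075,.1003,.12,3.1)
E
```

```text
t 24.73 at [0.5106 0.0294 0.1791] rpy deg [179.79  -0.98   3.19] F [ 0.1  0.1 -1.6] w 0.0657
tool delta mm [ -0.2 -71.2  58.9] rows>= 3.0
rotvec tool deg [ 0.21 -0.98  0.08]
```

Call:
step_arm(
  steps=[
    {"x": 0, "y": -0.03, "z": 0, "ax": 0, "ay": -0.9, "az": 0, "claw": 0.05},
    {"x": 0, "y": -0.026, "z": 0, "ax": 0, "ay": 0, "az": 0, "claw": 0.05},
    {"x": 0, "y": -0.006, "z": 0.015, "ax": 0, "ay": 0, "az": 0, "claw": 0.05},
    {"x": 0, "y": 0, "z": 0.02, "ax": 0, "ay": 0, "az": 0, "claw": 0.05},
    {"x": 0, "y": 0, "z": 0, "ax": 0, "ay": 0, "az": 0, "claw": 0.05},
  ],
)

```text
time_s: 25.15
ee_pos: [0.5065, 0.0962, 0.1453]
eef_rot: [3.138, -0.005, 0.06]
force: [-0.9, -0.6, -3.0]
grip_width: 0.0659
```

```bash
python3 - <<'E'
from h import *
go(.5075,.1003,.105,3.1)
snap('wrist','w13.png')
E
```

```text
t 25.15 at [0.5065 0.0962 0.1453] rpy deg [179.79  -0.3    3.41] F [-0.9 -0.6 -3. ] w 0.0659
tool delta mm [ 1.  -4.2 40.3] rows>= 1.0
rotvec tool deg [ 0.21 -0.3   0.31]
```

View pics/w13.png

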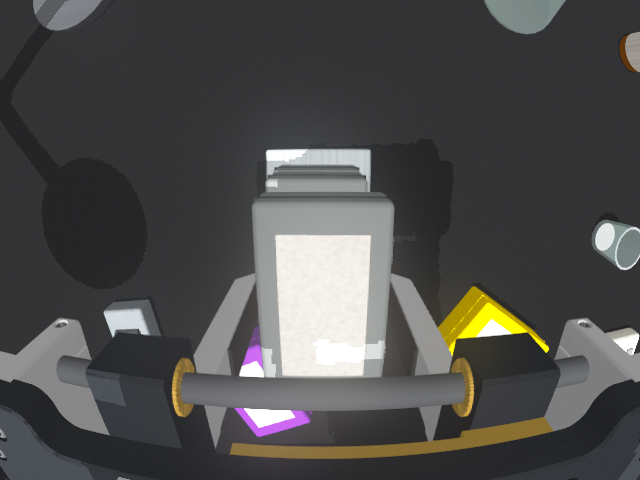

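Call:
step_arm(
  steps=[
    {"x": 0.001, "y": -0.004, "z": 0.01, "ax": 0.2, "ay": -0.3, "az": 0.2, "claw": 0.05},
    {"x": 0, "y": 0, "z": 0.012, "ax": 0, "ay": 0, "az": 0, "claw": 0.05},
    {"x": 0, "y": 0, "z": 0.008, "ax": 0, "ay": 0, "az": 0, "claw": 0.05},
    {"x": 0, "y": 0, "z": 0, "ax": 0, "ay": 0, "az": 0, "claw": 0.05},
  ],
)

```text
time_s: 25.53
ee_pos: [0.5096, 0.0993, 0.1173]
eef_rot: [-3.141, -0.005, 0.054]
force: [0.2, -0.0, -2.2]
grip_width: 0.0656
```

```bash
python3 - <<'E'
from h import *
go(.5075,.1003,.105,3.1)
E
```

```text
t 25.53 at [0.5096 0.0993 0.1173] rpy deg [-179.97   -0.28    3.07] F [ 0.2 -0.  -2.2] w 0.0656
tool delta mm [-2.1 -1.1 12.3] rows>= 1.0
rotvec tool deg [-0.03 -0.28 -0.03]
```

Call:
step_arm(
  steps=[
    {"x": -0.003, "y": -0.001, "z": 0.003, "ax": 0, "ay": -0.3, "az": 0, "claw": 0.05},
    {"x": 0, "y": 0, "z": 0.004, "ax": 0, "ay": 0, "az": 0, "claw": 0.05},
    {"x": 0, "y": 0, "z": 0.003, "ax": 0, "ay": 0, "az": 0, "claw": 0.05},
    {"x": 0, "y": 0, "z": 0, "ax": 0, "ay": 0, "az": 0, "claw": 0.05},
  ],
)

```text
time_s: 25.87
ee_pos: [0.5065, 0.0995, 0.1065]
eef_rot: [-3.141, 0.001, 0.052]
force: [-0.0, 1.2, -1.9]
grip_width: 0.0659
```

```bash
python3 - <<'E'
from h import *
go(.5075,.1003,.105,3.1)
E
```

```text
t 25.87 at [0.5065 0.0995 0.1065] rpy deg [-1.7998e+02  5.0000e-02  3.0000e+00] F [-0.   1.2 -1.9] w 0.0659
tool delta mm [ 1.1 -0.7  1.5] rows>= 1.0
rotvec tool deg [-0.02  0.05 -0.1 ]
```

Call:
step_arm(
  steps=[
    {"x": 0.001, "y": -0.001, "z": 0.001, "ax": 0, "ay": 0, "az": 0, "claw": 0.05},
    {"x": 0, "y": 0, "z": 0.002, "ax": 0, "ay": 0, "az": 0, "claw": 0.05},
    {"x": 0, "y": 0, "z": 0, "ax": 0, "ay": 0, "az": 0, "claw": 0.05},
  ],
)

```text
time_s: 26.12
ee_pos: [0.5083, 0.1008, 0.1054]
eef_rot: [-3.141, -0.002, 0.052]
force: [0.2, -0.5, -2.4]
grip_width: 0.0654
```

Call:
step_arm(
  steps=[
    {"x": 0, "y": 0, "z": 0, "ax": 0, "ay": 0, "az": 0, "claw": 0.075},
    {"x": 0, "y": 0, "z": 0, "ax": 0, "ay": 0, "az": 0, "claw": 0.082},
    {"x": 0, "y": 0, "z": -0.02, "ax": 0, "ay": 0, "az": 0, "claw": 0.084},
    {"x": 0, "y": 0, "z": -0.03, "ax": 0, "ay": 0, "az": 0, "claw": 0.084},
    {"x": 0, "y": 0, "z": -0.02, "ax": 0, "ay": 0, "az": 0, "claw": 0.084},
  ],
)

```text
time_s: 26.53
ee_pos: [0.5069, 0.1007, 0.1743]
eef_rot: [-3.141, 0.004, 0.053]
force: [-0.1, 0.7, 1.0]
grip_width: 0.084
```

```bash
python3 - <<'E'
from h import *
go(.53,-.444,.17,9.3)
E
```

```text
t 26.53 at [0.5069 0.1007 0.1743] rpy deg [-179.99    0.23    3.02] F [-0.1  0.7  1. ] w 0.084
tool delta mm [ -5.6 545.2   4.3] rows>= 14.0
rotvec tool deg [-0.02  0.23 -6.28]
```

Call:
step_arm(
  steps=[
    {"x": 0, "y": 0.03, "z": 0, "ax": 0, "ay": 0, "az": -2, "claw": 0.084},
    {"x": -0.001, "y": 0.04, "z": 0, "ax": 0, "ay": 0, "az": -2, "claw": 0.084},
    {"x": -0.002, "y": 0.04, "z": 0, "ax": 0, "ay": 0, "az": -2, "claw": 0.084},
    {"x": -0.003, "y": 0.04, "z": 0, "ax": 0, "ay": 0, "az": 0, "claw": 0.084},
    {"x": -0.004, "y": 0.04, "z": 0, "ax": 0, "ay": 0, "az": 0, "claw": 0.084},
  ],
)

```text
time_s: 26.95
ee_pos: [0.5229, -0.0896, 0.1809]
eef_rot: [3.141, -0.008, 0.173]
force: [1.0, 0.8, -0.6]
grip_width: 0.0839
```

Call:
step_arm(
  steps=[
    {"x": -0.004, "y": 0.041, "z": 0, "ax": 0, "ay": 0, "az": 0, "claw": 0.084},
    {"x": -0.004, "y": 0.041, "z": 0, "ax": 0, "ay": 0, "az": 0, "claw": 0.084},
    {"x": -0.004, "y": 0.041, "z": 0, "ax": 0, "ay": 0, "az": 0, "claw": 0.084},
    {"x": -0.004, "y": 0.041, "z": 0, "ax": 0, "ay": 0, "az": 0, "claw": 0.084},
    {"x": -0.004, "y": 0.041, "z": 0, "ax": 0, "ay": 0, "az": 0, "claw": 0.084},
  ],
)

```text
time_s: 27.37
ee_pos: [0.5373, -0.2979, 0.1821]
eef_rot: [3.139, -0.01, 0.174]
force: [0.6, 0.3, -0.2]
grip_width: 0.084
```

Call:
step_arm(
  steps=[
    {"x": -0.004, "y": 0.041, "z": 0, "ax": 0, "ay": 0, "az": 0, "claw": 0.084},
    {"x": -0.004, "y": 0.041, "z": 0, "ax": 0, "ay": 0, "az": 0, "claw": 0.084},
    {"x": -0.002, "y": 0.03, "z": 0, "ax": 0, "ay": 0, "az": 0, "claw": 0.084},
    {"x": 0, "y": 0, "z": 0, "ax": 0, "ay": 0, "az": 0, "claw": 0.084},
  ],
)

```text
time_s: 27.7
ee_pos: [0.5444, -0.419, 0.1811]
eef_rot: [3.138, -0.01, 0.168]
force: [-0.1, 0.1, -0.7]
grip_width: 0.0839
```

```bash
python3 - <<'E'
from h import *
go(.53,-.444,.1,9.3)
im,d=snap('top','t9.png'); P=cloud('top',d); boxes(im=im,P=P); stack(P,im)
im,d=snap('wrist','w14.png')
E
```

```text
t 27.7 at [ 0.5444 -0.419   0.1811] rpy deg [179.8   -0.6    9.64] F [-0.1  0.1 -0.7] w 0.0839
tool delta mm [-19.2  22.   81. ] rows>= 3.0
rotvec tool deg [ 0.19 -0.6   0.34]
px [327. 318.] xy 401.6 -90.3 yaw 58.4 size 109.7 56.7 z 42.2 col [182. 175. 147.]
px [222. 342.] xy 338.4 151.7 yaw 28.1 size 109.8 66.3 z 42.3 col [202.5 183.  218. ]
stack top z 0.1234 [506.  101.8] [110.4  66.2] 3.3
```

View pics/w14.png

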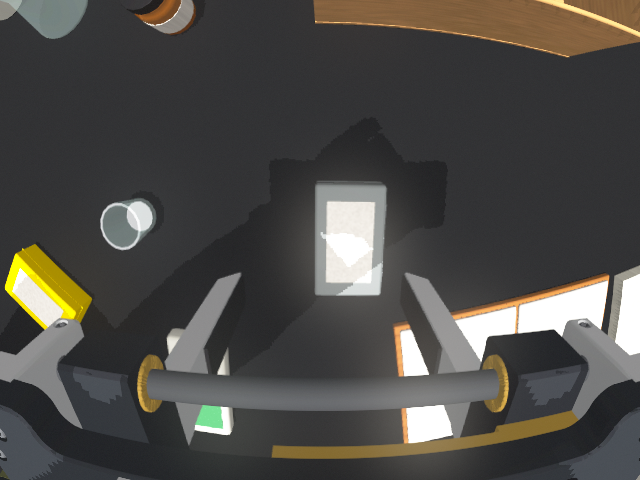

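View pics/t9.png

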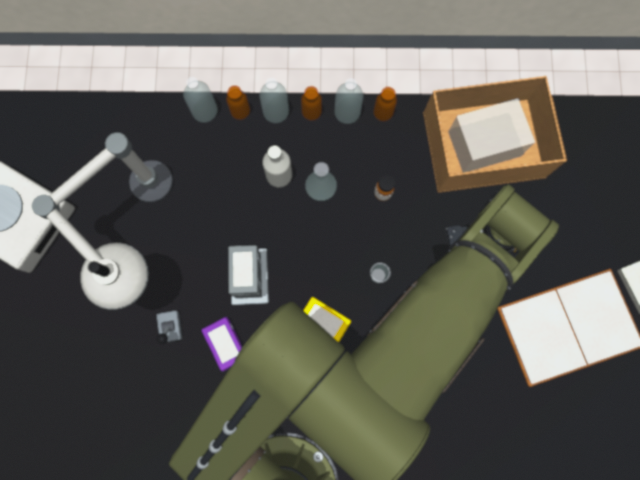

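```bash
python3 - <<'E'
from h import *
quad('wrist',[[316,182],[385,183],[381,295],[316,294]],.03)
E
```

```text
quad 530.2 -443.9 size 111.0 64.3 yaw 9.5
```

Call:
step_arm(
  steps=[
    {"x": -0.01, "y": 0.013, "z": 0, "ax": 0, "ay": -0.6, "az": 0.3, "claw": 0.084},
    {"x": -0.008, "y": 0.008, "z": 0.01, "ax": 0, "ay": 0, "az": 0, "claw": 0.084},
    {"x": 0, "y": 0, "z": 0.035, "ax": 0, "ay": 0, "az": 0, "claw": 0.084},
    {"x": 0, "y": 0, "z": 0.035, "ax": 0, "ay": 0, "az": 0, "claw": 0.084},
    {"x": 0, "y": 0, "z": 0, "ax": 0, "ay": 0, "az": 0, "claw": 0.084},
  ],
)

```text
time_s: 28.22
ee_pos: [0.5307, -0.4376, 0.1003]
eef_rot: [3.136, -0.002, 0.169]
force: [-0.1, 0.2, -1.7]
grip_width: 0.0838
```

```bash
python3 - <<'E'
from h import *
go(.53,-.4438,.01,9.3)
E
```

```text
t 28.22 at [ 0.5307 -0.4376  0.1003] rpy deg [ 1.7965e+02 -1.4000e-01  9.7100e+00] F [-0.1  0.2 -1.7] w 0.0838
tool delta mm [-1.9  5.4 90.4] rows>= 3.0
rotvec tool deg [ 0.35 -0.14  0.41]
```

Call:
step_arm(
  steps=[
    {"x": -0.002, "y": 0.005, "z": 0.02, "ax": 0.3, "ay": 0, "az": 0.3, "claw": 0.084},
    {"x": 0, "y": 0, "z": 0.025, "ax": 0, "ay": 0, "az": 0, "claw": 0.084},
    {"x": 0, "y": 0, "z": 0.02, "ax": 0, "ay": 0, "az": 0, "claw": 0.084},
    {"x": 0, "y": 0, "z": 0, "ax": 0, "ay": 0, "az": 0, "claw": 0.084},
  ],
)

```text
time_s: 28.55
ee_pos: [0.5302, -0.4423, 0.0374]
eef_rot: [3.139, -0.004, 0.167]
force: [-0.3, -0.4, -1.0]
grip_width: 0.0841
```

```bash
python3 - <<'E'
from h import *
go(.53,-.4438,.01,9.3)
E
```

```text
t 28.55 at [ 0.5302 -0.4423  0.0374] rpy deg [179.86  -0.24   9.55] F [-0.3 -0.4 -1. ] w 0.0841
tool delta mm [-0.6  1.4 27.4] rows>= 1.0
rotvec tool deg [ 0.14 -0.24  0.25]
```

Call:
step_arm(
  steps=[
    {"x": -0.001, "y": 0.002, "z": 0.012, "ax": 0, "ay": -0.2, "az": 0.2, "claw": 0.084},
    {"x": 0, "y": 0, "z": 0.01, "ax": 0, "ay": 0, "az": 0, "claw": 0.084},
    {"x": 0, "y": 0, "z": 0.003, "ax": 0, "ay": 0, "az": 0, "claw": 0.084},
    {"x": 0, "y": 0, "z": 0, "ax": 0, "ay": 0, "az": 0, "claw": 0.084},
  ],
)

```text
time_s: 28.88
ee_pos: [0.5312, -0.4453, 0.0161]
eef_rot: [3.135, -0.003, 0.164]
force: [-0.1, -0.0, 0.8]
grip_width: 0.0841
```

Call:
step_arm(
  steps=[
    {"x": 0, "y": 0, "z": 0, "ax": 0, "ay": 0, "az": 0, "claw": 0.07},
    {"x": 0, "y": 0, "z": 0, "ax": 0, "ay": 0, "az": 0, "claw": 0.05},
    {"x": 0, "y": 0, "z": 0, "ax": 0, "ay": 0, "az": 0, "claw": 0.05},
    {"x": 0, "y": 0, "z": 0, "ax": 0, "ay": 0, "az": 0, "claw": 0.05},
  ],
)

```text
time_s: 29.22
ee_pos: [0.5321, -0.4459, 0.0187]
eef_rot: [3.132, -0.005, 0.165]
force: [-0.3, -0.4, -2.3]
grip_width: 0.0655
```

Call:
step_arm(
  steps=[
    {"x": 0, "y": 0, "z": -0.02, "ax": 0, "ay": 0, "az": 0, "claw": 0.05},
    {"x": 0, "y": 0, "z": -0.04, "ax": 0, "ay": 0, "az": 0, "claw": 0.05},
    {"x": 0, "y": 0, "z": -0.04, "ax": 0, "ay": 0, "az": 0, "claw": 0.05},
    {"x": 0, "y": 0, "z": -0.04, "ax": 0, "ay": 0, "az": 0, "claw": 0.05},
    {"x": 0, "y": 0, "z": -0.04, "ax": 0, "ay": 0, "az": 0, "claw": 0.05},
  ],
)

```text
time_s: 29.63
ee_pos: [0.5277, -0.4416, 0.1941]
eef_rot: [-3.135, 0.007, 0.165]
force: [0.5, 0.2, -1.8]
grip_width: 0.0654
```

```bash
python3 - <<'E'
from h import *
go(.505,.1003,.19,3.1)
E
```

```text
t 29.63 at [ 0.5277 -0.4416  0.1941] rpy deg [-179.62    0.38    9.43] F [ 0.5  0.2 -1.8] w 0.0654
tool delta mm [  66.4 -538.3    7.2] rows>= 14.0
rotvec tool deg [-0.36  0.4   6.33]
```

Call:
step_arm(
  steps=[
    {"x": 0.002, "y": -0.026, "z": 0, "ax": -0.4, "ay": 0.4, "az": 1.3, "claw": 0.05},
    {"x": 0.003, "y": -0.036, "z": 0, "ax": 0, "ay": 0, "az": 2, "claw": 0.05},
    {"x": 0.002, "y": -0.038, "z": 0, "ax": 0, "ay": 0, "az": 2, "claw": 0.05},
    {"x": 0.001, "y": -0.038, "z": 0, "ax": 0, "ay": 0, "az": 1, "claw": 0.05},
    {"x": 0.001, "y": -0.038, "z": 0, "ax": 0, "ay": 0, "az": 0, "claw": 0.05},
  ],
  grip_force=50,
)

```text
time_s: 30.05
ee_pos: [0.5194, -0.2681, 0.2054]
eef_rot: [3.126, -0.016, 0.041]
force: [0.9, 0.6, -1.5]
grip_width: 0.0655
```

Call:
step_arm(
  steps=[
    {"x": 0, "y": -0.038, "z": 0, "ax": 0, "ay": 0, "az": 0, "claw": 0.05},
    {"x": 0, "y": -0.038, "z": 0, "ax": 0, "ay": 0, "az": 0, "claw": 0.05},
    {"x": 0, "y": -0.038, "z": 0, "ax": 0, "ay": 0, "az": 0, "claw": 0.05},
    {"x": 0, "y": -0.038, "z": 0, "ax": 0, "ay": 0, "az": 0, "claw": 0.05},
    {"x": 0, "y": -0.038, "z": 0, "ax": 0, "ay": 0, "az": 0, "claw": 0.05},
  ],
)

```text
time_s: 30.47
ee_pos: [0.509, -0.0694, 0.2036]
eef_rot: [3.126, -0.018, 0.039]
force: [1.0, 1.2, -2.1]
grip_width: 0.0655
```

```bash
python3 - <<'E'
from h import *
go(.507,.1005,.165,3.1)
E
```

```text
t 30.47 at [ 0.509  -0.0694  0.2036] rpy deg [179.08  -1.02   2.24] F [ 1.   1.2 -2.1] w 0.0655
tool delta mm [   4.  -170.4   36. ] rows>= 5.0
rotvec tool deg [ 0.93 -1.01 -0.86]
```

Call:
step_arm(
  steps=[
    {"x": 0, "y": -0.038, "z": 0, "ax": 0.9, "ay": -1, "az": -0.8, "claw": 0.05},
    {"x": 0, "y": -0.038, "z": 0, "ax": 0, "ay": 0, "az": 0, "claw": 0.05},
    {"x": 0, "y": -0.038, "z": 0, "ax": 0, "ay": 0, "az": 0, "claw": 0.05},
    {"x": 0, "y": -0.03, "z": 0, "ax": 0, "ay": 0, "az": 0, "claw": 0.05},
    {"x": 0, "y": -0.012, "z": 0, "ax": 0, "ay": 0, "az": 0, "claw": 0.05},
  ],
)

```text
time_s: 30.88
ee_pos: [0.4981, 0.0978, 0.2046]
eef_rot: [-3.141, -0.002, 0.057]
force: [0.3, -1.5, -2.0]
grip_width: 0.0653
```

Call:
step_arm(
  steps=[
    {"x": 0, "y": 0, "z": 0, "ax": 0, "ay": 0, "az": 0, "claw": 0.05},
    {"x": 0, "y": 0, "z": 0, "ax": 0, "ay": 0, "az": 0, "claw": 0.05},
  ],
)

```text
time_s: 31.05
ee_pos: [0.4974, 0.1007, 0.2049]
eef_rot: [-3.141, -0.002, 0.061]
force: [-0.2, 0.7, -1.6]
grip_width: 0.065
```

```bash
python3 - <<'E'
from h import *
go(.507,.1005,.145,3.1)
snap('wrist','w15.png')
E
```

```text
t 31.05 at [0.4974 0.1007 0.2049] rpy deg [-1.7994e+02 -1.2000e-01  3.5000e+00] F [-0.2  0.7 -1.6] w 0.065
tool delta mm [ 9.4  0.9 60. ] rows>= 2.0
rotvec tool deg [-0.06 -0.12  0.4 ]
```

View pics/w15.png

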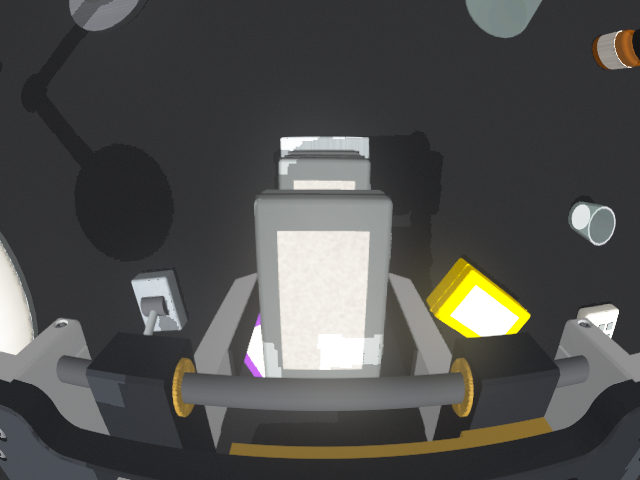

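```bash
python3 - <<'E'
from h import *
for z in (.216,.2185): print(onplane('wrist',[[257,198],[391,198]],z).round(4))
E
```

```text
[[0.5471 0.1345 0.216 ]
 [0.5508 0.0724 0.216 ]]
[[0.5476 0.1341 0.2185]
 [0.5513 0.0729 0.2185]]
```

Call:
step_arm(
  steps=[
    {"x": 0.009, "y": 0.001, "z": 0.01, "ax": 0, "ay": 0, "az": 0.4, "claw": 0.05},
    {"x": 0, "y": 0, "z": 0.015, "ax": 0, "ay": 0, "az": 0, "claw": 0.05},
    {"x": 0, "y": 0, "z": 0.015, "ax": 0, "ay": 0, "az": 0, "claw": 0.05},
    {"x": 0, "y": 0, "z": 0, "ax": 0, "ay": 0, "az": 0, "claw": 0.05},
  ],
)

```text
time_s: 31.43
ee_pos: [0.5081, 0.0956, 0.1648]
eef_rot: [-3.141, -0.005, 0.049]
force: [-0.7, -0.2, -2.9]
grip_width: 0.0653
```

```bash
python3 - <<'E'
from h import *
go(.507,.1005,.14,3.1)
E
```

```text
t 31.43 at [0.5081 0.0956 0.1648] rpy deg [-179.96   -0.27    2.79] F [-0.7 -0.2 -2.9] w 0.0653
tool delta mm [-1.  -4.9 24.8] rows>= 1.0
rotvec tool deg [-0.04 -0.27 -0.31]
```

Call:
step_arm(
  steps=[
    {"x": -0.001, "y": -0.005, "z": 0.005, "ax": 0, "ay": -0.2, "az": -0.3, "claw": 0.05},
    {"x": 0, "y": 0, "z": 0.006, "ax": 0, "ay": 0, "az": 0, "claw": 0.05},
    {"x": 0, "y": 0, "z": 0.004, "ax": 0, "ay": 0, "az": 0, "claw": 0.05},
    {"x": 0, "y": 0, "z": 0, "ax": 0, "ay": 0, "az": 0, "claw": 0.05},
  ],
)

```text
time_s: 31.77
ee_pos: [0.5075, 0.0986, 0.1502]
eef_rot: [-3.141, -0.002, 0.051]
force: [-0.4, 0.2, -1.3]
grip_width: 0.0653
```

```bash
python3 - <<'E'
from h import *
go(.507,.1005,.14,3.1)
E
```

```text
t 31.77 at [0.5075 0.0986 0.1502] rpy deg [-1.7997e+02 -1.2000e-01  2.9300e+00] F [-0.4  0.2 -1.3] w 0.0653
tool delta mm [-0.5 -1.9 10.2] rows>= 1.0
rotvec tool deg [-0.03 -0.12 -0.17]
```

Call:
step_arm(
  steps=[
    {"x": -0.0005, "y": -0.002, "z": 0.003, "ax": 0, "ay": 0, "az": -0.2, "claw": 0.05},
    {"x": 0, "y": 0, "z": 0.003, "ax": 0, "ay": 0, "az": 0, "claw": 0.05},
    {"x": 0, "y": 0, "z": 0.001, "ax": 0, "ay": 0, "az": 0, "claw": 0.05},
    {"x": 0, "y": 0, "z": 0, "ax": 0, "ay": 0, "az": 0, "claw": 0.05},
  ],
)

```text
time_s: 32.1
ee_pos: [0.5073, 0.1008, 0.1435]
eef_rot: [-3.141, -0.004, 0.055]
force: [0.5, -0.4, -2.2]
grip_width: 0.0651
```

Call:
step_arm(
  steps=[
    {"x": 0, "y": 0, "z": 0.002, "ax": 0, "ay": 0, "az": 0, "claw": 0.05},
    {"x": 0, "y": 0, "z": 0, "ax": 0, "ay": 0, "az": 0, "claw": 0.05},
  ],
)

```text
time_s: 32.27
ee_pos: [0.5074, 0.1009, 0.1416]
eef_rot: [-3.141, -0.004, 0.055]
force: [-0.5, -0.0, -2.9]
grip_width: 0.0657
```

```bash
python3 - <<'E'
from h import *
go(.507,.1005,.14,3.1)
E
```

```text
t 32.27 at [0.5074 0.1009 0.1416] rpy deg [-179.97   -0.24    3.17] F [-0.5 -0.  -2.9] w 0.0657
tool delta mm [-0.4  0.3  1.6] rows>= 1.0
rotvec tool deg [-0.03 -0.24  0.07]
```

Not in contact yet (full weight still felt); creep down.

Call:
step_arm(
  steps=[
    {"x": 0, "y": 0, "z": 0.002, "ax": 0, "ay": -0.2, "az": 0, "claw": 0.05},
    {"x": 0, "y": 0, "z": 0.001, "ax": 0, "ay": 0, "az": 0, "claw": 0.05},
  ],
)

```text
time_s: 32.43
ee_pos: [0.5082, 0.1008, 0.1405]
eef_rot: [-3.141, -0.003, 0.055]
force: [-6.2, -2.3, 14.5]
grip_width: 0.0655
```

Call:
step_arm(
  steps=[
    {"x": 0, "y": 0, "z": 0.002, "ax": 0, "ay": 0, "az": 0, "claw": 0.05},
    {"x": 0, "y": 0, "z": 0.001, "ax": 0, "ay": 0, "az": 0, "claw": 0.05},
  ],
)

```text
time_s: 32.6
ee_pos: [0.5091, 0.1006, 0.1406]
eef_rot: [3.141, -0.006, 0.056]
force: [-1.8, 0.0, 1.0]
grip_width: 0.0656
```

Call:
step_arm(
  steps=[
    {"x": 0, "y": 0, "z": 0, "ax": 0, "ay": 0, "az": 0, "claw": 0.075},
    {"x": 0, "y": 0, "z": 0, "ax": 0, "ay": 0, "az": 0, "claw": 0.084},
    {"x": 0, "y": 0, "z": -0.02, "ax": 0, "ay": 0, "az": 0, "claw": 0.09},
    {"x": 0, "y": 0, "z": -0.03, "ax": 0, "ay": 0, "az": 0, "claw": 0.09},
    {"x": 0, "y": 0, "z": -0.04, "ax": 0, "ay": 0, "az": 0, "claw": 0.09},
  ],
)

```text
time_s: 33.02
ee_pos: [0.5059, 0.1003, 0.2261]
eef_rot: [3.14, 0.006, 0.056]
force: [1.0, 0.4, 0.2]
grip_width: 0.0897
```

Call:
step_arm(
  steps=[
    {"x": 0, "y": 0, "z": -0.04, "ax": 0, "ay": 0, "az": 0, "claw": 0.06},
    {"x": 0, "y": 0, "z": -0.04, "ax": 0, "ay": 0, "az": 0, "claw": 0.06},
    {"x": 0, "y": 0, "z": -0.04, "ax": 0, "ay": 0, "az": 0, "claw": 0.06},
    {"x": 0, "y": 0, "z": -0.03, "ax": 0, "ay": 0, "az": 0, "claw": 0.06},
    {"x": 0, "y": 0, "z": 0, "ax": 0, "ay": 0, "az": 0, "claw": 0.06},
  ],
)

```text
time_s: 33.43
ee_pos: [0.5062, 0.1005, 0.39]
eef_rot: [3.141, -0.002, 0.056]
force: [-1.1, 0.1, -0.3]
grip_width: 0.0609
```

```bash
python3 - <<'E'
from h import *
go(.468,.362,.39,0)
snap('wrist','w16.png'); im,d=snap('scene','s2.png'); cv2.imwrite('pics/s2c.png',cv2.resize(im[180:330,300:500],(800,600))[:,:,::-1])
E
```

```text
t 33.43 at [0.5062 0.1005 0.39  ] rpy deg [ 1.7997e+02 -1.0000e-01  3.1900e+00] F [-1.1  0.1 -0.3] w 0.0609
tool delta mm [-2.350e+01 -2.632e+02 -1.000e-01] rows>= 7.0
rotvec tool deg [ 0.02 -0.1   3.19]
```

View pics/w16.png

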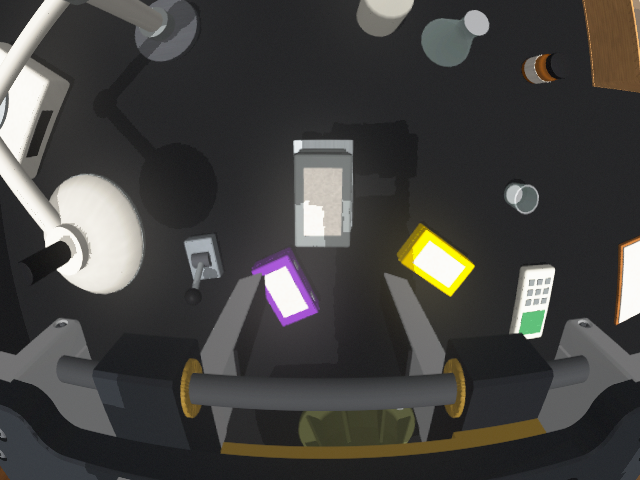

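View pics/s2c.png

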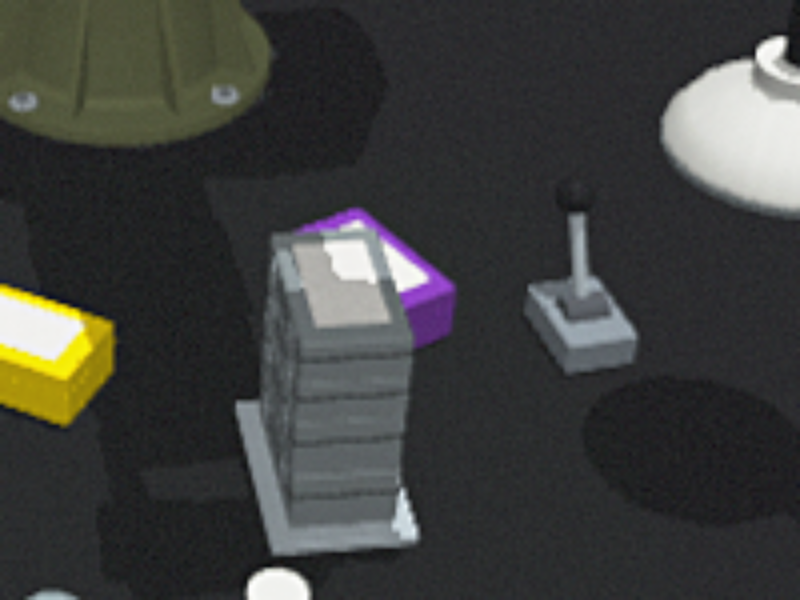

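Call:
step_arm(
  steps=[
    {"x": -0.003, "y": -0.035, "z": 0, "ax": 0, "ay": 0, "az": 1.5, "claw": 0.06},
    {"x": -0.004, "y": -0.04, "z": 0, "ax": 0, "ay": 0, "az": 1.5, "claw": 0.06},
    {"x": -0.005, "y": -0.04, "z": 0, "ax": 0, "ay": 0, "az": 0, "claw": 0.06},
    {"x": -0.005, "y": -0.04, "z": 0, "ax": 0, "ay": 0, "az": 0, "claw": 0.06},
    {"x": -0.005, "y": -0.04, "z": 0, "ax": 0, "ay": 0, "az": 0, "claw": 0.06},
  ],
)

```text
time_s: 33.95
ee_pos: [0.4806, 0.2955, 0.3762]
eef_rot: [3.135, 0.015, -0.011]
force: [0.6, -0.5, 0.6]
grip_width: 0.0599
```

Call:
step_arm(
  steps=[
    {"x": -0.005, "y": -0.03, "z": 0, "ax": 0, "ay": 0, "az": 0, "claw": 0.06},
    {"x": -0.003, "y": -0.02, "z": 0, "ax": 0, "ay": 0, "az": 0, "claw": 0.06},
    {"x": 0, "y": 0, "z": 0, "ax": 0, "ay": 0, "az": 0, "claw": 0.06},
  ],
)

```text
time_s: 34.2
ee_pos: [0.4697, 0.3541, 0.3682]
eef_rot: [3.13, 0.024, -0.005]
force: [0.9, -0.7, -0.1]
grip_width: 0.0601
```

```bash
python3 - <<'E'
from plate import *
go(.468,.362,.297,0)
im,d=snap('top','t10.png'); P=cloud('top',d); stack(P,im)
C=cam('wrist'); im,d=snap('wrist','w17.png'); P=cloud('wrist',d,C)
Q=P.reshape(-1,3); dk=im.reshape(-1,3).max(1)<70
Q=Q[dk&(Q[:,2]>.325)&(Q[:,2]<.345)]; Q=Q[(abs(Q[:,0]-.47)<.05)&(abs(Q[:,1]-.36)<.05)]; print(len(Q),Q.mean(0),Q.min(0),Q.max(0))
K=P.reshape(-1,3); c=im.reshape(-1,3).min(1)>110; K=K[c&(K[:,2]>.216)&(K[:,2]<.23)];K=K[(abs(K[:,0]-.47)<.08)&(abs(K[:,1]-.36)<.08)]
A=np.c_[2*K[:,:2],np.ones(len(K))]; s=np.linalg.lstsq(A,(K[:,:2]**2).sum(1),rcond=None)[0]; print(len(K),s[:2],np.sqrt(s[2]+s[0]**2+s[1]**2))
E
```

```text
t 34.2 at [0.4697 0.3541 0.3682] rpy deg [179.35   1.4   -0.29] F [ 0.9 -0.7 -0.1] w 0.0601
tool delta mm [ 0.  -8.7 71.2] rows>= 2.0
rotvec tool deg [ 0.64  1.4  -0.29]
stack top z 0.1523 [507.2 101.2] [110.1  67.4] 3.0
1218 [0.4730322  0.36232649 0.33636316] [0.4597359  0.35118068 0.32500971] [0.48306557 0.37336235 0.33991396]
1652 [0.47085941 0.36248398] 0.06738615278341753
```

View pics/w17.png

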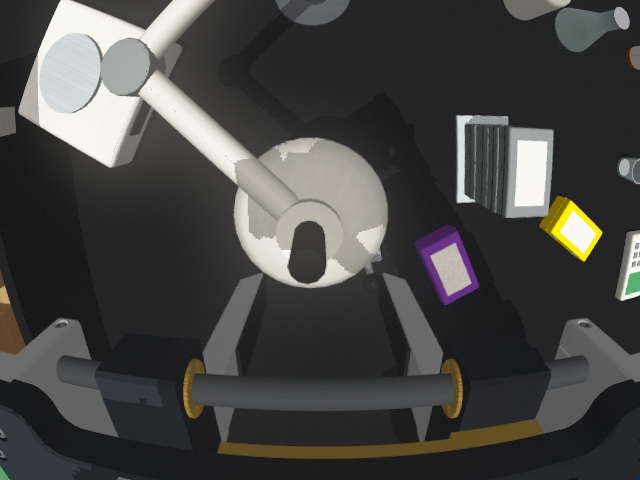

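View pics/t10.png

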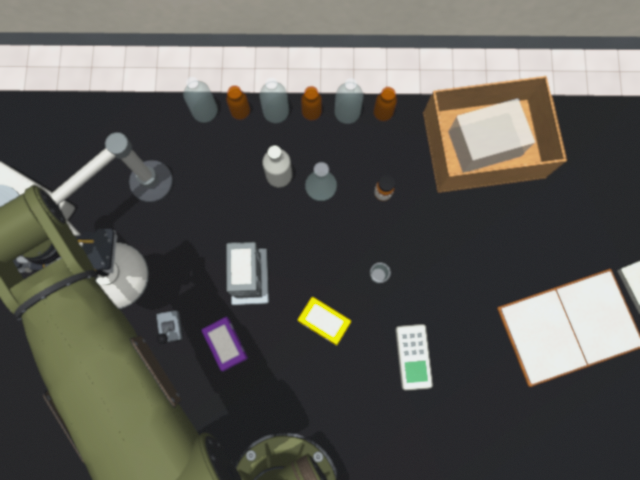

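Call:
step_arm(
  steps=[
    {"x": 0.002, "y": -0.008, "z": 0, "ax": 0.6, "ay": 1.4, "az": -0.3, "claw": 0.06},
    {"x": 0, "y": -0.002, "z": 0, "ax": 0, "ay": 0, "az": 0, "claw": 0.06},
    {"x": 0, "y": 0, "z": 0, "ax": 0, "ay": 0, "az": 0, "claw": 0.06},
  ],
)

```text
time_s: 34.55
ee_pos: [0.4736, 0.3582, 0.3669]
eef_rot: [3.139, 0.001, -0.005]
force: [0.2, -0.0, -0.1]
grip_width: 0.0597
```

```bash
python3 - <<'E'
from plate import *
go(.4715,.3625,.297,0)
E
```

```text
t 34.55 at [0.4736 0.3582 0.3669] rpy deg [ 1.7983e+02  7.0000e-02 -2.6000e-01] F [ 0.2 -0.  -0.1] w 0.0597
tool delta mm [-2.1 -4.5 69.9] rows>= 2.0
rotvec tool deg [ 0.17  0.07 -0.26]
```

Call:
step_arm(
  steps=[
    {"x": -0.002, "y": -0.005, "z": 0.01, "ax": 0, "ay": 0, "az": 0, "claw": 0.06},
    {"x": 0, "y": 0, "z": 0.022, "ax": 0, "ay": 0, "az": 0, "claw": 0.06},
    {"x": 0, "y": 0, "z": 0.02, "ax": 0, "ay": 0, "az": 0, "claw": 0.06},
    {"x": 0, "y": 0, "z": 0.008, "ax": 0, "ay": 0, "az": 0, "claw": 0.06},
    {"x": 0, "y": 0, "z": 0, "ax": 0, "ay": 0, "az": 0, "claw": 0.05},
  ],
)

```text
time_s: 34.97
ee_pos: [0.4721, 0.3598, 0.303]
eef_rot: [3.138, 0.002, -0.01]
force: [0.1, -0.2, 0.0]
grip_width: 0.0562
```

```bash
python3 - <<'E'
from plate import *
go(.4715,.3625,.297,0)
E
```

```text
t 34.97 at [0.4721 0.3598 0.303 ] rpy deg [ 1.7979e+02  1.4000e-01 -5.7000e-01] F [ 0.1 -0.2  0. ] w 0.0562
tool delta mm [-0.6 -2.7  6. ] rows>= 1.0
rotvec tool deg [ 0.21  0.14 -0.57]
```

Call:
step_arm(
  steps=[
    {"x": -0.001, "y": -0.003, "z": 0.005, "ax": 0.2, "ay": 0, "az": -0.5, "claw": 0.04},
    {"x": 0, "y": 0, "z": 0.001, "ax": 0, "ay": 0, "az": 0, "claw": 0.03},
    {"x": 0, "y": 0, "z": 0, "ax": 0, "ay": 0, "az": 0, "claw": 0.01},
    {"x": 0, "y": 0, "z": 0, "ax": 0, "ay": 0, "az": 0, "claw": 0.01},
    {"x": 0, "y": 0, "z": 0, "ax": 0, "ay": 0, "az": 0, "claw": 0.01},
  ],
  grip_force=50,
)

```text
time_s: 35.38
ee_pos: [0.4716, 0.3628, 0.2988]
eef_rot: [-3.14, 0.001, -0.001]
force: [0.6, 1.3, -1.8]
grip_width: 0.0233
```

Call:
step_arm(
  steps=[
    {"x": 0, "y": 0, "z": 0, "ax": 0, "ay": 0, "az": 0, "claw": 0.01},
    {"x": 0, "y": 0, "z": 0, "ax": 0, "ay": 0, "az": 0, "claw": 0.01},
  ],
)

```text
time_s: 35.55
ee_pos: [0.4716, 0.3628, 0.2988]
eef_rot: [-3.141, 0.001, -0.001]
force: [0.3, 0.2, -3.3]
grip_width: 0.0236
```

```bash
python3 - <<'E'
from plate import *
go(.506,.101,.298,0)
E
```

```text
t 35.55 at [0.4716 0.3628 0.2988] rpy deg [-1.7994e+02  6.0000e-02 -8.0000e-02] F [ 0.3  0.2 -3.3] w 0.0236
tool delta mm [ 34.7 261.8   0.5] rows>= 7.0
rotvec tool deg [-0.06  0.06 -0.08]
```

Call:
step_arm(
  steps=[
    {"x": 0.001, "y": 0.006, "z": 0, "ax": 0, "ay": 0, "az": 0, "claw": 0.01},
    {"x": 0.001, "y": 0.01, "z": 0, "ax": 0, "ay": 0, "az": 0, "claw": 0.01},
    {"x": 0.002, "y": 0.015, "z": 0, "ax": 0, "ay": 0, "az": 0, "claw": 0.01},
    {"x": 0.002, "y": 0.016, "z": 0, "ax": 0, "ay": 0, "az": 0, "claw": 0.01},
    {"x": 0.002, "y": 0.016, "z": 0, "ax": 0, "ay": 0, "az": 0, "claw": 0.01},
  ],
)

```text
time_s: 35.97
ee_pos: [0.4777, 0.3008, 0.2988]
eef_rot: [-3.137, 0.003, 0.008]
force: [4.3, 5.1, -2.6]
grip_width: 0.0232
```

Call:
step_arm(
  steps=[
    {"x": 0.002, "y": 0.016, "z": 0, "ax": 0, "ay": 0, "az": 0, "claw": 0.01},
    {"x": 0.002, "y": 0.016, "z": 0, "ax": 0, "ay": 0, "az": 0, "claw": 0.01},
    {"x": 0.002, "y": 0.016, "z": 0, "ax": 0, "ay": 0, "az": 0, "claw": 0.01},
    {"x": 0.002, "y": 0.016, "z": 0, "ax": 0, "ay": 0, "az": 0, "claw": 0.01},
    {"x": 0.002, "y": 0.016, "z": 0, "ax": 0, "ay": 0, "az": 0, "claw": 0.01},
  ],
)

```text
time_s: 36.38
ee_pos: [0.4897, 0.2169, 0.2987]
eef_rot: [-3.133, -0.002, 0.011]
force: [4.2, 5.6, -2.6]
grip_width: 0.0235
```

```bash
python3 - <<'E'
from plate import *
go(.506,.101,.298,0)
E
```

```text
t 36.38 at [0.4897 0.2169 0.2987] rpy deg [-1.7953e+02 -1.1000e-01  6.3000e-01] F [ 4.2  5.6 -2.6] w 0.0235
tool delta mm [ 15.  116.1  -0.3] rows>= 3.0
rotvec tool deg [-0.47 -0.11  0.63]
```

Call:
step_arm(
  steps=[
    {"x": 0.002, "y": 0.016, "z": 0, "ax": 0, "ay": 0, "az": 0, "claw": 0.01},
    {"x": 0.002, "y": 0.016, "z": 0, "ax": 0, "ay": 0, "az": 0, "claw": 0.01},
    {"x": 0.002, "y": 0.016, "z": 0, "ax": 0, "ay": 0, "az": 0, "claw": 0.01},
    {"x": 0.002, "y": 0.016, "z": 0, "ax": 0, "ay": 0, "az": 0, "claw": 0.01},
    {"x": 0.002, "y": 0.016, "z": 0, "ax": 0, "ay": 0, "az": 0, "claw": 0.01},
  ],
)

```text
time_s: 36.8
ee_pos: [0.5018, 0.1336, 0.2986]
eef_rot: [-3.129, -0.008, 0.014]
force: [5.8, 9.0, -3.9]
grip_width: 0.0234
```

```bash
python3 - <<'E'
from plate import *
go(.506,.101,.298,0)
snap('wrist','w18.png')
E
```

```text
t 36.8 at [0.5018 0.1336 0.2986] rpy deg [-179.29   -0.44    0.83] F [ 5.8  9.  -3.9] w 0.0234
tool delta mm [ 3.7 32.7  0.2] rows>= 1.0
rotvec tool deg [-0.71 -0.43  0.83]
```

View pics/w18.png

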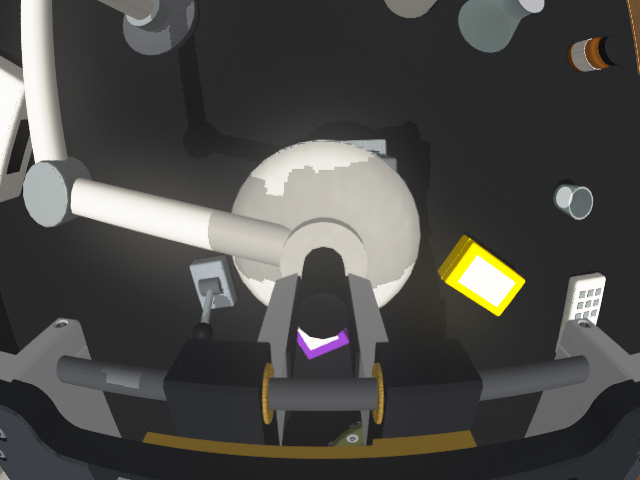

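Call:
step_arm(
  steps=[
    {"x": 0.001, "y": 0.014, "z": 0, "ax": 0, "ay": 0, "az": 0, "claw": 0.01},
    {"x": 0.001, "y": 0.01, "z": 0, "ax": 0, "ay": 0, "az": 0, "claw": 0.01},
    {"x": 0.001, "y": 0.006, "z": 0, "ax": 0, "ay": 0, "az": 0, "claw": 0.01},
    {"x": 0, "y": 0.002, "z": 0, "ax": 0, "ay": 0, "az": 0, "claw": 0.01},
    {"x": 0, "y": 0, "z": 0, "ax": 0, "ay": 0, "az": 0, "claw": 0.01},
  ],
)

```text
time_s: 37.27
ee_pos: [0.5072, 0.0974, 0.2985]
eef_rot: [-3.126, -0.014, 0.012]
force: [5.9, 7.2, -3.2]
grip_width: 0.0234
```

```bash
cat >> h.py <<'E'
def dome(cx,cy):
    C=cam('wrist'); im,d=snap('wrist'); P=cloud('wrist',d,C)
    K=P.reshape(-1,3); c=im.reshape(-1,3).min(1)>100
    for lo,hi in((.216,.225),(.225,.235),(.235,.245)):
        k=K[c&(K[:,2]>lo)&(K[:,2]<hi)]; k=k[np.hypot(k[:,0]-cx,k[:,1]-cy)<.085]
        A=np.c_[2*k[:,:2],np.ones(len(k))]; s=np.linalg.lstsq(A,(k[:,:2]**2).sum(1),rcond=None)[0]; print(len(k),s[:2].round(4),np.sqrt(s[2]+s[0]**2+s[1]**2).round(4))
    return im,P
E
python3 - <<'E'
from h import *
go(.506,.101,.298,0)
dome(.506,.1)
E
```

```text
t 37.27 at [0.5072 0.0974 0.2985] rpy deg [-179.12   -0.81    0.66] F [ 5.9  7.2 -3.2] w 0.0234
tool delta mm [-1.2 -3.6  0.5] rows>= 1.0
rotvec tool deg [-0.88 -0.81  0.67]
697 [0.5126 0.0978] 0.0693
3304 [0.5123 0.0977] 0.065
5192 [0.5128 0.0977] 0.0552
```

Call:
step_arm(
  steps=[
    {"x": 0, "y": 0, "z": 0, "ax": 0, "ay": 0, "az": 0, "claw": 0.035},
    {"x": 0.005, "y": 0, "z": 0, "ax": -0.9, "ay": -0.8, "az": 0.6, "claw": 0.035},
    {"x": 0, "y": 0, "z": 0, "ax": 0, "ay": 0, "az": 0, "claw": 0.035},
  ],
)

```text
time_s: 37.57
ee_pos: [0.5122, 0.0963, 0.2996]
eef_rot: [3.14, -0.002, -0.0]
force: [0.1, 0.3, 0.7]
grip_width: 0.0347
```

```bash
python3 - <<'E'
from h import *
go(.512,.0977,.298,0)
dome(.512,.098)
E
```

```text
t 37.57 at [0.5122 0.0963 0.2996] rpy deg [ 1.7993e+02 -1.1000e-01 -1.0000e-02] F [0.1 0.3 0.7] w 0.0347
tool delta mm [-0.2 -1.4  1.6] rows>= 1.0
rotvec tool deg [ 0.07 -0.11 -0.01]
738 [0.5127 0.0977] 0.0693
3192 [0.5124 0.0976] 0.065
5033 [0.513  0.0977] 0.0552
```

Call:
step_arm(
  steps=[
    {"x": 0, "y": 0, "z": 0.001, "ax": 0, "ay": 0, "az": 0, "claw": 0.02},
    {"x": 0, "y": 0, "z": 0, "ax": 0, "ay": 0, "az": 0, "claw": 0.01},
    {"x": 0, "y": 0, "z": 0, "ax": 0, "ay": 0, "az": 0, "claw": 0.01},
    {"x": 0, "y": 0, "z": 0, "ax": 0, "ay": 0, "az": 0, "claw": 0.01},
  ],
)

```text
time_s: 37.95
ee_pos: [0.5117, 0.0964, 0.299]
eef_rot: [-3.14, -0.005, 0.002]
force: [2.4, 0.8, -1.2]
grip_width: 0.0231
```

Call:
step_arm(
  steps=[
    {"x": -0.004, "y": -0.003, "z": 0, "ax": 0, "ay": 0, "az": 0, "claw": 0.01},
    {"x": -0.004, "y": -0.002, "z": 0, "ax": 0, "ay": 0, "az": 0, "claw": 0.01},
    {"x": -0.003, "y": 0, "z": 0, "ax": 0, "ay": 0, "az": 0, "claw": 0.01},
  ],
)

```text
time_s: 38.2
ee_pos: [0.501, 0.1022, 0.299]
eef_rot: [-3.138, -0.008, 0.0]
force: [8.4, 9.2, -3.5]
grip_width: 0.0228
```

```bash
python3 - <<'E'
from h import *
go(.506,.1005,.298,0)
dome(.512,.098)
E
```

```text
t 38.2 at [0.501  0.1022 0.299 ] rpy deg [-1.7982e+02 -4.8000e-01  1.0000e-02] F [ 8.4  9.2 -3.5] w 0.0228
tool delta mm [5.  1.7 1. ] rows>= 1.0
rotvec tool deg [-0.18 -0.48  0.01]
705 [0.5028 0.1028] 0.0693
3256 [0.5024 0.1027] 0.0651
5191 [0.503  0.1027] 0.0552
```

Call:
step_arm(
  steps=[
    {"x": 0.003, "y": 0.001, "z": 0, "ax": 0, "ay": 0, "az": 0, "claw": 0.01},
    {"x": 0, "y": 0, "z": 0, "ax": 0, "ay": 0, "az": 0, "claw": 0.01},
  ],
)

```text
time_s: 38.42
ee_pos: [0.5028, 0.1015, 0.2989]
eef_rot: [-3.139, -0.008, 0.0]
force: [4.8, 2.3, -1.5]
grip_width: 0.0237
```

```bash
python3 - <<'E'
from h import *
go(.506,.1005,.298,0)
dome(.506,.1)
E
```

```text
t 38.42 at [0.5028 0.1015 0.2989] rpy deg [-1.7983e+02 -4.3000e-01  1.0000e-02] F [ 4.8  2.3 -1.5] w 0.0237
tool delta mm [3.2 1.  1. ] rows>= 1.0
rotvec tool deg [-0.17 -0.43  0.02]
733 [0.5045 0.1021] 0.0693
3266 [0.5042 0.102 ] 0.065
5189 [0.5048 0.102 ] 0.0551
```

Call:
step_arm(
  steps=[
    {"x": 0.002, "y": 0.001, "z": 0, "ax": 0, "ay": 0, "az": 0, "claw": 0.01},
    {"x": 0, "y": 0, "z": 0, "ax": 0, "ay": 0, "az": 0, "claw": 0.01},
    {"x": 0, "y": 0, "z": 0, "ax": 0, "ay": 0, "az": 0, "claw": 0.035},
    {"x": 0, "y": 0, "z": 0, "ax": 0, "ay": 0, "az": 0, "claw": 0.05},
    {"x": 0, "y": 0, "z": 0, "ax": 0, "ay": 0, "az": 0, "claw": 0.05},
  ],
)

```text
time_s: 38.88
ee_pos: [0.5044, 0.1003, 0.2992]
eef_rot: [-3.139, -0.007, 0.001]
force: [0.2, -0.0, -0.3]
grip_width: 0.0396
```

```bash
python3 - <<'E'
from h import *
go(.506,.1005,.298,0)
dome(.506,.1)
E
```

```text
t 38.88 at [0.5044 0.1003 0.2992] rpy deg [-1.7985e+02 -4.1000e-01  3.0000e-02] F [ 0.2 -0.  -0.3] w 0.0396
tool delta mm [ 1.6 -0.2  1.2] rows>= 1.0
rotvec tool deg [-0.15 -0.41  0.03]
708 [0.5062 0.101 ] 0.0693
3218 [0.5059 0.1009] 0.065
4982 [0.5065 0.1009] 0.0552
```

Call:
step_arm(
  steps=[
    {"x": 0, "y": 0, "z": -0.02, "ax": 0, "ay": 0, "az": 0, "claw": 0.05},
    {"x": 0, "y": 0, "z": -0.03, "ax": 0, "ay": 0, "az": 0, "claw": 0.05},
    {"x": 0, "y": 0, "z": -0.03, "ax": 0, "ay": 0, "az": 0, "claw": 0.04},
    {"x": 0, "y": 0, "z": -0.02, "ax": 0, "ay": 0, "az": 0, "claw": 0.02},
    {"x": 0, "y": 0, "z": 0, "ax": 0, "ay": 0, "az": 0, "claw": 0},
  ],
)

```text
time_s: 39.35
ee_pos: [0.5027, 0.1, 0.4023]
eef_rot: [-3.139, -0.004, 0.001]
force: [-0.1, 0.4, -0.6]
grip_width: 0.0333
```

```bash
python3 - <<'E'
from h import *
go(.3,.25,.38,0)
C=cam('wrist'); im,d=snap('wrist','w19.png'); P=cloud('wrist',d,C); cv2.imwrite('pics/w19c.png',cv2.resize(im[190:350,120:330],(800,610)[:2])[:600,:,::-1])
im2,d2=snap('scene','s3.png'); P2=cloud('scene',d2)
for nm,I,Q in (('w',im,P),('s',im2,P2)):
    p=Q.reshape(-1,3); c=I.reshape(-1,3)
    k=(abs(p[:,0]-.37)<.08)&(abs(p[:,1]-.29)<.06)
    t=k&(c.max(1)<60)&(p[:,2]>.05)&(p[:,2]<.13); T=p[t]; print(nm,'tip',len(T),T.mean(0).round(4) if len(T) else '',T.min(0).round(4),T.max(0).round(4))
    b=k&(c.min(1)>80)&(p[:,2]>.012)&(p[:,2]<.035); B=p[b]; zt=np.median(B[:,2]); B=B[abs(B[:,2]-zt)<.006]; print('box',len(B),zt.round(4),cv2.minAreaRect((B[:,:2]*1000).astype(np.float32)))
    l=k&(c.min(1)>60)&(p[:,2]>.045)&(p[:,2]<.1); print('lever',p[l].mean(0).round(4))
E
```

```text
t 39.35 at [0.5027 0.1    0.4023] rpy deg [-1.7987e+02 -2.1000e-01  5.0000e-02] F [-0.1  0.4 -0.6] w 0.0333
tool delta mm [-202.7 -150.2   21.9] rows>= 7.0
rotvec tool deg [-0.14 -0.21  0.05]
w tip 218 [0.3479 0.2808 0.1022] [0.3343 0.2704 0.0904] [0.3572 0.2933 0.1089]
box 800 0.0245 ((376.8911437988281, 289.1305847167969), (68.9126968383789, 49.84623718261719), 10.229490280151367)
lever [0.3611 0.2852 0.0654]
s tip 64 [0.3529 0.2808 0.0984] [0.3422 0.2703 0.0853] [0.3621 0.2946 0.1082]
box 237 0.0237 ((378.95458984375, 289.64208984375), (77.80265045166016, 51.540122985839844), 12.521230697631836)
lever [0.3617 0.2843 0.0678]
```

View pics/w19.png

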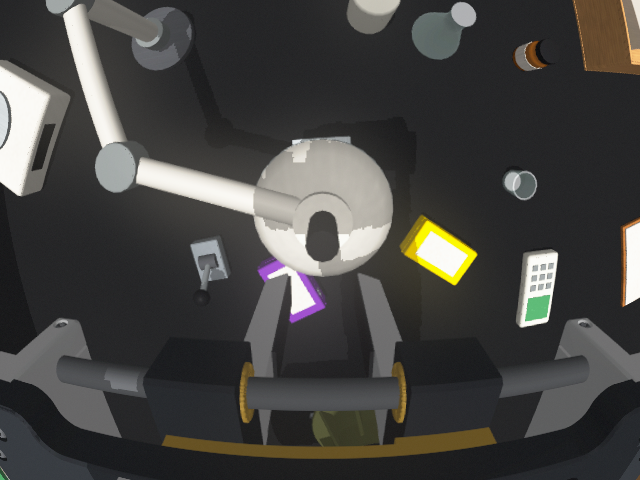

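View pics/s3.png

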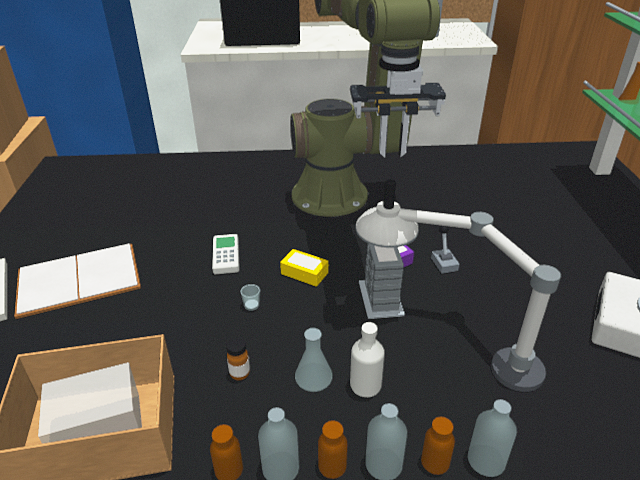

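Call:
step_arm(
  steps=[
    {"x": -0.024, "y": -0.022, "z": 0, "ax": 0, "ay": 0, "az": 0, "claw": 0},
    {"x": -0.029, "y": -0.026, "z": 0, "ax": 0, "ay": 0, "az": 0, "claw": 0},
    {"x": -0.029, "y": -0.026, "z": 0, "ax": 0, "ay": 0, "az": 0, "claw": 0},
    {"x": -0.029, "y": -0.026, "z": 0, "ax": 0, "ay": 0, "az": 0, "claw": 0},
    {"x": -0.029, "y": -0.026, "z": 0, "ax": 0, "ay": 0, "az": 0, "claw": 0},
  ],
  grip_force=10,
)

```text
time_s: 39.87
ee_pos: [0.3598, 0.2256, 0.3886]
eef_rot: [3.138, 0.015, -0.008]
force: [1.4, 0.5, 0.7]
grip_width: 0.0008
```

Call:
step_arm(
  steps=[
    {"x": -0.025, "y": -0.023, "z": 0, "ax": 0, "ay": 0, "az": -7, "claw": 0},
    {"x": -0.014, "y": -0.015, "z": 0, "ax": 0, "ay": 0, "az": -7, "claw": 0},
    {"x": 0, "y": 0, "z": 0, "ax": 0, "ay": 0, "az": -7, "claw": 0},
    {"x": 0, "y": 0, "z": 0, "ax": 0, "ay": 0, "az": -7, "claw": 0},
    {"x": 0, "y": 0, "z": 0, "ax": 0, "ay": 0, "az": -7, "claw": 0},
  ],
)

```text
time_s: 40.28
ee_pos: [0.3101, 0.2666, 0.3817]
eef_rot: [-3.134, 0.023, 0.616]
force: [0.3, 1.0, 0.4]
grip_width: 0.0004
```

```bash
python3 - <<'E'
from h import *
go(.312,.273,.3,193)
im,d=snap('top','t11.png'); P=cloud('top',d)
p=P.reshape(-1,3); c=im.reshape(-1,3)
k=(abs(p[:,0]-.37)<.08)&(abs(p[:,1]-.29)<.06)
b=k&(c.min(1)>80)&(p[:,2]>.012)&(p[:,2]<.035); B=p[b]; print(len(B)); 
if len(B): print(cv2.minAreaRect((B[:,:2]*1000).astype(np.float32)))
print(onplane('top',[162,338.3],.1))
E
```

```text
t 40.28 at [0.3101 0.2666 0.3817] rpy deg [-179.59    1.34   35.29] F [0.3 1.  0.4] w 0.0004
tool delta mm [ 7.2 -3.5 81.6] rows>= 2.0
rotvec tool deg [  -1.96   -0.2  -157.71]
454
((378.7945861816406, 290.8231201171875), (69.62210845947266, 51.59931945800781), 11.3556547164917)
[[0.34535173 0.28270862 0.1       ]]
```

Call:
step_arm(
  steps=[
    {"x": 0, "y": 0, "z": 0, "ax": 0, "ay": 0, "az": -7.1, "claw": 0},
    {"x": 0, "y": 0, "z": 0, "ax": 0, "ay": 0, "az": -7.1, "claw": 0},
    {"x": 0, "y": 0, "z": 0, "ax": 0, "ay": 0, "az": -7.1, "claw": 0},
    {"x": 0, "y": 0, "z": 0, "ax": 0, "ay": 0, "az": -7.1, "claw": 0},
    {"x": 0, "y": 0, "z": 0, "ax": 0, "ay": 0, "az": -7.1, "claw": 0},
  ],
)

```text
time_s: 40.75
ee_pos: [0.3092, 0.2657, 0.3748]
eef_rot: [-3.117, 0.023, 1.233]
force: [0.3, -0.4, -0.4]
grip_width: 0.0004
```

Call:
step_arm(
  steps=[
    {"x": 0, "y": 0, "z": 0, "ax": 0, "ay": 0, "az": -7.1, "claw": 0},
    {"x": 0, "y": 0, "z": 0, "ax": 0, "ay": 0, "az": -7.1, "claw": 0},
    {"x": 0, "y": 0, "z": 0, "ax": 0, "ay": 0, "az": -7.1, "claw": 0},
    {"x": 0, "y": 0, "z": 0, "ax": 0, "ay": 0, "az": -7.1, "claw": 0},
    {"x": 0, "y": 0, "z": 0, "ax": 0, "ay": 0, "az": -7.1, "claw": 0},
  ],
)

```text
time_s: 41.17
ee_pos: [0.3086, 0.2644, 0.368]
eef_rot: [-3.099, 0.007, 1.857]
force: [-0.4, -0.0, -0.2]
grip_width: 0.0007
```

Call:
step_arm(
  steps=[
    {"x": 0, "y": 0, "z": 0, "ax": 0, "ay": 0, "az": -7.1, "claw": 0},
    {"x": 0, "y": 0, "z": 0, "ax": 0, "ay": 0, "az": -7.1, "claw": 0},
    {"x": 0, "y": 0, "z": 0, "ax": 0, "ay": 0, "az": -7.1, "claw": 0},
    {"x": 0, "y": 0, "z": 0, "ax": 0, "ay": 0, "az": -7.1, "claw": 0},
    {"x": 0, "y": 0, "z": 0, "ax": 0, "ay": 0, "az": -7.1, "claw": 0},
  ],
)

```text
time_s: 41.58
ee_pos: [0.308, 0.2631, 0.3613]
eef_rot: [-3.094, -0.022, 2.482]
force: [-0.1, 0.1, 0.4]
grip_width: 0.0005
```

Call:
step_arm(
  steps=[
    {"x": 0, "y": 0, "z": 0, "ax": 0, "ay": 0, "az": -7.1, "claw": 0},
    {"x": 0, "y": 0, "z": 0, "ax": 0, "ay": 0, "az": -7.1, "claw": 0},
    {"x": 0, "y": 0, "z": 0, "ax": 0, "ay": 0, "az": -7.1, "claw": 0},
    {"x": 0, "y": 0, "z": 0, "ax": 0, "ay": 0, "az": -7.1, "claw": 0},
    {"x": 0, "y": 0, "z": 0, "ax": 0, "ay": 0, "az": -7.1, "claw": 0},
  ],
)

```text
time_s: 42.0
ee_pos: [0.3072, 0.2618, 0.3546]
eef_rot: [-3.11, -0.054, 3.106]
force: [-0.1, -0.6, -0.3]
grip_width: 0.0003
```

```bash
python3 - <<'E'
from h import *
go(.312,.273,.3,193)
E
```

```text
t 42.0 at [0.3072 0.2618 0.3546] rpy deg [-178.19   -3.08  177.97] F [-0.1 -0.6 -0.3] w 0.0003
tool delta mm [-7.3 13.1 53.9] rows>= 2.0
rotvec tool deg [ -1.4   -3.3  -14.97]
```

Call:
step_arm(
  steps=[
    {"x": 0, "y": 0.003, "z": 0, "ax": -0.7, "ay": -1.6, "az": -6, "claw": 0},
    {"x": 0, "y": 0.003, "z": 0, "ax": -0.7, "ay": -1.6, "az": -6, "claw": 0},
    {"x": 0, "y": 0.003, "z": 0, "ax": 0, "ay": 0, "az": -3, "claw": 0},
    {"x": 0, "y": 0, "z": 0, "ax": 0, "ay": 0, "az": 0, "claw": 0},
  ],
)

```text
time_s: 42.33
ee_pos: [0.3061, 0.2699, 0.349]
eef_rot: [-3.138, -0.006, -2.908]
force: [-0.6, -0.1, 0.4]
grip_width: 0.0005
```

```bash
python3 - <<'E'
from h import *
go(.308,.273,.086,193)
C=cam('wrist'); im,d=snap('wrist','w20.png')
E
```

```text
t 42.33 at [0.3061 0.2699 0.349 ] rpy deg [-179.8    -0.33 -166.6 ] F [-0.6 -0.1  0.4] w 0.0005
tool delta mm [ -4.1   3.5 263. ] rows>= 7.0
rotvec tool deg [-0.2  -0.33  0.4 ]
```

View pics/w20.png

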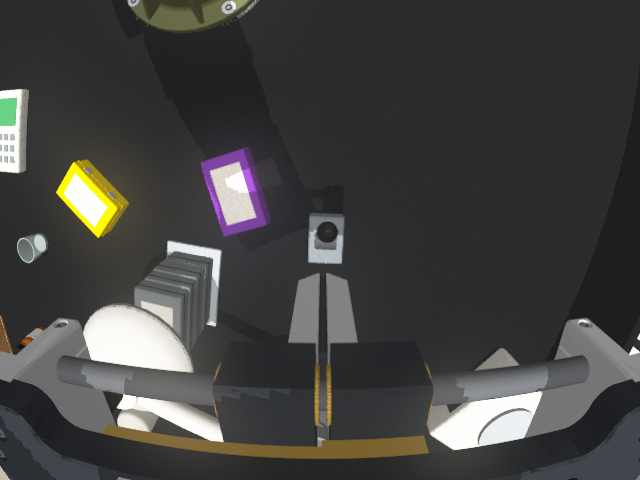

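```bash
python3 - <<'E'
from h import *
print(onplane('wrist',[[327,232]],.1), onplane('wrist',[[309,214],[343,214],[344,263],[309,263]],.022).round(3))
E
```

```text
[[0.34287856 0.28319786 0.1       ]] [[0.345 0.258 0.022]
 [0.334 0.305 0.022]
 [0.404 0.324 0.022]
 [0.416 0.274 0.022]]
```

Call:
step_arm(
  steps=[
    {"x": -0.003, "y": 0.003, "z": 0.03, "ax": 0, "ay": 0, "az": 0, "claw": 0},
    {"x": 0, "y": 0, "z": 0.04, "ax": 0, "ay": 0, "az": 0, "claw": 0},
    {"x": 0, "y": 0, "z": 0.04, "ax": 0, "ay": 0, "az": 0, "claw": 0},
    {"x": 0, "y": 0, "z": 0.03, "ax": 0, "ay": 0, "az": 0, "claw": 0},
    {"x": 0, "y": 0, "z": 0, "ax": 0, "ay": 0, "az": 0, "claw": 0},
  ],
)

```text
time_s: 42.8
ee_pos: [0.3074, 0.2714, 0.2025]
eef_rot: [-3.138, -0.006, -2.933]
force: [-0.2, 0.8, 0.2]
grip_width: 0.0006
```

```bash
python3 - <<'E'
from h import *
go(.308,.273,.088,193)
E
```

```text
t 42.8 at [0.3074 0.2714 0.2025] rpy deg [-179.79   -0.34 -168.06] F [-0.2  0.8  0.2] w 0.0006
tool delta mm [ -1.6   1.9 114.4] rows>= 3.0
rotvec tool deg [-0.21 -0.34 -1.06]
```

Call:
step_arm(
  steps=[
    {"x": -0.001, "y": 0.004, "z": 0.02, "ax": -0.2, "ay": -0.3, "az": -1, "claw": 0},
    {"x": 0, "y": 0.001, "z": 0.035, "ax": 0, "ay": 0, "az": 0, "claw": 0},
    {"x": 0, "y": 0, "z": 0.035, "ax": 0, "ay": 0, "az": 0, "claw": 0},
    {"x": 0, "y": 0, "z": 0.015, "ax": 0, "ay": 0, "az": 0, "claw": 0},
    {"x": 0, "y": 0, "z": 0, "ax": 0, "ay": 0, "az": 0, "claw": 0},
  ],
)

```text
time_s: 43.22
ee_pos: [0.3093, 0.2771, 0.0984]
eef_rot: [3.141, 0.002, -2.932]
force: [-0.4, 0.1, 0.4]
grip_width: 0.0003
```

```bash
python3 - <<'E'
from h import *
go(.39,.2925,.088,192)
E
```

```text
t 43.22 at [0.3093 0.2771 0.0984] rpy deg [ 1.7994e+02  1.1000e-01 -1.6798e+02] F [-0.4  0.1  0.4] w 0.0003
tool delta mm [-82.2  -1.7  10.6] rows>= 2.0
rotvec tool deg [0.06 0.11 0.02]
```

Call:
step_arm(
  steps=[
    {"x": -0.004, "y": 0, "z": 0.01, "ax": 0, "ay": 0, "az": 0, "claw": 0},
    {"x": -0.008, "y": 0, "z": 0, "ax": 0, "ay": 0, "az": 0, "claw": 0},
    {"x": -0.01, "y": 0, "z": 0, "ax": 0, "ay": 0, "az": 0, "claw": 0},
    {"x": -0.01, "y": 0, "z": 0, "ax": 0, "ay": 0, "az": 0, "claw": 0},
    {"x": -0.01, "y": 0, "z": 0, "ax": 0, "ay": 0, "az": 0, "claw": 0},
  ],
)

```text
time_s: 43.63
ee_pos: [0.3553, 0.2877, 0.0961]
eef_rot: [3.139, 0.006, -2.939]
force: [-1.0, -1.2, 0.2]
grip_width: 0.0006
```

Call:
step_arm(
  steps=[
    {"x": -0.01, "y": 0, "z": 0, "ax": 0, "ay": 0, "az": 0, "claw": 0},
    {"x": -0.01, "y": 0, "z": 0, "ax": 0, "ay": 0, "az": 0, "claw": 0},
    {"x": -0.008, "y": 0, "z": 0, "ax": 0, "ay": 0, "az": 0, "claw": 0},
  ],
)

```text
time_s: 43.88
ee_pos: [0.3883, 0.2949, 0.1018]
eef_rot: [3.137, 0.011, -2.943]
force: [-0.4, 0.2, 0.5]
grip_width: 0.0004
```

```bash
python3 - <<'E'
from h import *
go(.397,.2935,.088,192)
E
```

```text
t 43.88 at [0.3883 0.2949 0.1018] rpy deg [ 179.71    0.62 -168.6 ] F [-0.4  0.2  0.5] w 0.0004
tool delta mm [-8.1 -3.1 13.9] rows>= 1.0
rotvec tool deg [ 0.29  0.62 -0.6 ]
```

```bash
python3 - <<'E'
from h import *
im,d=snap('wrist','w21.png'); im2,d2=snap('scene'); cv2.imwrite('pics/s4.png',cv2.resize(im2[180:300,380:540],(800,600))[:,:,::-1])
E
```

```text
(no output)
```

View pics/w21.png

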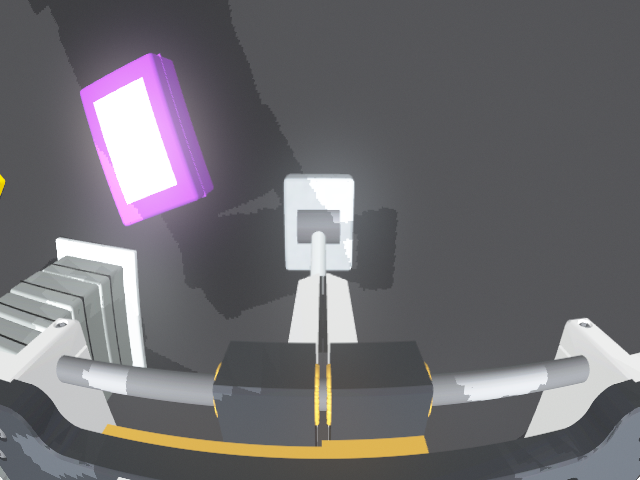

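View pics/s4.png

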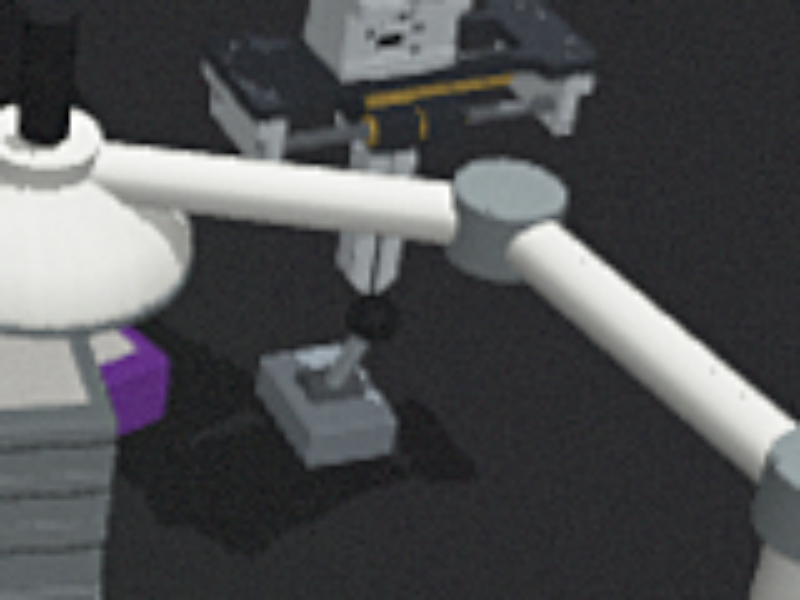

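Call:
step_arm(
  steps=[
    {"x": 0.006, "y": 0, "z": 0, "ax": 0.3, "ay": 0.6, "az": -0.6, "claw": 0},
    {"x": 0, "y": 0, "z": 0.01, "ax": 0, "ay": 0, "az": 0, "claw": 0},
    {"x": 0, "y": -0.001, "z": 0.006, "ax": 0, "ay": 0, "az": 0, "claw": 0},
    {"x": 0, "y": 0, "z": 0, "ax": 0, "ay": 0, "az": 0, "claw": 0},
  ],
)

```text
time_s: 44.32
ee_pos: [0.3818, 0.2925, 0.0852]
eef_rot: [-3.141, 0.001, -2.932]
force: [-0.9, 0.8, 0.3]
grip_width: 0.0005
```

```bash
python3 - <<'E'
from h import *
go(.398,.2945,.088,192)
E
```

```text
t 44.32 at [0.3818 0.2925 0.0852] rpy deg [-1.7998e+02  5.0000e-02 -1.6796e+02] F [-0.9  0.8  0.3] w 0.0005
tool delta mm [-16.3  -1.5  -2.8] rows>= 1.0
rotvec tool deg [-0.02  0.05  0.04]
```

Call:
step_arm(
  steps=[
    {"x": -0.006, "y": 0, "z": 0.001, "ax": 0, "ay": 0, "az": 0, "claw": 0},
    {"x": -0.005, "y": 0, "z": 0.001, "ax": 0, "ay": 0, "az": 0, "claw": 0},
    {"x": -0.005, "y": 0, "z": 0.001, "ax": 0, "ay": 0, "az": 0, "claw": 0},
  ],
)

```text
time_s: 44.57
ee_pos: [0.3937, 0.2948, 0.0812]
eef_rot: [-3.139, -0.01, -2.931]
force: [-55.1, -15.0, 37.2]
grip_width: 0.0006
```

Call:
step_arm(
  steps=[
    {"x": -0.004, "y": 0, "z": 0.001, "ax": 0, "ay": 0, "az": 0, "claw": 0},
    {"x": 0, "y": 0, "z": 0, "ax": 0, "ay": 0, "az": 0, "claw": 0},
  ],
)

```text
time_s: 44.73
ee_pos: [0.3914, 0.2939, 0.0793]
eef_rot: [-3.136, -0.03, -2.931]
force: [-0.5, -0.6, 0.2]
grip_width: 0.0003
```

Call:
step_arm(
  steps=[
    {"x": 0.015, "y": 0, "z": 0, "ax": 0, "ay": 0, "az": 0, "claw": 0},
    {"x": 0.03, "y": 0, "z": 0, "ax": 0, "ay": 0, "az": 0, "claw": 0},
    {"x": 0.03, "y": 0, "z": -0.01, "ax": 0, "ay": 1, "az": 0, "claw": 0},
    {"x": 0, "y": 0, "z": -0.04, "ax": 0, "ay": 0, "az": 0, "claw": 0},
    {"x": 0, "y": 0, "z": -0.04, "ax": 0, "ay": 0, "az": 0, "claw": 0},
  ],
)

```text
time_s: 45.15
ee_pos: [0.3171, 0.2768, 0.1668]
eef_rot: [-3.13, -0.064, -2.932]
force: [1.2, -0.6, 1.0]
grip_width: 0.0007
```

Call:
step_arm(
  steps=[
    {"x": 0, "y": 0, "z": -0.04, "ax": 0, "ay": 0, "az": 0, "claw": 0},
    {"x": 0, "y": 0, "z": -0.04, "ax": 0, "ay": 0, "az": 0, "claw": 0},
    {"x": 0, "y": 0, "z": -0.04, "ax": 0, "ay": 0, "az": 0, "claw": 0},
    {"x": 0, "y": 0, "z": -0.04, "ax": 0, "ay": 0, "az": 0, "claw": 0},
    {"x": 0, "y": 0, "z": 0, "ax": 0, "ay": 0, "az": 0, "claw": 0},
  ],
)

```text
time_s: 45.57
ee_pos: [0.3274, 0.2808, 0.3409]
eef_rot: [-3.133, -0.055, -2.931]
force: [-0.6, 0.2, 0.8]
grip_width: 0.0004
```

```bash
python3 - <<'E'
from h import *
go(.3,.27,.35)
C=cam('wrist'); im,d=snap('wrist','w22.png'); P=cloud('wrist',d,C)
im2,d2=snap('scene','s5.png'); P2=cloud('scene',d2); im3,d3=snap('top','t12.png'); P3=cloud('top',d3)
for nm,I,Q in (('w',im,P),('s',im2,P2),('t',im3,P3)):
    p=Q.reshape(-1,3); c=I.reshape(-1,3)
    t=(abs(p[:,0]-.40)<.06)&(abs(p[:,1]-.295)<.05)&(c.max(1)<60)&(p[:,2]>.08)&(p[:,2]<.13); T=p[t]; print(nm,'tip',len(T),T.mean(0).round(4) if len(T) else '',T.min(0).round(4) if len(T) else '',T.max(0).round(4) if len(T) else '')
cv2.imwrite('pics/s5c.png',cv2.resize(im2[170:330,340:560],(800,582))[:,:,::-1])
# hood in top
p=P3.reshape(-1,3); c=im3.reshape(-1,3)
K=p[(p[:,2]>.325)&(p[:,2]<.35)&(c.max(1)<90)&(np.hypot(p[:,0]-.506,p[:,1]-.1)<.04)]; print('knob top',len(K),cv2.minEnclosingCircle((K[:,:2]*1000).astype(np.float32)))
D=p[(p[:,2]>.214)&(p[:,2]<.235)&(c.min(1)>90)&(np.hypot(p[:,0]-.506,p[:,1]-.1)<.085)]; A=np.c_[2*D[:,:2],np.ones(len(D))]; s=np.linalg.lstsq(A,(D[:,:2]**2).sum(1),rcond=None)[0]; print('dome top',len(D),s[:2],cv2.minEnclosingCircle((D[:,:2]*1000).astype(np.float32)))
E
```

```text
t 45.57 at [0.3274 0.2808 0.3409] rpy deg [-179.53   -3.13 -167.96] F [-0.6  0.2  0.8] w 0.0004
tool delta mm [29.5 -4.9 -7.5] rows>= 1.0
w tip 41 [0.4026 0.2947 0.0953] [0.4005 0.2873 0.0885] [0.4047 0.3029 0.0997]
s tip 80 [0.4219 0.2943 0.0963] [0.4059 0.2837 0.084 ] [0.4318 0.3068 0.1057]
t tip 87 [0.4159 0.2956 0.1003] [0.4054 0.2841 0.0891] [0.4273 0.3088 0.1083]
knob top 95 ((505.8079528808594, 99.92066192626953), 10.68514633178711)
dome top 786 [0.50744241 0.10141316] ((507.25421142578125, 101.2992172241211), 71.18859100341797)
```

View pics/w22.png

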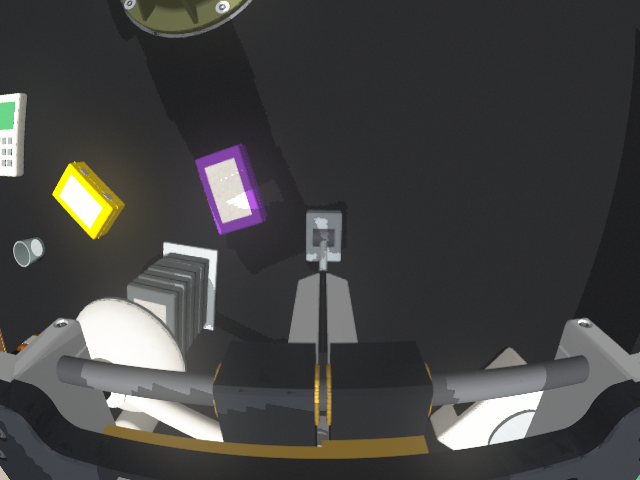

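View pics/s5c.png

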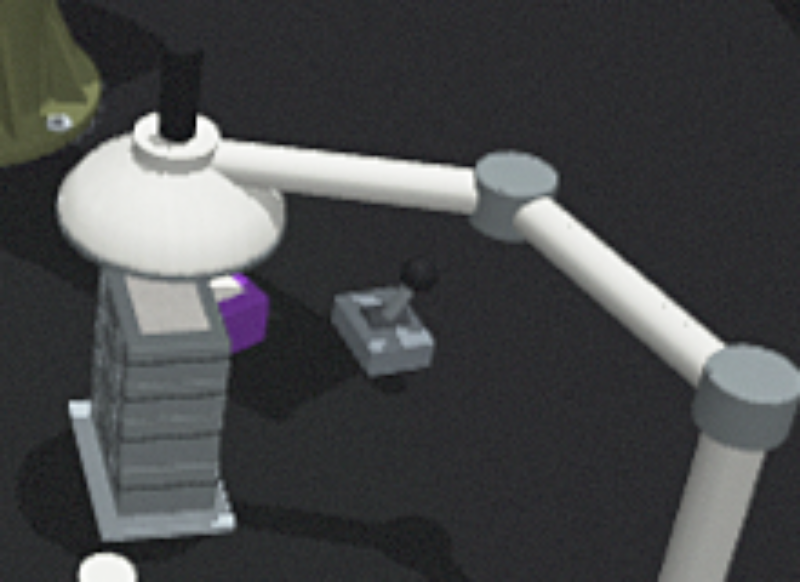

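View pics/t12.png

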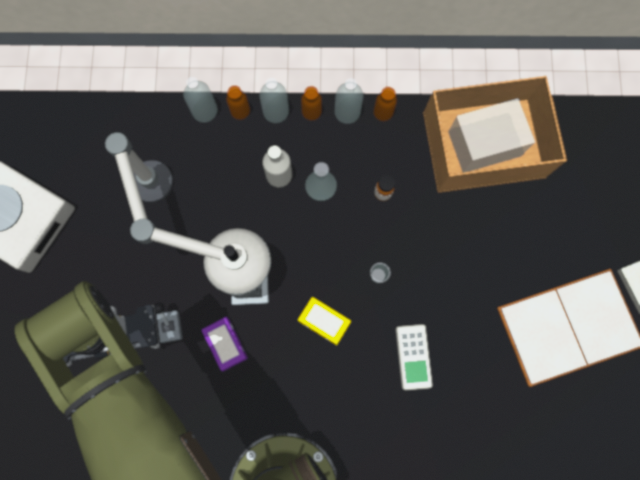

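```bash
python3 - <<'E'
from h import *
print(ctrl.get_obs()['time_s'],ctrl.get_obs()['force'],ticket.hand_in())
E
```

```text
the job is handed in; nothing more can be done
45.7167 [-0.45860333 -0.8020793  -0.78814979] None
```

I swung the hood about 28 cm to the left and stacked the four grey cases in a column on the plate: thick, thick, thin, thin. I then swung the hood back over the column and pushed the damper lever to its open stop. I handed the job in at 45.7 s. A fifth case was not there, and I left the purple and yellow look-alikes alone.

**Last checks**
- **Column:** the layers were centred at x 505–507, y 101–102 mm, with yaw 3–4°. The plate measured about (505, 100) mm with yaw 2.4–3.9° (camera estimates differed by 1–2 mm). I measured each layer from above before the hood came back; after that I saw the column only in the scene picture, where it still looked square.
- **Hood:** it hangs at about (506–507, 100–101) mm, within about 2 mm of the column's centre.
- **Damper:** the tip is about 38 mm on the +x side of its box, so the lever is fully open.
- **Other things:** in the last pictures the bystanders and look-alikes stood where they began, and the robot was touching nothing.

**What went wrong along the way**
- The second case was knocked about 47 mm along the stack after I had placed it. I regripped it and set it back.
- The knob crept forward in the fingers while the hood was moving, so I regripped it on the way out and again when centring it over the column.
- The fingers pushed with about 67 N in all (55 N along x) for a moment against the damper's end stop. That is more than I intended, but below the 120 N wrist limit.

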